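# Load and lock an ink-cake carrier

### The job

Get this drying carrier ready to go back on the rack: with the batten swung clear, lay every ink cake from the board flat in the carrier, one to a bay, then swing the batten home over them and shoot its barrel bolt fully into the keeper. Once it is bolted, lay the spring clip on the batten with its opening towards the pivot pin and push it into the pin's groove with the clip fork, never with the fingers, until it snaps fully home; finally lay the fork back flat on its cork mat. Leave the mallet, bowl and mould block where they are.

Things in the scene. Friction and masses are not known exactly. Their poses are not given: they have to be found in the camera images.
- carrier: fixed wooden carrier, 100 mm (x) by 370 (y) (all sizes are in mm), deck 20 above the bench. Origin: centre of its underside. Three bays along y, 76 (x) by 68 (y) inside, parted by cleats 6 high, with a rim 7 high along both sides; any cake fits any bay. A post 60 square at the +y end carries the pivot pin; a post at the -y end, as high as the batten's top, carries the keeper
- bay1 (a point): centre of the bay nearest the pivot, on the deck (20 mm above the bench)
- bay2 (a point): centre of the middle bay, on the deck
- bay3 (a point): centre of the bay nearest the keeper, on the deck
- pin (a point): on the upright pivot pin's axis, level with the batten's top (62 above the bench). From here up: groove 22 mm in diameter and 10 high, then the head, 30 in diameter and 12 high. Axes as the carrier's; bay1, bay2, bay3 and keeper lie 70, 146, 222 and 292 from it along the carrier's -y
- batten (a joint): hinge angle of the hold-down batten about the pin, rad: 0 = home over the bays, lying along the carrier's -y from the pin (hard stop); grows as it swings clear towards the robot, clockwise seen from above (starts 1.35 to 1.65, stop 1.75). Stiff hinge, 0.22 N m: it stays where left; push it by its edge
- batten_mid (a point): on the centre line of the batten's top face, 150 from the pin's axis. The batten is a steel-faced wooden bar 60 mm wide and 16 thick, underside 46 and top 62 above the bench, from 38 behind the pin's axis to 284 beyond it; it passes 4 above cakes that lie flat in the bays
- bolt (a joint): travel of the barrel bolt on the batten's top, m: 0 = drawn back (starts 0 to 0.006), 0.030 = fully in the keeper (end stop). It slides along the batten, away from the pin, with about 2.5 N friction. Its two guide loops, 26 mm wide, reach 19 above the batten's top, at 212 and 276 from the pin's axis
- bolt_knob (a point): centre of the top of the bolt's upright steel knob (15 mm in diameter, upper 16 of it; stem 10 in diameter below), 51 above the batten's top, on the batten's centre line, 228 from the pin's axis when drawn back
- bolt_tip (a point): centre of the bolt's tip, 9 mm above the batten's top, 280 from the pin's axis when drawn back
- keeper (a point): mouth of the keeper staple on the carrier's end post, on the bolt's axis when the batten is home
- clip: loose flat spring-steel split clip, 8 mm thick, both faces alike. Origin: centre of its opening, where the pin's axis goes, at mid-thickness. Throat to +x, flat back 40 wide at x = -31, straight parallel sides from x = -7 to 14 with outside faces at y = +-30. Its sprung teeth touch the groove with the origin 16 short of the pin's axis; 8 to 15 N push them past its widest part, about 8 short, and it snaps in. Starts on the bench
- fork: loose clip fork, 123 mm long, 0.22 kg: wooden handle 18 wide (y), 30 high, x = -112 to -12; steel cross-head 68 wide, 8 high, x = -12 to 0; two splayed prongs to x = 12. Origin: bottom of the mouth, in the middle, on the underside. The mouth, 43 wide at its bottom and 48 at the tips, takes the clip's flat back. z up when it lies flat
- fork_grip (a point): on the fork's handle, 45 behind the mouth and 25 above the underside, near its centre of mass: the place to grip it across y
- tool_mat: fixed cork mat, 220 mm (x) by 150 (y), 4 thick, on which the fork starts and ends. Origin at the centre of its underside
- cake_board: fixed flat wooden board, 300 mm (x) by 150 (y), 5 thick, on which the cakes start. Origin at the centre of its underside
- cake1: loose black ink cake, a disc 58 mm in diameter and 22 high, about 75 g, alike to the others, both faces alike. Origin in its middle, 11 above its underside. It may be absent
- cake2: another such ink cake; it may be absent
- cake3: another such ink cake; it may be absent
- mallet: bystander: small wooden mallet lying on the bench, 195 mm long, 52 high. Origin under its head, the handle to -x
- water_bowl: bystander: small white ceramic bowl, 90 mm across, 40 high. Origin under its centre
- mould_block: bystander: dark wooden mould block, 70 by 100 by 45 mm. Origin at the centre of its underside

How it is judged:
On the way, in this order (a step that is already met when the one before it is completed fails the run):
1. every cake lies flat in a bay of its own while the batten is still swung clear ((horizontal distance between cake1 and bay1 below 0.018 m or horizontal distance between cake1 and bay2 below 0.018 m or horizontal distance between cake1 and bay3 below 0.018 m) and z of cake1 in the frame of carrier between 0.027 and 0.035 m and angle between the z axis of each of cake1, cake2, cake3 and the z axis of carrier, either way round below 0.1 rad and (horizontal distance between cake2 and bay1 below 0.018 m or horizontal distance between cake2 and bay2 below 0.018 m or horizontal distance between cake2 and bay3 below 0.018 m) and z of cake2 in the frame of carrier between 0.027 and 0.035 m and (horizontal distance between cake3 and bay1 below 0.018 m or horizontal distance between cake3 and bay2 below 0.018 m or horizontal distance between cake3 and bay3 below 0.018 m) and z of cake3 in the frame of carrier between 0.027 and 0.035 m and value of joint batten above 0.6 rad), for 0.2 s.
2. the batten is home over the bays, the bolt still drawn back (value of joint batten below 0.05 rad and value of joint bolt below 0.012 m), for 0.1 s.
3. the bolt is fully in the keeper, the batten home (value of joint batten below 0.05 rad and value of joint bolt above 0.026 m), for 0.1 s.
4. the fork presses the clip onto the pin (contact force between fork and clip above 2 N and horizontal distance between clip and pin below 0.019 m and z of clip in the frame of pin between 0.001 and 0.008 m), for 0.02 s.
At the end, for the whole second after the job is handed in: every cake lies flat on the deck within 18 mm of the centre of a bay, the batten is within 0.05 rad of home, the bolt has travelled at least 26 mm, the clip lies flat in the groove with its centre within 3 mm of the pin's axis, and the fork lies flat and at rest with its grip over the cork mat (all of step 3 and (horizontal distance between cake1 and bay1 below 0.018 m or horizontal distance between cake1 and bay2 below 0.018 m or horizontal distance between cake1 and bay3 below 0.018 m) and z of cake1 in the frame of carrier between 0.027 and 0.035 m and angle between the z axis of each of cake1, cake2, cake3 and the z axis of carrier, either way round below 0.1 rad and (horizontal distance between cake2 and bay1 below 0.018 m or horizontal distance between cake2 and bay2 below 0.018 m or horizontal distance between cake2 and bay3 below 0.018 m) and z of cake2 in the frame of carrier between 0.027 and 0.035 m and (horizontal distance between cake3 and bay1 below 0.018 m or horizontal distance between cake3 and bay2 below 0.018 m or horizontal distance between cake3 and bay3 below 0.018 m) and z of cake3 in the frame of carrier between 0.027 and 0.035 m and horizontal distance between clip and pin below 0.003 m and z of clip in the frame of pin between 0.001 and 0.008 m and angle between the z axis of clip and the z axis of carrier, either way round below 0.12 rad and x of fork_grip in the frame of tool_mat between -0.11 and 0.11 m and y of fork_grip in the frame of tool_mat between -0.075 and 0.075 m and height (world z) of fork_grip below 0.036 m and angle between fork's own z axis and vertical below 0.12 rad and linear speed of fork below 0.02 m/s); the robot touches nothing.
It fails at once if the fingers push the clip onto the pin (they press it while its centre is within 13 mm of the pin's axis) (contact force between the fingers and clip above 2 N and horizontal distance between clip and pin below 0.013 m and z of clip in the frame of pin below 0.014 m).
It fails at once if the bolt is shot with the batten away from home, or the batten is forced open against the bolt (value of joint bolt above 0.015 m and value of joint batten above 0.08 rad).
It fails at once if the mallet, bowl or mould block is moved by more than 30 mm (distance of any of mallet, water_bowl, mould_block from where it was at the start of the episode above 0.03 m).
Of cake1, cake2, cake3 only 2 to 3 are there at a start; the rules pass over those that are not, and their reading is None.
At some moment in a run one of cake1, cake2, cake3, fork may be knocked a few centimetres aside while the robot is not near it.
Once in a run the grip may slacken for a moment while it holds something.
It also fails if it takes over 210 s, if anything falls off the work surface, if the arm or the gripper's body presses on something with over 40 N, if the wrist force passes 120 N, or if a joint passes its speed limit or range.

### The arm

A 7-joint arm with a two-finger parallel gripper is mounted at the origin on the work surface. World frame = base frame: x ahead of the robot, y to its left, z up, the work surface at z = 0. Lengths are in m, angles in rad, forces in N, time in s.
With the tool pointing down it reaches from about 0.4 to 0.85 m from the base axis. Payload 4.5 kg.
Tool frame: the origin (TCP) lies on the centre line of the jaws, within the pads' length; the fingertips stand 8 mm ahead of it and the grasp point (between the pads) lies 11 mm behind it; z points along the fingers, x is the direction in which the jaws open and shut, and the axes are right-handed (so a half turn about z gives the same grasp; the last joint's range is limited). The gripper opens to 88 mm and grips with 3 to 60 N. Pads are 18 mm wide; open, the fingers measure 123 mm over their backs; the gripper's body (75 mm by 187 mm) begins 45 mm behind the grasp point.
Start: joints at [-1.15, 0.689, -0.195, 1.565, 0.157, 0.902, -0.215], TCP at [0.236, 0.579, 0.247] pointing down, gripper open.
Joint ranges: [-3.01, 3.01], [-0.46, 2.08], [-1.47, 1.51], [0.13, 2.56], [-1, 4.14], [0.04, 2.09], [-2.66, 2.66]. Speed limits (rad/s): [2.57, 2.57, 3.14, 3.14, 3.14, 3.14, 3.14].

### API

Orientations are given as a unit quaternion [x, y, z, w].
In Python, from plant import get_state, snapshot, finish_job, boxes_of, pinpoint gives the robot as it stands.
- The arm moves only by the shell command python3 -m creep 'ROWS' [FORCE]. ROWS is JSON, a list of rows, each an object with "hand": the finger opening in m, from 0 to 0.0881; "slide": the shift along the tool's x, y, z in m, a list of three; "turn": the turn about the tool's z in degrees. A call has 1 to 5 rows; each row shifts and turns the commanded pose from where the row before left it, along the tool's axes as they then stand; what a row does not reach is not made up. A row lasts 1/8 s, in which the tool goes at most 62.5 mm and 10.7 degrees, less where a joint would pass 70% of its speed; a pose out of reach is approached as far as the arm can. A call is refused whole if a number of a shift passes 0.0625 or a number of a turn 10.7, either way. A call with a gripper value outside its range is refused whole. The fingers move at their own pace and stop on an object; FORCE is the grip in N (left out, the last holds). Time passes only in rows, so rows that do not move let the fingers close. It gives the time, the measured TCP pose, the force and the opening at its end, in the units of the state.
- get_state(): the state, without advancing time (a new reading comes with each control period).
- snapshot(name): name is "side" or "top"; returns a dict with "frame" (420x560x3 uint8, red, green, blue), "depth" (420x560 float32, m along the optical axis (not along the pixel's ray), 0 where there is no reading), "mtx" (3x3 intrinsics, pixels), "k1" (the pictures are not rectified: a ray, as slopes to the right and down, at radius r is drawn at 1 + k1 r^2 times it, then the intrinsics apply), "camera_from_world" (4x4, takes a point from world to camera coordinates). Camera axes: x right, y down, z forward; pixel columns grow to the right and rows downward; lengths in m; the calibration is good to about 2 mm. A picture is of the moment at which its call begins.
- finish_job(): hands the job in, once; it reports no verdict.
Trained networks look in a picture, given as the dict that the camera call returned (one of the last four; its "shot" number tells which), for a name from the list of things; names that differ only in an ending like _2 or _b are one class to them, and where a whole thing is asked for, a point or a joint stands for the part that bears it (a point fixed in the world has none). Each returns a list of dicts, best first, with "conf" (0 to 1); they miss things now and then, are a little off and sometimes report something else, mostly with a low value. They report only what shows in the picture. A call takes as long as a camera call.
- boxes_of(target, picture): "uv" ([column, row] in pixels, amid what is visible of it).
- pinpoint(target, picture): "uv" ([column, row] in pixels: a listed point, or the origin of a listed thing).
The state is a dict: "clock": time; "q": joint angles; "qd": joint speeds; "joint_torque": joint torques, N m; "tool_pos": TCP position; "eef_rot": TCP orientation; "contact_force": force on the tool from outside, world axes, zero at the start; "moment": the same for the moment, N m; "opening": opening from 0.0 (shut) to 1.0 (fully open).
Only numpy, scipy, OpenCV 4.12 (cv2) and the standard library are available. Lean on these libraries where they do the work, as an engineer would, in place of code of your own. Each camera call takes 0.05 s, during which the arm holds its last target.

## Working session

There is one attempt and no reset: what is moved stays moved. The work goes in short steps, Python scripts to look and compute and a shell command to move; the robot and the scene stay as the last step left them, time stands still between calls to the robot, and variables do not carry over. Pictures are saved under pics/ and viewed, and the job is handed in when it is done.

```bash
ls -la; mkdir -p pics
cat > h.py <<'E'
import numpy as np, cv2
from plant import get_state, snapshot, finish_job, boxes_of, pinpoint
from scipy.spatial.transform import Rotation as R
def save(p,name):
    cv2.imwrite('pics/'+name+'.png',p['frame'][:,:,::-1])
def ray(p,uv):
    M=p['mtx'];d=np.array([(uv[0]-M[0,2])/M[0,0],(uv[1]-M[1,2])/M[1,1]])
    s=d.copy()
    for _ in range(30): s=d/(1+p['k1']*(s@s))
    T=np.linalg.inv(p['camera_from_world'])
    return T[:3,3],T[:3,:3]@np.array([s[0],s[1],1.0])
def atz(p,uv,z):
    o,d=ray(p,uv); return o+d*(z-o[2])/d[2]
def dep(p,uv):
    o,d=ray(p,uv); u,v=int(round(uv[0])),int(round(uv[1]))
    return o+d*float(np.median(p['depth'][max(0,v-1):v+2,max(0,u-1):u+2]))
def proj(p,X):
    c=p['camera_from_world']@np.append(X,1); s=c[:2]/c[2]; s=s*(1+p['k1']*(s@s))
    return np.array([s[0]*p['mtx'][0,0]+p['mtx'][0,2], s[1]*p['mtx'][1,1]+p['mtx'][1,2]])
def st():
    s=get_state(); r=R.from_quat(s['eef_rot']).as_matrix()
    print('t',round(s['clock'],2),'pos',np.round(s['tool_pos'],4),'x',np.round(r[:,0],3),'z',np.round(r[:,2],3),'F',np.round(s['contact_force'],1),'op',round(s['opening'],3))
    return s
def totool(target,yawdir=None):
    """shift in tool axes to target; yawdir = desired world direction of tool x (deg)"""
    s=get_state(); r=R.from_quat(s['eef_rot']).as_matrix()
    d=r.T@(np.array(target)-np.array(s['tool_pos']))
    print('slide',np.round(d,4))
    if yawdir is not None:
        cur=np.degrees(np.arctan2(r[1,0],r[0,0]))
        # tool z down: turn + about tool z = clockwise from above
        t=-(yawdir-cur); t=(t+90)%180-90
        print('cur yaw',round(cur,1),'turn',round(t,1), 'q7',round(s['q'][6],2))
    return d
E
python3 - <<'E'
from h import *
st()
for n in ['top','side']:
    p=snapshot(n); save(p,n+'0'); print(n,p['mtx'].tolist(),p['k1'],np.linalg.inv(p['camera_from_world'])[:3,3])
    for t in ['carrier','bay1','bay2','bay3','pin','batten_mid','bolt_knob','bolt_tip','keeper','clip','fork','fork_grip','tool_mat','cake_board','cake1','cake2','cake3','mallet','water_bowl','mould_block']:
        for d in pinpoint(t,p)[:4]:
            print(t,round(d['conf'],2),np.round(d['uv'],1),np.round(dep(p,d['uv']),4))
E
```

```text
total 12
drwxr-xr-x  3 agent agent 4096 Dec  7 01:00 .
drwxr-xr-x 23 root  root  4096 Dec  7 01:00 ..
drwxr-xr-x  2 agent agent 4096 Dec  7 01:00 pics
t 0.0 pos [0.2356 0.5782 0.2459] x [ 0.377  0.926 -0.002] z [-0.001 -0.002 -1.   ] F [ 0.2  0.6 -0.8] op 1.0
top [[508.1664647824601, 0.0, 275.424116849707], [0.0, 508.1664647824601, 208.98027008013096], [0.0, 0.0, 1.0]] -0.13156310870577678 [ 0.24606027 -0.05298192  1.72309202]
carrier 0.89 [255.8 180.8] [ 0.6066 -0.0083  0.0201]
carrier 0.38 [232.7 176.2] [0.6222 0.0709 0.0216]
carrier 0.31 [349.2 215.6] [ 0.4861 -0.3254  0.0259]
bay1 0.88 [279.6 183.8] [ 0.5964 -0.0897  0.0196]
bay1 0.78 [256.5 179. ] [ 0.6135 -0.0106  0.0173]
bay1 0.71 [233.  178.5] [0.615 0.07  0.018]
bay2 0.88 [279.6 183.8] [ 0.5964 -0.0897  0.0196]
bay2 0.78 [256.5 179. ] [ 0.6135 -0.0106  0.0173]
bay2 0.71 [233.  178.5] [0.615 0.07  0.018]
bay3 0.88 [279.6 183.8] [ 0.5964 -0.0897  0.0196]
bay3 0.78 [256.5 179. ] [ 0.6135 -0.0106  0.0173]
bay3 0.71 [233.  178.5] [0.615 0.07  0.018]
pin 0.9 [211.9 168.7] [0.6342 0.1358 0.0821]
batten_mid 0.95 [212.4 216.7] [0.476
[... 2818 characters left out ...]
9.7 153.2] [0.4695 0.3308 0.0294]
cake_board 0.61 [349.8 293.6] [ 0.4895 -0.3393  0.0279]
cake1 0.67 [380.8 266.9] [ 0.5999 -0.3391  0.0274]
cake1 0.61 [348.  293.4] [ 0.4877 -0.3356  0.0258]
cake1 0.53 [237.6 124.3] [0.6633 0.3356 0.0428]
cake2 0.67 [380.8 266.9] [ 0.5999 -0.3391  0.0274]
cake2 0.61 [348.  293.4] [ 0.4877 -0.3356  0.0258]
cake2 0.53 [237.6 124.3] [0.6633 0.3356 0.0428]
cake3 0.67 [380.8 266.9] [ 0.5999 -0.3391  0.0274]
cake3 0.61 [348.  293.4] [ 0.4877 -0.3356  0.0258]
cake3 0.53 [237.6 124.3] [0.6633 0.3356 0.0428]
mallet 0.94 [255.9 307.7] [ 0.2989 -0.2314  0.0432]
water_bowl 0.9 [432.9 343.1] [ 0.5482 -0.5297  0.0063]
mould_block 0.74 [235.2 123.9] [0.658  0.3419 0.0436]
```

View pics/top0.png

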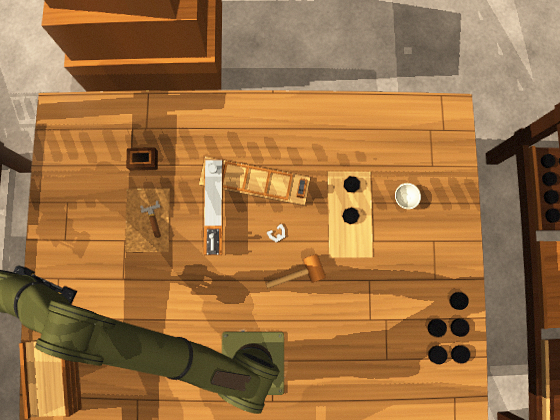

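View pics/side0.png

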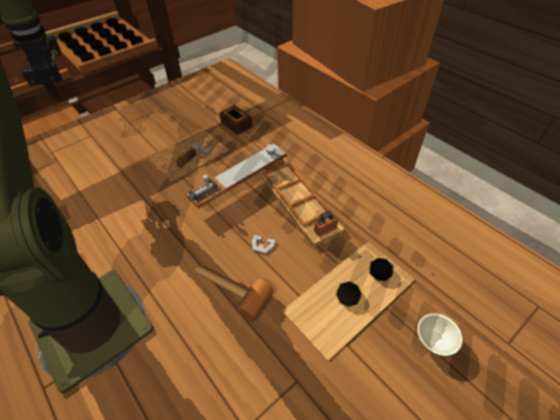

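Top view: two cakes at (351,184) and (350,215) on the board, the batten swung out at column 213, the clip at (276,233) and the fork at (150,215). The black discs at the lower right are not on the board. I'll refine the positions with crops.

Run:
```python
from h import *
p=snapshot('top'); q=snapshot('side')
f=p['frame']
a=cv2.resize(f[140:265,120:320],None,fx=4,fy=4,interpolation=cv2.INTER_CUBIC); cv2.imwrite('pics/topcrop.png',a[:,:,::-1])
b=cv2.resize(q['frame'][120:270,160:350],None,fx=4,fy=4,interpolation=cv2.INTER_CUBIC); cv2.imwrite('pics/sidecrop.png',b[:,:,::-1])
for n,P in (('top',p),('side',q)):
    g=P['frame'].max(2); m=(g<45).astype(np.uint8)
    N,l,s,c=cv2.connectedComponentsWithStats(m)
    for i in range(1,N):
        if 60<s[i,4]<800:
            X=dep(P,c[i]); 
            if 0.3<X[0]<0.8 and -.5<X[1]<-.2: print(n,c[i],s[i],np.round(X,4),np.round(atz(P,c[i],.025),4))
    # pinpoints at known heights
    for t,z in [('pin',.084),('keeper',.071),('bolt_knob',.113),('bolt_tip',.071),('batten_mid',.062),('bay1',.02)]:
        for d in pinpoint(t,P)[:3]: print(n,t,round(d['conf'],2),np.round(d['uv'],1),np.round(atz(P,d['uv'],z),4), np.round(dep(P,d['uv']),3))
```

```text
top [351.31937173 184.        ] [344 177  16  15 191] [ 0.5952 -0.3351  0.0266] [ 0.5955 -0.3354  0.025 ]
top [350.33333333 215.421875  ] [343 208  16  16 192] [ 0.4871 -0.3298  0.0228] [ 0.4868 -0.3294  0.025 ]
top pin 0.92 [213.9 169.5] [0.6311 0.1289 0.084 ] [0.631 0.129 0.083]
top keeper 0.89 [300.2 185.7] [ 0.5796 -0.157   0.071 ] [ 0.577 -0.156  0.083]
top bolt_tip 0.38 [212.  251.3] [0.3617 0.1316 0.071 ] [0.361 0.13  0.084]
top batten_mid 0.62 [212.8 217.2] [0.4749 0.1319 0.062 ] [0.475 0.132 0.063]
top bay1 0.97 [232.7 176.8] [0.6205 0.0709 0.02  ] [0.62  0.071 0.021]
top bay1 0.95 [279.2 186.4] [ 0.5873 -0.0883  0.02  ] [ 0.588 -0.088  0.017]
top bay1 0.63 [258.8 177.8] [ 0.6172 -0.0185  0.02  ] [ 0.617 -0.018  0.019]
side [380.94535519 269.22677596] [371 259  21  22 366] [ 0.5954 -0.3434  0.0268] [ 0.5965 -0.3429  0.025 ]
side [348.60305344 293.55725191] [338 282  23  24 393] [ 0.4875 -0.3374  0.0278] [ 0.4889 -0.3366  0.025 ]
side pin 0.77 [271.3 154. ] [0.6238 0.1068 0.084 ] [0.636 0.122 0.067]
side keeper 0.76 [321.6 214.4] [ 0.5808 -0.1495  0.071 ] [ 0.573 -0.157  0.084]
side bolt_knob 0.42 [206.4 176. ] [0.4154 0.1272 0.113 ] [0.415 0.127 0.113]
side bolt_knob 0.22 [297.4 191.3] [ 0.5616 -0.0761  0.113 ] [ 0.621 -0.013  0.021]
side bolt_tip 0.59 [192.  198.9] [0.3561 0.1192 0.071 ] [0.358 0.125 0.064]
side batten_mid 0.61 [228.9 173.4] [0.4931 0.1427 0.062 ] [0.492 0.141 0.063]
side bay1 0.64 [282.3 179. ] [0.6216 0.0555 0.02  ] [0.622 0.056 0.02 ]
side bay1 0.61 [296.7 191.3] [ 0.6202 -0.0107  0.02  ] [ 0.62  -0.011  0.021]
side bay1 0.56 [310.1 207. ] [ 0.6079 -0.0806  0.02  ] [ 0.608 -0.081  0.02 ]
```

View pics/topcrop.png

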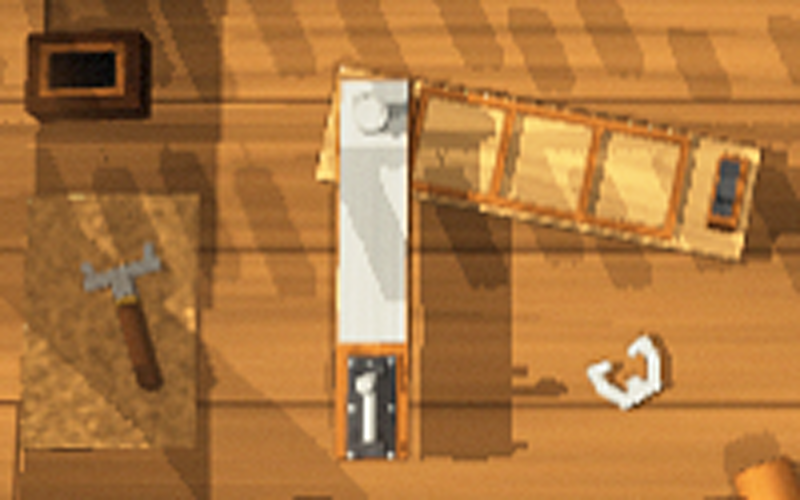

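View pics/sidecrop.png

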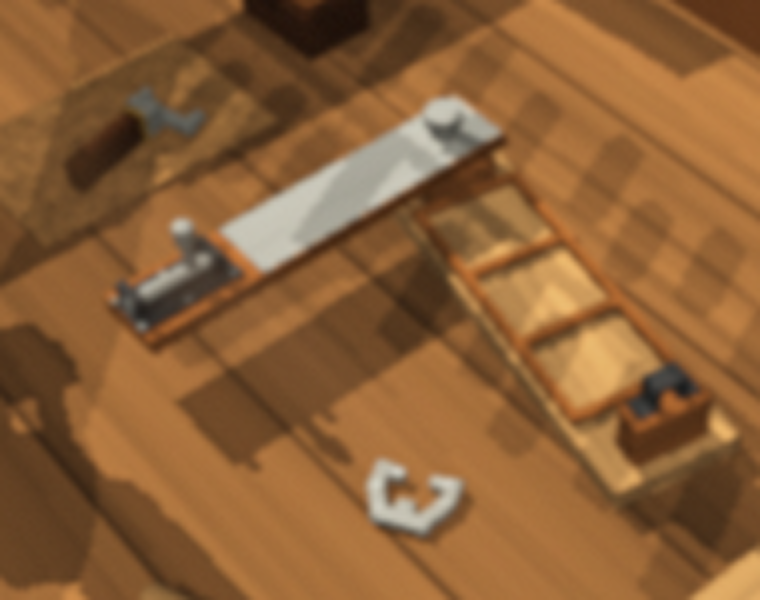

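```bash
cat > fit.py <<'E'
from h import *
from scipy.optimize import minimize
def cloud(p):
    H,W=p['depth'].shape; u,v=np.meshgrid(np.arange(W),np.arange(H))
    M=p['mtx']; d=np.stack([(u-M[0,2])/M[0,0],(v-M[1,2])/M[1,1]],-1)
    s=d.copy()
    for _ in range(30): s=d/(1+p['k1']*(s**2).sum(-1,keepdims=True))
    T=np.linalg.inv(p['camera_from_world']); z=p['depth'].astype(float)
    X=np.concatenate([s,np.ones_like(s[...,:1])],-1)*z[...,None]
    X=X@T[:3,:3].T+T[:3,3]; X[z<=0]=np.nan
    return X
def rectfit(pts_in,pts_out,x0,hx,hy,w=.002):
    """centre x,y,yaw of rectangle half sizes hx (local x), hy"""
    A=np.vstack([pts_in,pts_out]);s=np.r_[np.ones(len(pts_in)),-np.ones(len(pts_out))]
    def c(t):
        dx=A[:,0]-t[0];dy=A[:,1]-t[1];ca,sa=np.cos(t[2]),np.sin(t[2])
        lx=ca*dx+sa*dy;ly=-sa*dx+ca*dy
        d=np.minimum(hx-abs(lx),hy-abs(ly)) # + inside
        return np.sum(np.clip(-d*s,-w*2,.02))
    best=None
    for k in range(3):
        r=minimize(c,x0 if best is None else best.x,method='Nelder-Mead',options=dict(initial_simplex=np.array((x0 if best is None else best.x))+np.array([[0,0,0],[.008,0,0],[0,.008,0],[0,0,.06]]),xatol=1e-5,fatol=1e-6,maxiter=800))
        best=r
    return r.x
E
python3 - <<'E'
from fit import *
p=snapshot('top'); q=snapshot('side')
for n,P in (('top',p),('side',q)):
    X=cloud(P).reshape(-1,3); X=X[~np.isnan(X[:,0])]
    z=X[:,2]
    print(n,'bench z',np.median(z[(X[:,0]>.45)&(X[:,0]<.55)&(X[:,1]>-.05)&(X[:,1]<.05)]), 'std',np.std(z[(X[:,0]>.45)&(X[:,0]<.52)&(X[:,1]>-.03)&(X[:,1]<.05)]))
    roi=(X[:,0]>.5)&(X[:,0]<.72)&(X[:,1]<.09)&(X[:,1]>-.24)
    i=roi&(z>.013)&(z<.035); o=roi&(z<.008)
    c0=[.6066,-.0083,-.15]
    r=rectfit(X[i][:,:2],X[o][:,:2],c0,.05,.185); 
    y=r[2]; loc=lambda a,b:(r[0]+np.cos(y)*a-np.sin(y)*b, r[1]+np.sin(y)*a+np.cos(y)*b)
    print(n,'carrier',np.round(r,4),'pin',np.round(loc(0,.155),4),'bays',[np.round(loc(0,.155-d),4) for d in(.07,.146,.222)],'keeper',np.round(loc(0,.155-.292),4))
    roi=(X[:,0]>.3)&(X[:,0]<.75)&(X[:,1]<.25)&(X[:,1]>0.03)
    i=roi&(z>.054)&(z<.07); o=roi&(z<.05)
    r=rectfit(X[i][:,:2],X[o][:,:2],[.51,.13,0],.161,.03)
    print('batten',np.round(r,4),'pin',r[0]+np.cos(r[2])*.123,r[1]+np.sin(r[2])*.123)
# cakes
for n,P in (('top',p),('side',q)):
    g=P['frame'].max(2); m=(g<45).astype(np.uint8)
    N,l,s,c=cv2.connectedComponentsWithStats(m)
    for i in range(1,N):
        X=atz(P,c[i],.016)
        if s[i,4]>100 and .3<X[0]<.8 and -.5<X[1]<-.2:
            def cen(xy):
                a=np.linspace(0,2*np.pi,60)
                pts=np.array([proj(P,[xy[0]+.029*np.cos(t),xy[1]+.029*np.sin(t),h]) for t in a for h in(.005,.027)],np.float32)
                M=cv2.moments(cv2.convexHull(pts)); return np.array([M['m10']/M['m00'],M['m01']/M['m00']]),M['m00']
            xy=X[:2].copy()
            for _ in range(5):
                e,A=cen(xy); xy+= (atz(P,c[i],.016)-atz(P,e,.016))[:2]
            print(n,'cake',np.round(xy,4),'area',s[i,4],round(A))
E
```

```text
top bench z -0.0010642651763113076 std 0.004034328322306663
top carrier [ 0.6102 -0.0033 -0.1906] pin [0.6396 0.1489] bays [array([0.6263, 0.0802]), array([0.6119, 0.0056]), array([ 0.5975, -0.0691])] keeper [ 0.5843 -0.1378]
batten [ 5.157e-01  1.358e-01 -1.000e-04] pin 0.6386614808803761 0.1357932095204827
side bench z 0.000496872175754004 std 0.001548238725661786
side carrier [ 0.612  -0.0049 -0.1898] pin [0.6413 0.1474] bays [array([0.6281, 0.0786]), array([0.6137, 0.004 ]), array([ 0.5994, -0.0707])] keeper [ 0.5862 -0.1394]
batten [ 0.5278  0.1389 -0.0041] pin 0.6508440978103037 0.13840819685153458
top cake [ 0.5973 -0.3369] area 190 244
top cake [ 0.488  -0.3307] area 192 246
side cake [ 0.6021 -0.34  ] area 365 504
side cake [ 0.4934 -0.3336] area 391 553
```

```bash
cat > ov.py <<'E'
from h import *
def overlay(P,box,s,polys,name):
    u0,v0,u1,v1=box
    a=cv2.resize(P['frame'][v0:v1,u0:u1],None,fx=s,fy=s,interpolation=cv2.INTER_CUBIC).copy()
    for pts,col,closed in polys:
        q=np.array([(proj(P,x)-[u0,v0]+.5)*s for x in pts])
        cv2.polylines(a,[np.round(q*16).astype(np.int32)],closed,col,1,cv2.LINE_AA,4)
    cv2.imwrite('pics/'+name+'.png',a[:,:,::-1])
def circ(c,r,z): return [[c[0]+r*np.cos(t),c[1]+r*np.sin(t),z] for t in np.linspace(0,2*np.pi,40)]
def rect(c,yaw,x0,x1,y0,y1,z):
    C,S=np.cos(yaw),np.sin(yaw)
    return [[c[0]+C*a-S*b,c[1]+S*a+C*b,z] for a,b in((x0,y0),(x1,y0),(x1,y1),(x0,y1))]
def scene(pin,yaw,bat,cakes):
    G=(0,255,0);Rr=(255,0,0);B=(0,80,255)
    L=[(circ(pin,.015,.084),Rr,True),(circ(pin,.011,.062),Rr,True)]
    for d in(.07,.146,.222): L.append((rect(pin,yaw,-.038,.038,-d-.034,-d+.034,.02),G,True))
    # batten along direction: home -y; clockwise from above by bat
    L.append((rect(pin,yaw-bat,-.03,.03,-.284,.038,.062),B,True))
    k=rect(pin,yaw,0,0,-.292,-.292,.071)[0]; L.append((circ(k,.004,.071),Rr,True))
    for c in cakes: L+= [(circ(c,.029,.027),G,True),(circ(c,.029,.005),B,True)]
    return L
E
python3 - <<'E'
from ov import *
p=snapshot('top'); q=snapshot('side')
L=scene((.636,.136),-.19,1.38,[(.5995,-.338),(.491,-.332)])
overlay(p,(190,145,320,265),6,L,'ov_t'); overlay(q,(180,130,340,255),5,L,'ov_s')
overlay(p,(325,165,375,235),7,L,'ov_tc'); overlay(q,(325,245,400,310),7,L,'ov_sc')
a=cv2.imread('pics/ov_tc.png');b=cv2.imread('pics/ov_sc.png');h=max(a.shape[0],b.shape[0])
o=np.zeros((h,a.shape[1]+b.shape[1],3),np.uint8);o[:a.shape[0],:a.shape[1]]=a;o[:b.shape[0],a.shape[1]:]=b;cv2.imwrite('pics/ov_c.png',o[:600,:800]);print(o.shape)
E
```

```text
(490, 875, 3)
```

View pics/ov_t.png

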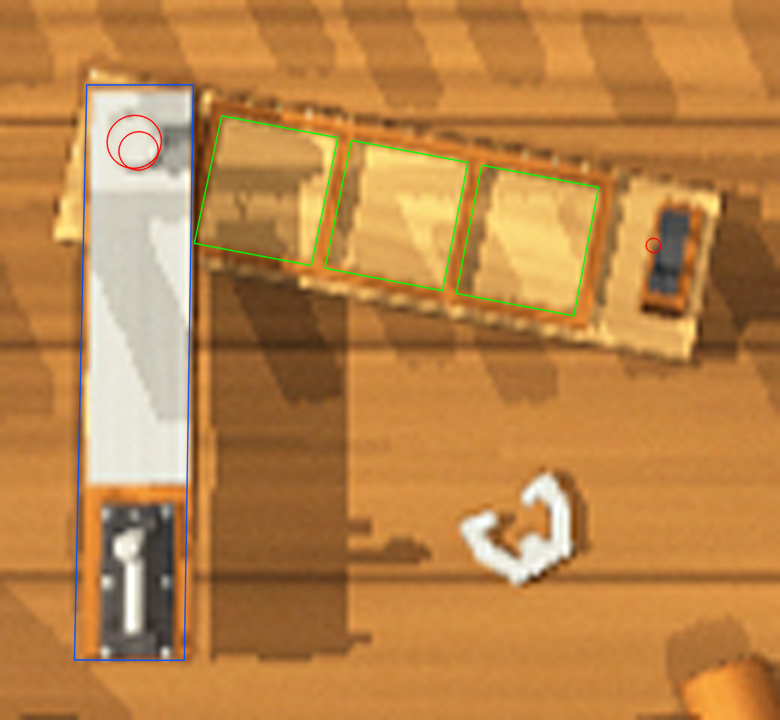

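View pics/ov_s.png

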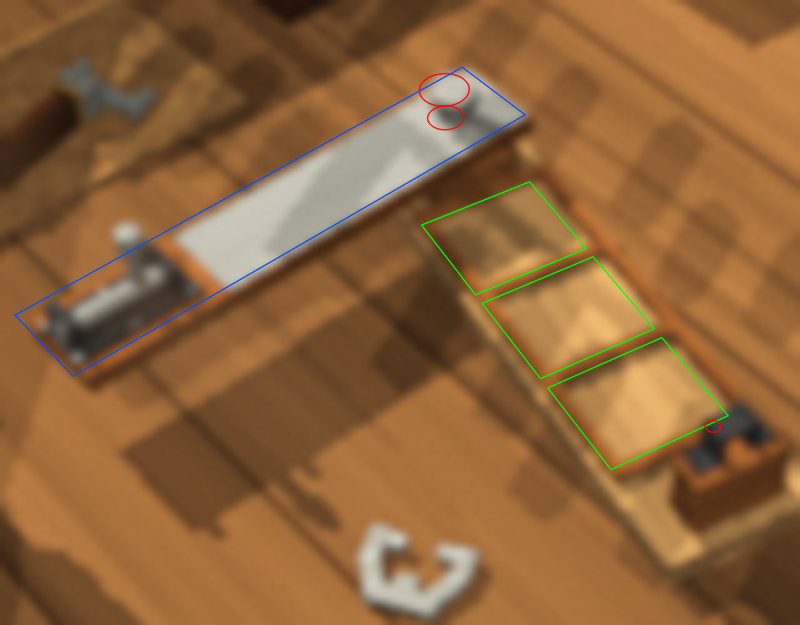

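View pics/ov_c.png

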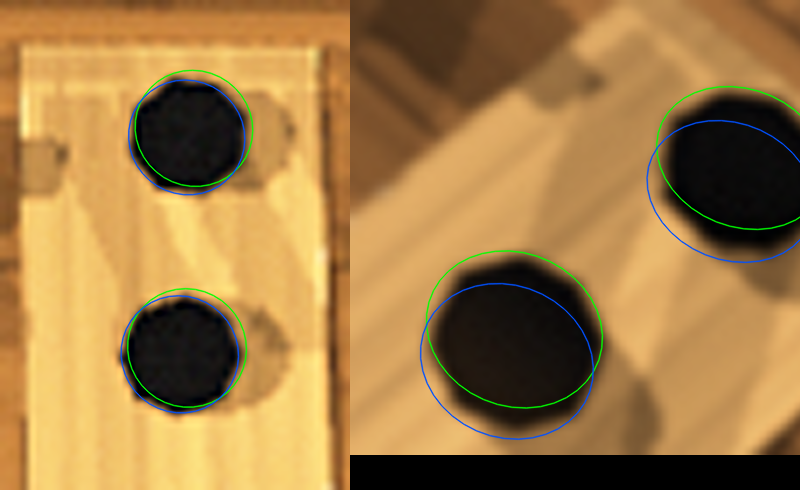

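Run:
```python
from h import *
p=snapshot('top'); q=snapshot('side')
def crop(P,b,s,n):
    a=cv2.resize(P['frame'][b[1]:b[3],b[0]:b[2]],None,fx=s,fy=s,interpolation=cv2.INTER_CUBIC).copy()
    for i in range(0,b[2]-b[0],10):
        cv2.putText(a,str(b[0]+i),(i*s,10),0,.35,(255,0,255));cv2.line(a,(i*s+s//2,12),(i*s+s//2,18),(255,0,255))
    for i in range(0,b[3]-b[1],10):
        cv2.putText(a,str(b[1]+i),(0,i*s+s//2),0,.35,(255,0,255));cv2.line(a,(24,i*s+s//2),(32,i*s+s//2),(255,0,255))
    cv2.imwrite('pics/'+n+'.png',a[:,:,::-1])
crop(p,(220,152,316,212),8,'c1'); crop(q,(255,140,345,240),6,'c2')
```

```text
(no output)
```

View pics/c1.png

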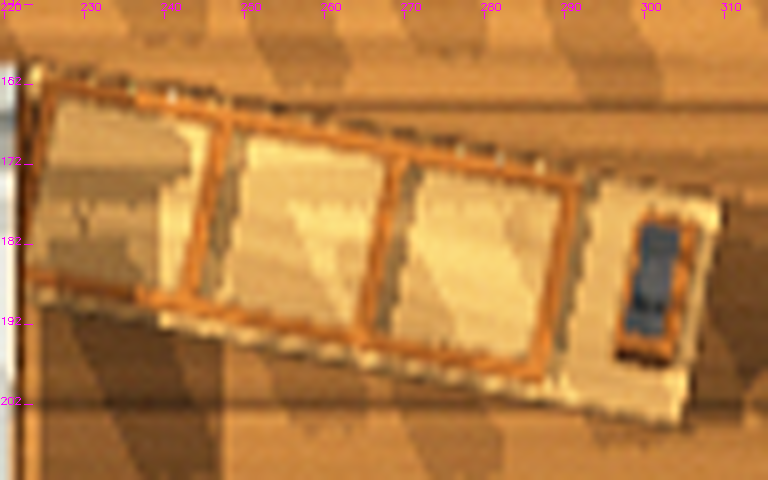

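View pics/c2.png

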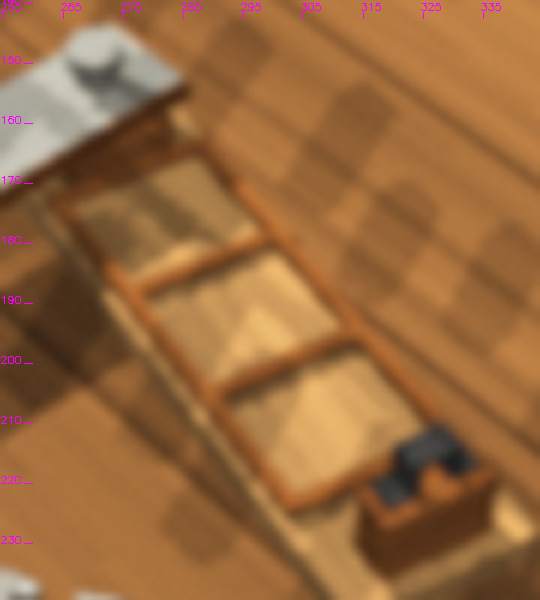

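Run:
```python
from h import *
p=snapshot('top'); q=snapshot('side')
for n,P,l in (('top',p,[(245.4,178),(267.4,182.75),(289,186.5)]),('side',q,[(289,183.8),(301.5,200.3)])):
    for a in l: print(n,np.round(atz(P,a,.026),4))
print('pinhead top',atz(p,(190+134/6-.5,145+141/6-.5),.084),'knob',atz(p,(190+126/6-.5,145+543/6-.5),.113))
print('pinhead side',atz(q,(180+444/5-.5,130+90/5-.5),.084),'knob',atz(q,(180+127/5-.5,130+234/5-.5),.113))
# batten corners top
for c in [(87,92),(190,88),(183,657),(79,657)]: print('bat t',np.round(atz(p,(190+c[0]/6-.5,145+c[1]/6-.5),.062),4))
for c in [(457,68),(528,128),(88,376)]: print('bat s',np.round(atz(q,(180+c[0]/5-.5,130+c[1]/5-.5),.062),4))
```

```text
top [0.6151 0.0271 0.026 ]
top [ 0.5987 -0.048   0.026 ]
top [ 0.5858 -0.1216  0.026 ]
side [0.6196 0.0227 0.026 ]
side [ 0.6031 -0.0499  0.026 ]
pinhead top [0.63615633 0.13586213 0.084     ] knob [0.41062862 0.132522   0.113     ]
pinhead side [0.63570185 0.13540692 0.084     ] knob [0.41170801 0.12893091 0.113     ]
bat t [0.6696 0.1654 0.062 ]
bat t [0.6719 0.1076 0.062 ]
bat t [0.3536 0.1062 0.062 ]
bat t [0.3533 0.163  0.062 ]
bat s [0.6709 0.1671 0.062 ]
bat s [0.6674 0.0952 0.062 ]
bat s [0.3582 0.1001 0.062 ]
```

```bash
python3 -m creep '[{"turn":10},{"turn":10},{"turn":10},{"turn":10},{"turn":10}]'; python3 -m creep '[{"turn":10},{"turn":10},{"turn":9},{"hand":0.088}]'; python3 -c "
from h import *
st(); totool((.5997,-.3385,.15),-11)"
```

```text
t 3.2 pos [0.2357 0.5788 0.2467] x [0.377 0.926 0.   ] z [ 0.  0. -1.] F [ 0.1  0.9 -0.2] op 1.0
slide [-0.7123  0.6831  0.0967]
cur yaw 67.8 turn 78.8 q7 -0.22$[0]: bad value
$[0]: bad value
```

```bash
python3 -m creep '[{"hand":0.088,"slide":[0,0,0],"turn":10},{"hand":0.088,"slide":[0,0,0],"turn":10},{"hand":0.088,"slide":[0,0,0],"turn":10},{"hand":0.088,"slide":[0,0,0],"turn":10},{"hand":0.088,"slide":[0,0,0],"turn":10}]'; python3 -m creep '[{"hand":0.088,"slide":[0,0,0],"turn":10},{"hand":0.088,"slide":[0,0,0],"turn":10},{"hand":0.088,"slide":[0,0,0],"turn":9}]'; python3 -c "
from h import *
st(); totool((.5997,-.3385,.15),-11)"
```

```text
clock: 3.82
tool_pos: [0.2356, 0.5789, 0.2468]
eef_rot: [0.988, 0.152, -0.0, -0.0]
contact_force: [-0.5, 0.9, -0.9]
opening: 1.001
clock: 4.2
tool_pos: [0.2356, 0.5789, 0.2468]
eef_rot: [0.995, -0.1, -0.0, -0.0]
contact_force: [0.2, 0.4, 0.7]
opening: 1.002
t 4.2 pos [0.2356 0.5789 0.2468] x [ 0.98  -0.199 -0.   ] z [-0.  0. -1.] F [0.2 0.4 0.7] op 1.002
slide [0.539  0.8269 0.0966]
cur yaw -11.4 turn -0.4 q7 -1.3
```

```bash
python3 -m creep '[{"hand":0.088,"slide":[0.0317,0.0486,0],"turn":0},{"hand":0.088,"slide":[0.0317,0.0486,0],"turn":0},{"hand":0.088,"slide":[0.0317,0.0486,0],"turn":0},{"hand":0.088,"slide":[0.0317,0.0486,0],"turn":0},{"hand":0.088,"slide":[0.0317,0.0486,0],"turn":0}]'; python3 -m creep '[{"hand":0.088,"slide":[0.0317,0.0486,0],"turn":0},{"hand":0.088,"slide":[0.0317,0.0486,0],"turn":0},{"hand":0.088,"slide":[0.0317,0.0486,0],"turn":0},{"hand":0.088,"slide":[0.0317,0.0486,0],"turn":0},{"hand":0.088,"slide":[0.0317,0.0486,0],"turn":0}]';python3 -m creep '[{"hand":0.088,"slide":[0.0317,0.0486,0],"turn":0},{"hand":0.088,"slide":[0.0317,0.0486,0],"turn":0},{"hand":0.088,"slide":[0.0317,0.0486,0],"turn":0},{"hand":0.088,"slide":[0.0317,0.0486,0],"turn":0},{"hand":0.088,"slide":[0.0317,0.0486,0],"turn":0}]'; python3 -c "
from h import *
st(); totool((.5997,-.3385,.15),-11)"
```

```text
clock: 4.82
tool_pos: [0.3449, 0.3083, 0.247]
eef_rot: [0.995, -0.097, 0.0, -0.0]
contact_force: [0.9, -0.7, -0.3]
opening: 0.996
clock: 5.45
tool_pos: [0.4535, 0.0391, 0.247]
eef_rot: [0.995, -0.097, 0.0, -0.0]
contact_force: [1.0, -0.4, 0.5]
opening: 0.999
clock: 6.08
tool_pos: [0.5619, -0.23, 0.2468]
eef_rot: [0.995, -0.097, 0.0, -0.0]
contact_force: [-0.4, 0.1, 0.1]
opening: 0.996
t 6.08 pos [ 0.5619 -0.23    0.2468] x [ 0.981 -0.193  0.001] z [ 0.001  0.    -1.   ] F [-0.4  0.1  0.1] op 0.996
slide [0.058  0.0992 0.0968]
cur yaw -11.1 turn -0.1 q7 0.18
```

```bash
python3 -m creep '[{"hand":0.088,"slide":[0.029,0.0496,0],"turn":0},{"hand":0.088,"slide":[0.029,0.0496,0],"turn":0},{"hand":0.088,"slide":[0,0,0.06],"turn":0},{"hand":0.088,"slide":[0,0,0.06],"turn":0},{"hand":0.088,"slide":[0,0,0.03],"turn":0}]'
python3 - <<'E'
from h import *
from ov import *
s=st(); totool((.5997,-.3385,.023),-11)
q=snapshot('side');p=snapshot('top')
c=s['tool_pos']; L=[(circ((.5997,-.3385),.029,.027),(0,255,0),True)]+[([c,[c[0],c[1],0.02]],(255,0,0),False)]
r=R.from_quat(s['eef_rot']).as_matrix()
for sg in(1,-1):
    t=np.array(c)+r[:,0]*sg*.044+r[:,2]*.008
    L.append(([t+r[:,1]*.009,t-r[:,1]*.009],(255,0,255),False))
overlay(q,(330,190,430,290),6,L,'g1'); overlay(p,(300,140,400,215),7,L,'g2')
E
```

```text
clock: 6.7
tool_pos: [0.597, -0.3357, 0.0928]
eef_rot: [0.995, -0.097, -0.002, -0.001]
contact_force: [-0.5, 0.7, 0.7]
opening: 1.0
t 6.7 pos [ 0.597  -0.3357  0.0928] x [ 0.981 -0.193 -0.005] z [-0.005  0.003 -1.   ] F [-0.5  0.7  0.7] op 1.0
slide [0.0035 0.0024 0.0698]
cur yaw -11.2 turn -0.2 q7 0.31
```

View pics/g1.png

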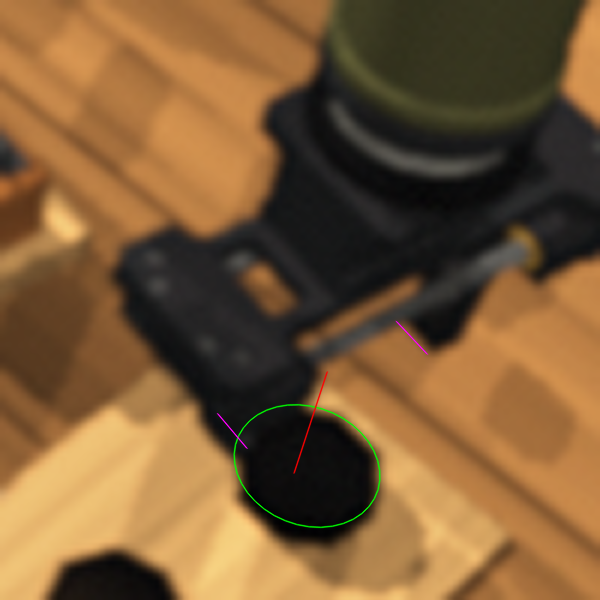

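View pics/g2.png

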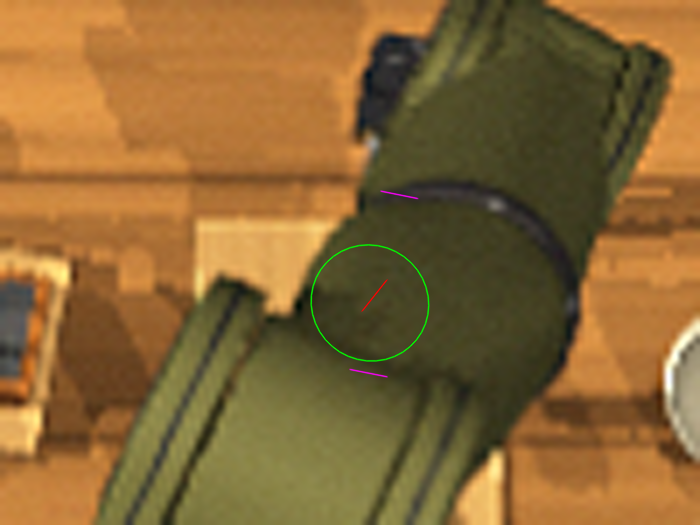

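Side view: the finger tips sit at the predicted marks, astride the cake at about (310,470) in the crop. I'll go down and grip.

```bash
python3 -m creep '[{"hand":0.088,"slide":[0.001,0.001,0.035],"turn":0},{"hand":0.088,"slide":[0,0,0.035],"turn":0},{"hand":0.088,"slide":[0,0,0],"turn":0},{"hand":0.04,"slide":[0,0,0],"turn":0},{"hand":0.04,"slide":[0,0,0],"turn":0}]' 15;python3 -m creep '[{"hand":0.04,"slide":[0,0,0],"turn":0},{"hand":0.04,"slide":[0,0,0],"turn":0},{"hand":0.04,"slide":[0,0,0],"turn":0}]'; python3 -c "
from h import *
s=st(); print(s['opening']*.0881)"
```

```text
clock: 7.42
tool_pos: [0.6011, -0.3389, 0.0291]
eef_rot: [0.995, -0.097, 0.002, 0.001]
contact_force: [-0.5, -0.1, 0.2]
opening: 0.796
clock: 7.8
tool_pos: [0.6004, -0.3385, 0.028]
eef_rot: [0.995, -0.097, 0.001, 0.0]
contact_force: [0.1, 0.3, 6.9]
opening: 0.649
t 7.8 pos [ 0.6004 -0.3385  0.028 ] x [ 0.981 -0.194  0.002] z [ 0.002 -0.001 -1.   ] F [0.1 0.3 6.9] op 0.649
0.05718764592587906
```

```bash
python3 -m creep '[{"hand":0.07,"slide":[0,0,0],"turn":0},{"hand":0.07,"slide":[0,0,0],"turn":0},{"hand":0.07,"slide":[0,0,0],"turn":0}]' 15; python3 -c "
from h import *
s=st(); print(s['opening']*.0881)"
```

```text
clock: 8.18
tool_pos: [0.5994, -0.338, 0.0264]
eef_rot: [0.995, -0.097, -0.0, -0.0]
contact_force: [-0.0, -0.0, 0.5]
opening: 0.792
t 8.18 pos [ 0.5994 -0.338   0.0264] x [ 0.981 -0.194 -0.001] z [-0.  0. -1.] F [-0.  -0.   0.5] op 0.792
0.06979254376061311
```

```bash
python3 -m creep '[{"hand":0.07,"slide":[0,0,0.005],"turn":0},{"hand":0.07,"slide":[0,0,0],"turn":0},{"hand":0.045,"slide":[0,0,0],"turn":0},{"hand":0.045,"slide":[0,0,0],"turn":0},{"hand":0.045,"slide":[0,0,0],"turn":0}]' 20; python3 -m creep '[{"hand":0.045,"slide":[0,0,0],"turn":0},{"hand":0.045,"slide":[0,0,-0.05],"turn":0},{"hand":0.045,"slide":[0,0,-0.05],"turn":0}]'; python3 -c "
from h import *
s=st(); print(s['opening']*.0881); totool((.595,-.0863,.11),-11)"
```

```text
clock: 8.8
tool_pos: [0.5996, -0.3381, 0.0216]
eef_rot: [0.995, -0.097, -0.0, -0.0]
contact_force: [-0.1, 0.6, -1.5]
opening: 0.654
clock: 9.18
tool_pos: [0.5992, -0.3379, 0.1222]
eef_rot: [0.995, -0.097, -0.001, -0.0]
contact_force: [0.9, -0.2, -0.8]
opening: 0.652
t 9.18 pos [ 0.5992 -0.3379  0.1222] x [ 0.981 -0.194 -0.002] z [-0.001  0.001 -1.   ] F [ 0.9 -0.2 -0.8] op 0.652
0.05744774726739366
slide [-0.0528 -0.246   0.0124]
cur yaw -11.2 turn -0.2 q7 0.31
```

```bash
python3 -m creep '[{"hand":0.045,"slide":[-0.0106,-0.0492,0],"turn":0},{"hand":0.045,"slide":[-0.0106,-0.0492,0],"turn":0},{"hand":0.045,"slide":[-0.0106,-0.0492,0],"turn":0},{"hand":0.045,"slide":[-0.0106,-0.0492,0],"turn":0},{"hand":0.045,"slide":[-0.0104,-0.0492,0],"turn":0}]';python3 -m creep '[{"hand":0.045,"slide":[0,0,0.03],"turn":0},{"hand":0.045,"slide":[0,0,0.02],"turn":0},{"hand":0.045,"slide":[0,0,0],"turn":0}]'
python3 - <<'E'
from ov import *
s=st(); totool((.595,-.0863,.0385),-11)
q=snapshot('side');p=snapshot('top')
L=scene((.6375,.1315),-.195,1.38,[])
overlay(q,(260,150,360,250),6,L,'g3'); overlay(p,(220,140,320,215),7,L,'g4')
E
```

```text
clock: 9.8
tool_pos: [0.5954, -0.0849, 0.1219]
eef_rot: [0.995, -0.097, 0.0, -0.0]
contact_force: [0.1, 0.0, -1.0]
opening: 0.651
clock: 10.18
tool_pos: [0.5941, -0.0876, 0.0702]
eef_rot: [0.995, -0.098, -0.002, 0.0]
contact_force: [-0.4, -0.5, -0.8]
opening: 0.648
t 10.18 pos [ 0.5941 -0.0876  0.0702] x [ 0.981 -0.195 -0.003] z [-0.003 -0.    -1.   ] F [-0.4 -0.5 -0.8] op 0.648
slide [ 0.0007 -0.0015  0.0317]
cur yaw -11.2 turn -0.2 q7 0.0
```

View pics/g3.png

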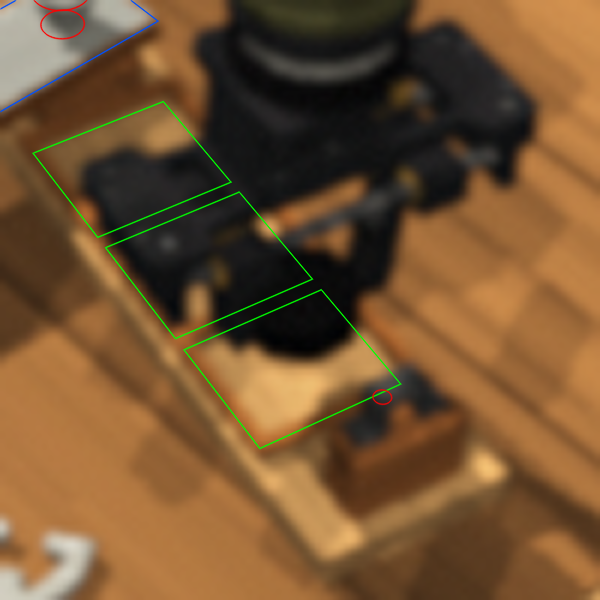

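Run:
```python
from ov import *
s=st()
q=snapshot('side')
c=s['tool_pos']; dz=c[2]-.0216
L=[(circ(c,.029,.005+dz),(0,255,0),True),(circ(c,.029,.027+dz),(0,80,255),True)]
overlay(q,(280,170,340,225),10,L,'g5')
```

```text
t 10.28 pos [ 0.5956 -0.0879  0.0719] x [ 0.981 -0.195  0.   ] z [ 0.    -0.001 -1.   ] F [ 0.8 -0.4 -0.5] op 0.652
```

View pics/g5.png

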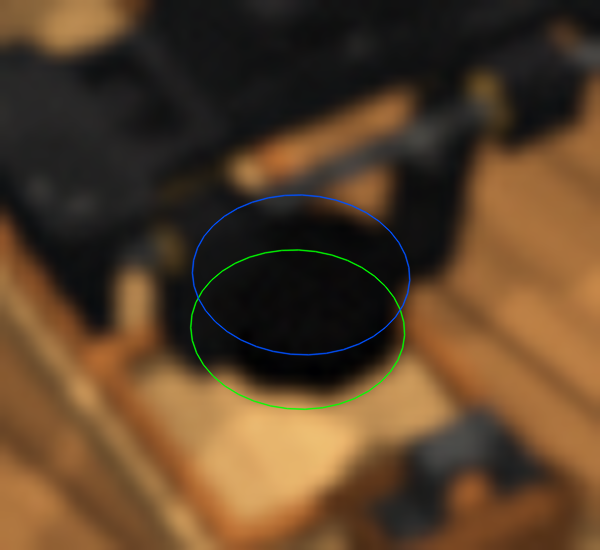

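```bash
python3 -m creep '[{"hand":0.045,"slide":[0,0.002,0.025],"turn":0},{"hand":0.045,"slide":[0,0,0.0075],"turn":0},{"hand":0.045,"slide":[0,0,0],"turn":0},{"hand":0.045,"slide":[0,0,0],"turn":0}]'; python3 -c "
from h import *
st()"
```

```text
clock: 10.82
tool_pos: [0.5956, -0.0887, 0.04]
eef_rot: [0.995, -0.097, 0.001, -0.0]
contact_force: [-0.2, 0.2, -1.5]
opening: 0.654
t 10.82 pos [ 0.5956 -0.0887  0.04  ] x [ 0.981 -0.194  0.001] z [ 0.001 -0.    -1.   ] F [-0.2  0.2 -1.5] op 0.654
```

```bash
python3 -m creep '[{"hand":0.045,"slide":[0,0,0.003],"turn":0},{"hand":0.045,"slide":[0,0,0],"turn":0}]'; python3 -m creep '[{"hand":0.072,"slide":[0,0,0],"turn":0},{"hand":0.072,"slide":[0,0,0],"turn":0},{"hand":0.072,"slide":[0,0,-0.02],"turn":0},{"hand":0.072,"slide":[0,0,-0.05],"turn":0},{"hand":0.072,"slide":[0,0,-0.05],"turn":0}]';python3 -m creep '[{"hand":0.088,"slide":[-0.02,0.05,0],"turn":0},{"hand":0.088,"slide":[-0.02,0.05,0],"turn":0},{"hand":0.088,"slide":[-0.02,0.05,0],"turn":0},{"hand":0.088,"slide":[-0.02,0.05,0],"turn":0}]'
python3 - <<'E'
from ov import *
q=snapshot('side');p=snapshot('top')
L=scene((.6375,.1315),-.195,1.38,[])
overlay(q,(260,150,360,250),6,L,'g6'); overlay(p,(220,140,320,215),7,L,'g7')
s=st(); totool((.4907,-.332,.1),-11)
E
```

```text
clock: 11.08
tool_pos: [0.5956, -0.0886, 0.0366]
eef_rot: [0.995, -0.097, 0.001, -0.0]
contact_force: [0.8, -0.3, 0.1]
opening: 0.652
clock: 11.7
tool_pos: [0.595, -0.0886, 0.1586]
eef_rot: [0.995, -0.097, 0.0, -0.0]
contact_force: [0.7, -0.1, -0.2]
opening: 0.817
clock: 12.2
tool_pos: [0.4771, -0.2708, 0.1577]
eef_rot: [0.995, -0.097, 0.001, 0.0]
contact_force: [1.0, -0.5, 0.5]
opening: 1.003
t 12.3 pos [ 0.4728 -0.2768  0.1577] x [ 0.979 -0.205 -0.001] z [-0.002 -0.005 -1.   ] F [-0.4  0.3  0.4] op 0.998
slide [0.0289 0.0501 0.058 ]
cur yaw -11.8 turn -0.8 q7 0.3
```

View pics/g6.png

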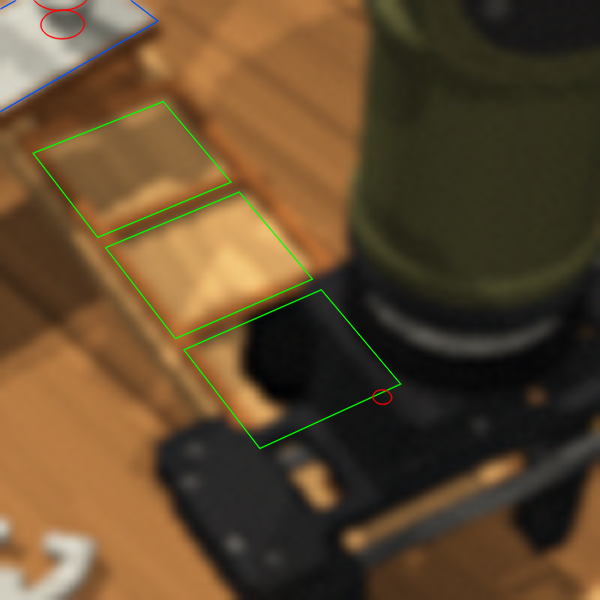

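View pics/g7.png

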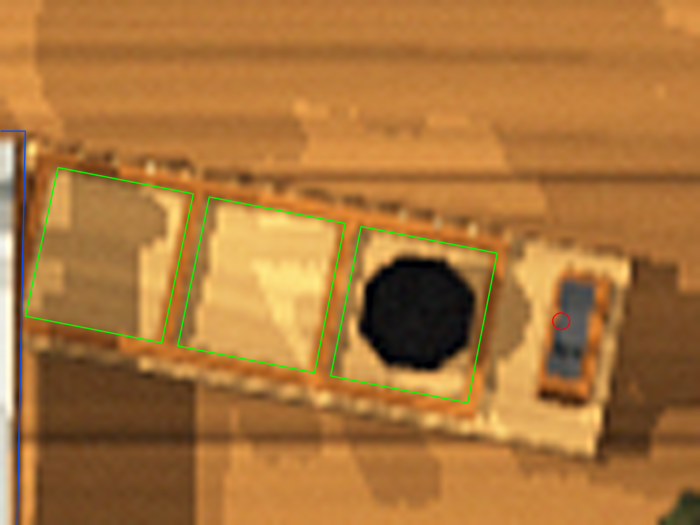

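Cake 1 sits centred in bay 3 (crop position (416,312)). Next, cake 2.

```bash
python3 -m creep '[{"hand":0.088,"slide":[0.0144,0.025,0.029],"turn":0},{"hand":0.088,"slide":[0.0145,0.025,0.029],"turn":0},{"hand":0.088,"slide":[0,0,0.03],"turn":0},{"hand":0.088,"slide":[0,0,0],"turn":0},{"hand":0.088,"slide":[0,0,0],"turn":0}]'
python3 - <<'E'
from ov import *
s=st(); totool((.4907,-.332,.0216),-11)
q=snapshot('side')
L=[(circ((.4907,-.332),.029,.027),(0,255,0),True)]
overlay(q,(300,220,400,320),6,L,'g8')
E
```

```text
clock: 12.92
tool_pos: [0.4973, -0.3236, 0.0696]
eef_rot: [0.995, -0.097, 0.001, 0.0]
contact_force: [0.1, 0.7, -0.1]
opening: 1.0
t 12.93 pos [ 0.4973 -0.3236  0.0696] x [ 0.981 -0.193  0.002] z [ 0.001 -0.    -1.   ] F [ 0.1  0.7 -0.1] op 1.0
slide [-0.005   0.0095  0.048 ]
cur yaw -11.1 turn -0.1 q7 0.36
```

View pics/g8.png

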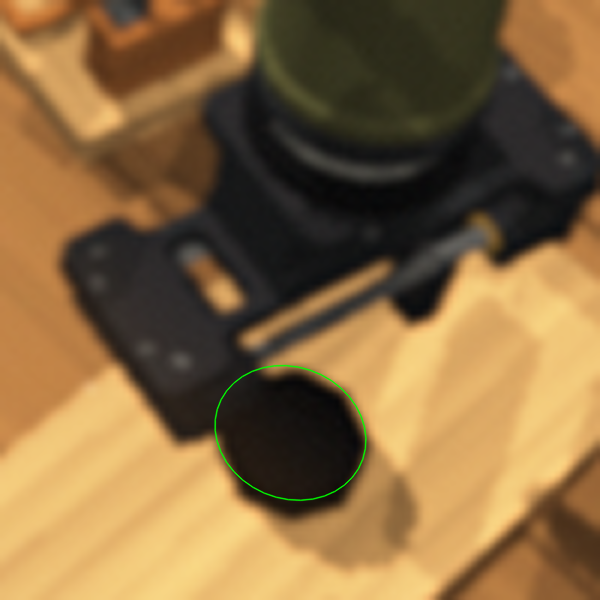

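```bash
python3 -m creep '[{"hand":0.088,"slide":[-0.005,0.0095,0],"turn":0},{"hand":0.088,"slide":[0,0,0.028],"turn":0},{"hand":0.088,"slide":[0,0,0.02],"turn":0},{"hand":0.088,"slide":[0,0,0],"turn":0},{"hand":0.088,"slide":[0,0,0],"turn":0}]'; python3 -c "
from h import *
s=st(); totool((.4907,-.332,.0216),-11)"
```

```text
clock: 13.6
tool_pos: [0.49, -0.3325, 0.0206]
eef_rot: [0.995, -0.097, 0.0, 0.0]
contact_force: [-0.1, -0.1, 1.3]
opening: 1.0
t 13.6 pos [ 0.49   -0.3325  0.0206] x [ 0.981 -0.194  0.001] z [ 0.001 -0.    -1.   ] F [-0.1 -0.1  1.3] op 1.0
slide [ 0.0006 -0.0006 -0.001 ]
cur yaw -11.2 turn -0.2 q7 0.37
```

```bash
python3 -m creep '[{"hand":0.045,"slide":[0,0,0],"turn":0},{"hand":0.045,"slide":[0,0,0],"turn":0},{"hand":0.045,"slide":[0,0,0],"turn":0},{"hand":0.045,"slide":[0,0,0],"turn":0}]' 20; python3 -c "
from h import *
st()"; python3 -m creep '[{"hand":0.045,"slide":[0,0,-0.05],"turn":0},{"hand":0.045,"slide":[0,0,-0.05],"turn":0},{"hand":0.045,"slide":[0,0,0],"turn":0}]'; python3 -c "
from h import *
s=st(); totool((.6097,-.014,.0645),-11)"
```

```text
clock: 14.1
tool_pos: [0.4901, -0.3324, 0.0205]
eef_rot: [0.995, -0.097, 0.0, 0.0]
contact_force: [0.3, 0.3, 2.7]
opening: 0.655
t 14.1 pos [ 0.4901 -0.3324  0.0205] x [ 0.981 -0.193  0.001] z [ 0.001 -0.    -1.   ] F [0.3 0.3 2.7] op 0.655
clock: 14.48
tool_pos: [0.4918, -0.3338, 0.1237]
eef_rot: [0.995, -0.097, 0.003, 0.002]
contact_force: [-0.7, 0.2, -1.0]
opening: 0.652
t 14.47 pos [ 0.4918 -0.3338  0.1237] x [ 0.981 -0.194  0.007] z [ 0.006 -0.004 -1.   ] F [-0.7  0.2 -1. ] op 0.652
slide [ 0.0532 -0.3367  0.0587]
cur yaw -11.2 turn -0.2 q7 0.37
```

```bash
python3 -m creep '[{"hand":0.045,"slide":[0.009,-0.056,0],"turn":0},{"hand":0.045,"slide":[0.009,-0.056,0],"turn":0},{"hand":0.045,"slide":[0.009,-0.056,0],"turn":0},{"hand":0.045,"slide":[0.009,-0.056,0],"turn":0},{"hand":0.045,"slide":[0.009,-0.056,0],"turn":0}]';python3 -m creep '[{"hand":0.045,"slide":[0.009,-0.056,0],"turn":0},{"hand":0.045,"slide":[0,0,0.03],"turn":0},{"hand":0.045,"slide":[0,0,0.03],"turn":0},{"hand":0.045,"slide":[0,0,0],"turn":0},{"hand":0.045,"slide":[0,0,0],"turn":0}]'; python3 -c "
from h import *
s=st(); totool((.6097,-.014,.0362),-11)"
```

```text
clock: 15.1
tool_pos: [0.5877, -0.0644, 0.1188]
eef_rot: [0.995, -0.097, -0.001, 0.0]
contact_force: [0.8, 0.4, -0.6]
opening: 0.654
clock: 15.72
tool_pos: [0.6078, -0.0134, 0.0603]
eef_rot: [0.995, -0.097, -0.0, 0.0]
contact_force: [0.3, -0.2, -0.2]
opening: 0.653
t 15.72 pos [ 0.6078 -0.0134  0.0603] x [ 0.981 -0.194 -0.   ] z [-0. -0. -1.] F [ 0.3 -0.2 -0.2] op 0.653
slide [0.002  0.0003 0.0241]
cur yaw -11.2 turn -0.2 q7 -0.08
```

```bash
python3 -m creep '[{"hand":0.045,"slide":[0.002,0,0.02],"turn":0},{"hand":0.045,"slide":[0,0,0.0035],"turn":0},{"hand":0.045,"slide":[0,0,0],"turn":0},{"hand":0.045,"slide":[0,0,0],"turn":0}]'; python3 -c "
from h import *
s=st(); totool((.6097,-.014,.0362),-11)"; python3 -m creep '[{"hand":0.072,"slide":[0,0,0],"turn":0},{"hand":0.072,"slide":[0,0,0],"turn":0},{"hand":0.072,"slide":[0,0,-0.02],"turn":0},{"hand":0.072,"slide":[0,0,-0.05],"turn":0},{"hand":0.072,"slide":[0,0,-0.05],"turn":0}]'; python3 -m creep '[{"hand":0.088,"slide":[-0.02,0.05,0],"turn":0},{"hand":0.088,"slide":[-0.05,0.02,0],"turn":0},{"hand":0.088,"slide":[-0.05,0.0,0],"turn":0},{"hand":0.088,"slide":[-0.05,0,0],"turn":0},{"hand":0.088,"slide":[-0.05,0,0],"turn":0}]';  python3 - <<'E'
from ov import *
q=snapshot('side');p=snapshot('top')
L=scene((.6375,.1315),-.195,1.38,[])
overlay(q,(240,130,360,250),5,L,'g9'); overlay(p,(220,140,400,240),4,L,'g10')
save(p,'full1')
s=st()
E
```

```text
clock: 16.23
tool_pos: [0.61, -0.0134, 0.0369]
eef_rot: [0.995, -0.097, 0.0, -0.0]
contact_force: [0.6, -0.2, -0.6]
opening: 0.655
t 16.23 pos [ 0.61   -0.0134  0.0369] x [ 0.981 -0.194  0.   ] z [ 0.  0. -1.] F [ 0.6 -0.2 -0.6] op 0.655
slide [-0.0002  0.0006  0.0007]
cur yaw -11.2 turn -0.2 q7 -0.08
clock: 16.85
tool_pos: [0.6098, -0.0135, 0.1592]
eef_rot: [0.995, -0.097, 0.0, -0.0]
contact_force: [0.2, -0.7, 0.3]
opening: 0.817
clock: 17.48
tool_pos: [0.3795, -0.0394, 0.158]
eef_rot: [0.995, -0.097, 0.001, -0.0]
contact_force: [1.1, 1.1, 0.2]
opening: 1.0
t 17.57 pos [ 0.3732 -0.039   0.1578] x [ 0.981 -0.193 -0.008] z [-0.008  0.001 -1.   ] F [ 0.3 -0.5 -0. ] op 0.996
```

View pics/g9.png

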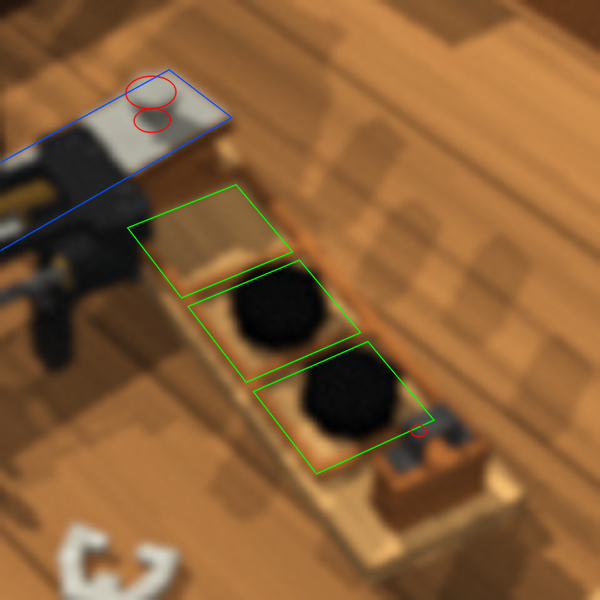

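View pics/g10.png

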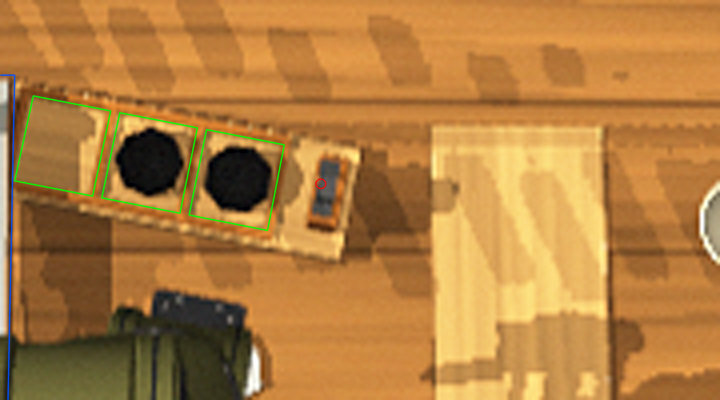

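```bash
python3 -c "
from h import *
s=st(); totool((.4875,.2,.158),-11)"
```

```text
t 17.57 pos [ 0.3732 -0.039   0.1578] x [ 0.981 -0.193 -0.008] z [-0.008  0.001 -1.   ] F [ 0.3 -0.5 -0. ] op 0.996
slide [ 0.066  -0.2566 -0.0009]
cur yaw -11.1 turn -0.1 q7 -0.01
```

```bash
python3 -m creep '[{"hand":0,"slide":[0.0132,-0.0514,-0.005],"turn":0},{"hand":0,"slide":[0.0132,-0.0514,0],"turn":0},{"hand":0,"slide":[0.0132,-0.0514,0],"turn":0},{"hand":0,"slide":[0.0132,-0.0514,0],"turn":0},{"hand":0,"slide":[0.0132,-0.0514,0],"turn":0}]'; python3 -m creep '[{"hand":0,"slide":[0,0,0.05],"turn":0},{"hand":0,"slide":[0,0,0.042],"turn":0},{"hand":0,"slide":[0,0,0],"turn":0},{"hand":0,"slide":[0,0,0],"turn":0}]';  python3 - <<'E'
from ov import *
q=snapshot('side');p=snapshot('top')
s=st()
L=scene((.6375,.1305),-.195,1.38,[])
overlay(q,(160,110,300,230),5,L,'g11'); overlay(p,(160,140,300,260),5,L,'g12')
totool((.4875,.2,.061),-11)
E
```

```text
clock: 18.2
tool_pos: [0.4965, 0.2019, 0.1632]
eef_rot: [0.995, -0.097, 0.001, -0.001]
contact_force: [0.4, -0.5, 0.0]
opening: 0.451
clock: 18.7
tool_pos: [0.4962, 0.2, 0.0714]
eef_rot: [0.995, -0.097, 0.001, -0.001]
contact_force: [0.2, -0.2, 0.8]
opening: 0.013
t 18.8 pos [0.4964 0.2002 0.0718] x [ 0.981 -0.194  0.003] z [ 0.003  0.001 -1.   ] F [ 0.4  0.2 -0.2] op 0.008
slide [-0.0087  0.0019  0.0108]
cur yaw -11.2 turn -0.2 q7 -0.33
```

View pics/g11.png

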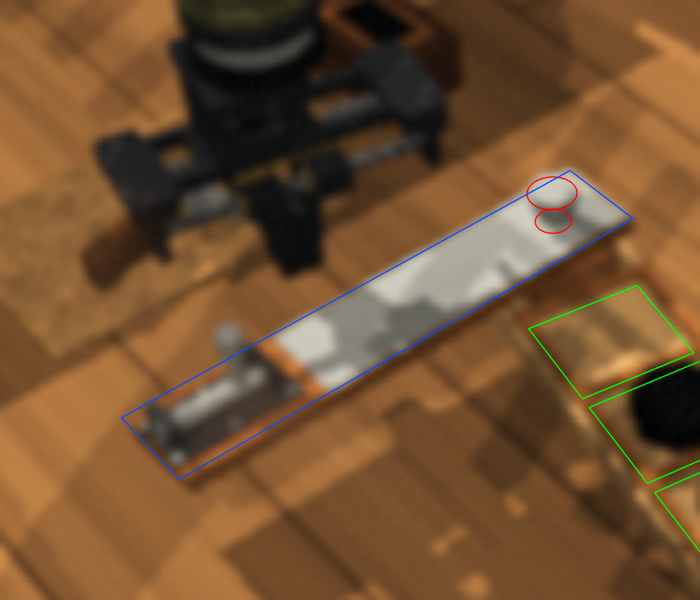

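View pics/g12.png

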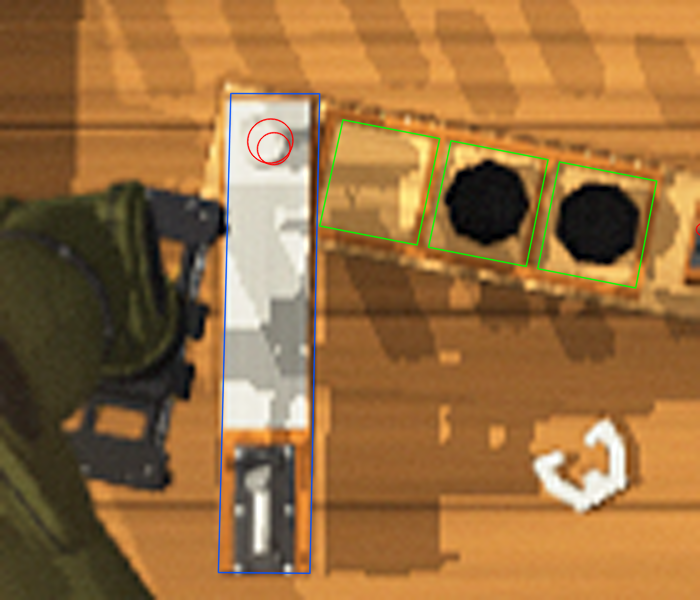

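Run:
```python
from h import *
s=st(); r=R.from_quat(s['eef_rot']).as_matrix()
pin=np.array([.6375,.1305]); prev=np.array(s['tool_pos']); 
for k,th in enumerate(np.radians([180,188,196,204,212,220,228,236,244,250])):
    u=np.array([np.cos(th),np.sin(th)]); n=np.array([u[1],-u[0]]); n=-n if k<0 else n
    rr=.145; o=.030+.012+.007*k/9
    t=np.r_[pin+rr*u+o*np.array([u[1],-u[0]]),.061]
    d=r.T@(t-prev); print(k,np.round(t,3),np.round(d,4)); prev=t
```

```text
t 18.8 pos [0.4964 0.2002 0.0718] x [ 0.981 -0.194  0.003] z [ 0.003  0.001 -1.   ] F [ 0.4  0.2 -0.2] op 0.008
0 [0.492 0.173 0.061] [0.0016 0.0279 0.0107]
1 [0.488 0.153 0.061] [-0.0006  0.0203 -0.    ]
2 [0.486 0.132 0.061] [ 0.0021  0.0203 -0.    ]
3 [0.487 0.112 0.061] [ 0.0048  0.0198 -0.    ]
4 [0.491 0.092 0.061] [ 0.0075  0.019  -0.    ]
5 [0.497 0.072 0.061] [ 0.01    0.0179 -0.    ]
6 [0.506 0.054 0.061] [0.0123 0.0164 0.    ]
7 [0.517 0.037 0.061] [0.0144 0.0146 0.    ]
8 [0.531 0.021 0.061] [0.0163 0.0126 0.    ]
9 [0.542 0.011 0.061] [0.0131 0.0079 0.    ]
```

```bash
python3 -m creep '[{"hand":0,"slide":[0.0016,0.014,0.0105],"turn":0},{"hand":0,"slide":[0,0.014,0],"turn":0},{"hand":0,"slide":[0,0,0],"turn":0}]'; python3 -c "
from h import *
s=st()"; python3 -m creep '[{"hand":0,"slide":[-0.0006,0.0203,0],"turn":0},{"hand":0,"slide":[0.002,0.0203,0],"turn":0},{"hand":0,"slide":[0.0048,0.0198,0],"turn":0},{"hand":0,"slide":[0.0075,0.019,0],"turn":0}]';python3 -c "
from h import *
s=st(); snap=snapshot('side'); save(snap,'sw1')"
```

```text
clock: 19.18
tool_pos: [0.4913, 0.1707, 0.0603]
eef_rot: [0.995, -0.098, 0.0, 0.0]
contact_force: [-0.3, -0.4, 0.6]
opening: 0.006
t 19.18 pos [0.4913 0.1707 0.0603] x [ 0.981 -0.196  0.001] z [ 0.001 -0.    -1.   ] F [-0.3 -0.4  0.6] op 0.006
clock: 19.68
tool_pos: [0.4899, 0.0925, 0.06]
eef_rot: [0.995, -0.096, 0.001, -0.001]
contact_force: [0.1, 2.0, 0.3]
opening: 0.002
t 19.68 pos [0.4899 0.0925 0.06  ] x [ 0.981 -0.192  0.001] z [ 0.002  0.002 -1.   ] F [0.1 2.  0.3] op 0.002
```

View pics/sw1.png

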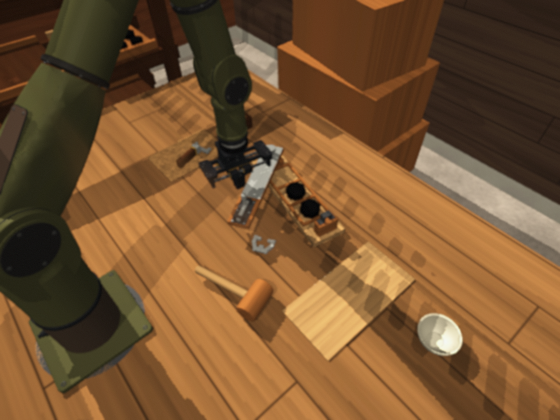

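The batten is swinging with the push, at about 2 N. I'll continue.

```bash
python3 -m creep '[{"hand":0,"slide":[0.01,0.0179,0],"turn":0},{"hand":0,"slide":[0.0123,0.0164,0],"turn":0},{"hand":0,"slide":[0.0144,0.0146,0],"turn":0},{"hand":0,"slide":[0.0163,0.0126,0],"turn":0},{"hand":0,"slide":[0,0,0],"turn":0}]';python3 -c "
from ov import *
s=st(); p=snapshot('side'); q=snapshot('top')
L=scene((.6375,.1305),-.195,.2,[])
overlay(p,(200,110,360,240),5,L,'sw2');overlay(q,(180,140,320,240),5,L,'sw3')"
```

```text
clock: 20.35
tool_pos: [0.5307, 0.0192, 0.0595]
eef_rot: [0.995, -0.099, 0.001, 0.0]
contact_force: [-0.1, -0.1, -0.4]
opening: 0.008
t 20.35 pos [0.5307 0.0192 0.0595] x [ 0.981 -0.196  0.003] z [ 0.002 -0.001 -1.   ] F [-0.1 -0.1 -0.4] op 0.008
```

View pics/sw2.png

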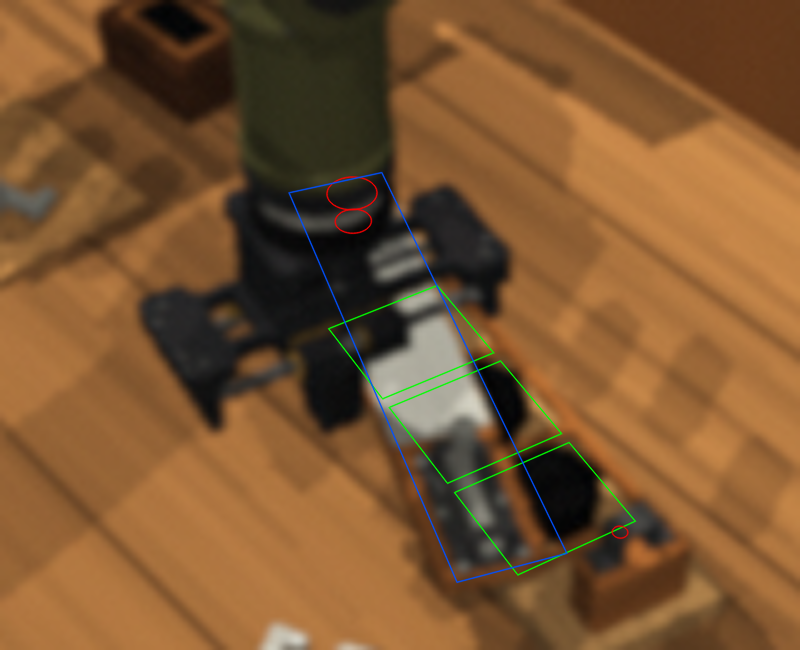

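View pics/sw3.png

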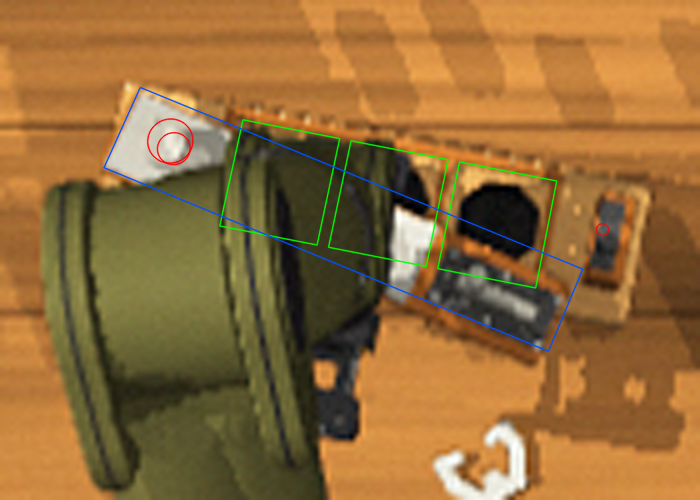

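```bash
python3 -m creep '[{"hand":0,"slide":[0.012,0.003,0],"turn":0},{"hand":0,"slide":[0.01,0.002,0],"turn":0},{"hand":0,"slide":[0.006,0,0],"turn":0},{"hand":0,"slide":[0,0,0],"turn":0}]';python3 -m creep '[{"hand":0,"slide":[0.004,0,0],"turn":0},{"hand":0,"slide":[0,0,0],"turn":0}]'; python3 -m creep '[{"hand":0,"slide":[0.003,0,0],"turn":0},{"hand":0,"slide":[0,0,0],"turn":0}]'
```

```text
clock: 20.95
tool_pos: [0.557, 0.0106, 0.0593]
eef_rot: [0.995, -0.097, 0.001, -0.0]
contact_force: [-0.2, 0.6, -0.0]
opening: 0.005
clock: 21.2
tool_pos: [0.5598, 0.0098, 0.0592]
eef_rot: [0.995, -0.097, 0.0, -0.0]
contact_force: [-2.2, -0.3, -0.0]
opening: 0.007
clock: 21.45
tool_pos: [0.5627, 0.0091, 0.0592]
eef_rot: [0.995, -0.097, 0.0, 0.0]
contact_force: [-2.2, -0.3, 0.7]
opening: 0.004
```

```bash
python3 -m creep '[{"hand":0,"slide":[0.003,0,0],"turn":0},{"hand":0,"slide":[0,0,0],"turn":0}]'; python3 -m creep '[{"hand":0,"slide":[0.003,0,0],"turn":0},{"hand":0,"slide":[0,0,0],"turn":0}]';python3 -c "
from ov import *
s=st(); p=snapshot('side'); q=snapshot('top')
L=scene((.6375,.1305),-.195,0,[])
overlay(p,(200,110,360,240),5,L,'sw4');overlay(q,(180,140,320,240),5,L,'sw5')"
```

```text
clock: 21.7
tool_pos: [0.566, 0.0086, 0.0592]
eef_rot: [0.995, -0.097, 0.0, -0.0]
contact_force: [-0.9, -0.3, 0.3]
opening: 0.003
clock: 21.95
tool_pos: [0.569, 0.008, 0.0592]
eef_rot: [0.995, -0.097, 0.0, -0.0]
contact_force: [-1.8, -0.2, 0.6]
opening: 0.006
t 21.95 pos [0.569  0.008  0.0592] x [ 0.981 -0.194  0.001] z [ 0.001  0.    -1.   ] F [-1.8 -0.2  0.6] op 0.006
```

View pics/sw4.png

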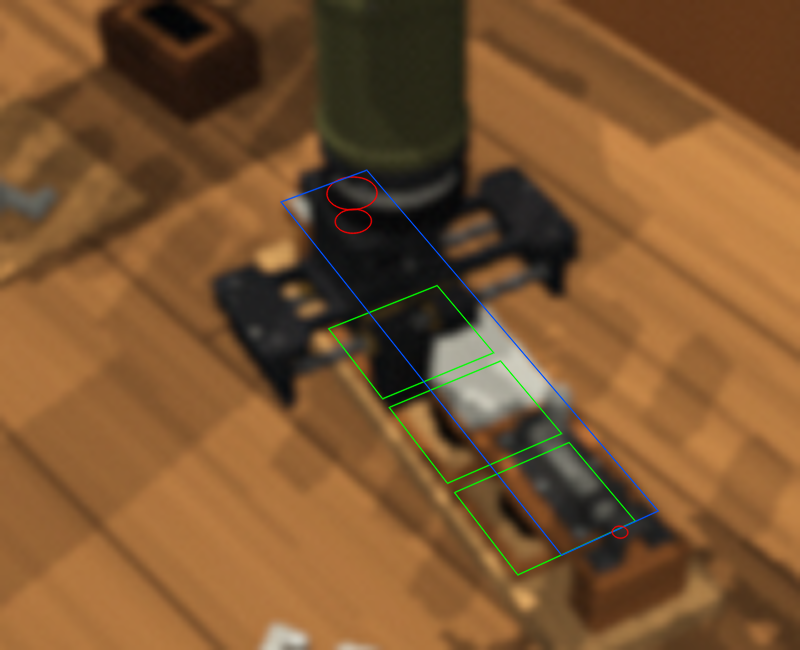

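View pics/sw5.png

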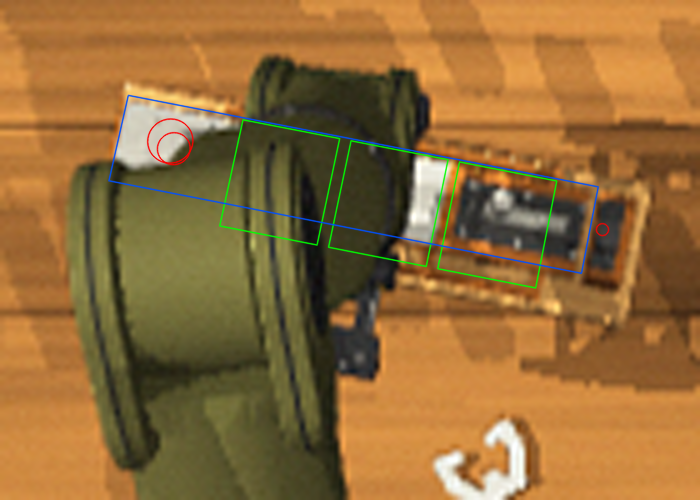

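```bash
python3 -m creep '[{"hand":0,"slide":[0.002,0,0],"turn":0},{"hand":0,"slide":[0,0,0],"turn":0}]'; python3 -m creep '[{"hand":0,"slide":[0.002,0,0],"turn":0},{"hand":0,"slide":[0,0,0],"turn":0}]';python3 -m creep '[{"hand":0,"slide":[0.002,0,0],"turn":0},{"hand":0,"slide":[0,0,0],"turn":0}]'
```

```text
clock: 22.3
tool_pos: [0.5697, 0.008, 0.0592]
eef_rot: [0.995, -0.097, -0.001, -0.0]
contact_force: [-3.4, 1.2, 2.5]
opening: 0.008
clock: 22.55
tool_pos: [0.5698, 0.0079, 0.0592]
eef_rot: [0.995, -0.097, -0.003, -0.0]
contact_force: [-7.4, 1.0, 7.2]
opening: 0.007
clock: 22.8
tool_pos: [0.5699, 0.0079, 0.0592]
eef_rot: [0.995, -0.097, -0.005, -0.0]
contact_force: [-11.0, 0.9, 10.3]
opening: 0.003
```

```bash
python3 -m creep '[{"hand":0,"slide":[-0.015,0,0],"turn":0},{"hand":0,"slide":[-0.01,0,-0.05],"turn":0},{"hand":0,"slide":[0,0,-0.05],"turn":0},{"hand":0,"slide":[0,0,0],"turn":0}]'; python3 -c "
from ov import *
s=st(); p=snapshot('side'); q=snapshot('top')
L=scene((.6375,.1305),-.195,0,[])
overlay(p,(240,130,360,240),6,L,'sw6');overlay(q,(180,140,320,240),5,L,'sw7')
for n,P in(('side',p),('top',q)):
  for t,z in (('bolt_knob',.113),('bolt_tip',.071),('keeper',.071),('pin',.062)):
    for d in pinpoint(t,P)[:2]: print(n,t,round(d['conf'],2),np.round(d['uv'],1),np.round(atz(P,d['uv'],z),4))
totool((.6007,-.0662,.12))
"
```

```text
clock: 23.3
tool_pos: [0.5539, 0.0118, 0.163]
eef_rot: [0.995, -0.097, 0.005, -0.001]
contact_force: [0.1, -0.6, -0.4]
opening: 0.01
t 23.3 pos [0.5539 0.0118 0.163 ] x [ 0.981 -0.193  0.011] z [ 0.011  0.001 -1.   ] F [ 0.1 -0.6 -0.4] op 0.01
side bolt_knob 0.48 [311.  189.6] [ 0.5922 -0.0949  0.113 ]
side bolt_knob 0.39 [320.9 212.4] [ 0.5573 -0.1671  0.113 ]
side bolt_tip 0.61 [267.4 246.8] [ 0.4105 -0.1364  0.071 ]
side bolt_tip 0.52 [322.9 210.7] [ 0.5921 -0.1427  0.071 ]
side keeper 0.69 [237.1 124.1] [0.6425 0.3053 0.071 ]
side keeper 0.55 [323.4 215.9] [ 0.5807 -0.1561  0.071 ]
side pin 0.8 [270.7 152.4] [0.6426 0.1336 0.062 ]
side pin 0.32 [435.1 341.7] [ 0.5235 -0.5338  0.062 ]
top bolt_knob 0.63 [139.9 161.5] [0.6514 0.3699 0.113 ]
top bolt_knob 0.56 [279.7 179.4] [ 0.5918 -0.0881  0.113 ]
top bolt_tip 0.53 [295.6 184.6] [ 0.5833 -0.1417  0.071 ]
top keeper 0.6 [297.8 182.6] [ 0.5901 -0.1491  0.071 ]
top pin 0.76 [213.4 167. ] [0.6448 0.1332 0.062 ]
slide [0.0653 0.0665 0.0385]
```

View pics/sw6.png

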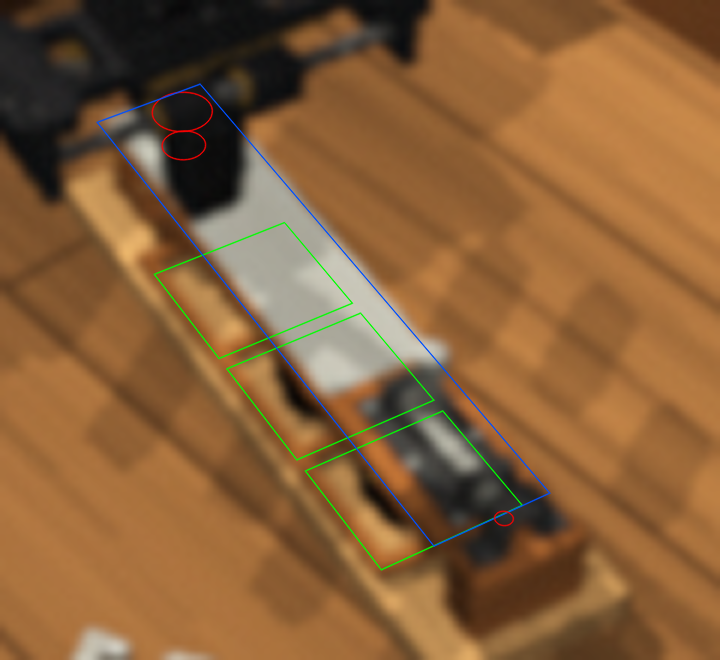

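View pics/sw7.png

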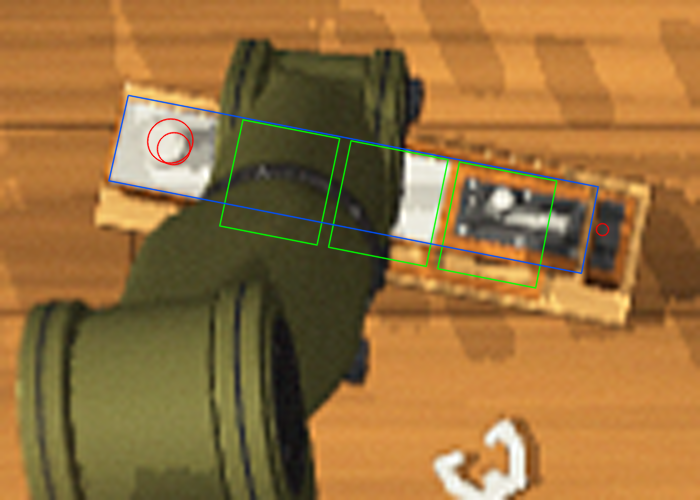

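```bash
python3 -m creep '[{"hand":0,"slide":[0.033,0.031,0],"turn":0},{"hand":0,"slide":[0.031,0.031,0],"turn":0},{"hand":0,"slide":[0,0,0.04],"turn":0},{"hand":0,"slide":[0,0,0.02],"turn":0},{"hand":0,"slide":[0,0,0],"turn":0}]'; python3 -c "
from ov import *
s=st(); p=snapshot('side')
L=scene((.6375,.1305),-.195,0,[])
overlay(p,(240,130,360,240),6,L,'sw8')
totool((.6007,-.0662,.10))
"
```

```text
clock: 24.42
tool_pos: [0.5993, -0.0614, 0.0975]
eef_rot: [0.995, -0.097, -0.002, -0.0]
contact_force: [-0.2, 0.2, 0.5]
opening: -0.001
t 24.43 pos [ 0.5993 -0.0614  0.0975] x [ 0.981 -0.194 -0.004] z [-0.004  0.    -1.   ] F [-0.2  0.2  0.5] op -0.001
slide [ 0.0014  0.0045 -0.0013]
```

View pics/sw8.png

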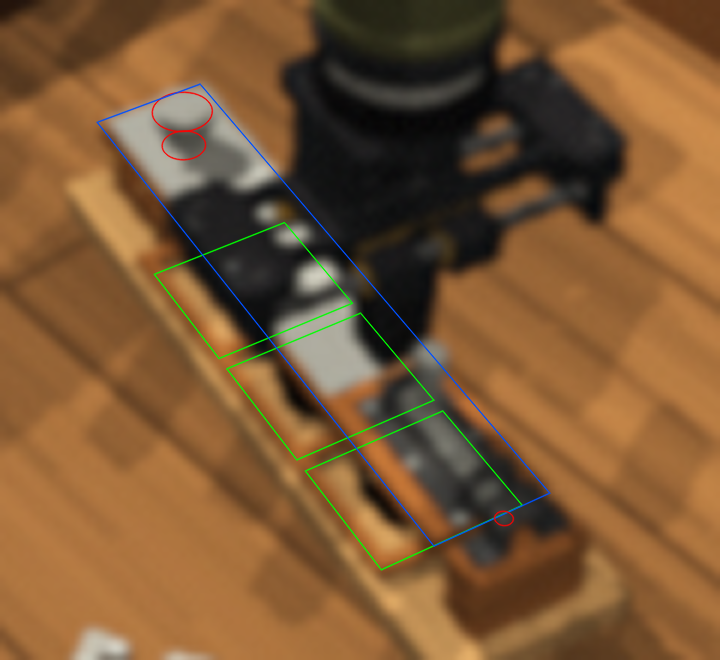

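```bash
python3 -m creep '[{"hand":0,"slide":[0.001,0.01,0],"turn":0},{"hand":0,"slide":[0,0.01,0],"turn":0},{"hand":0,"slide":[0,0.008,0],"turn":0},{"hand":0,"slide":[0,0.006,0],"turn":0},{"hand":0,"slide":[0,0,0],"turn":0}]';python3 -m creep '[{"hand":0,"slide":[0,0.005,0],"turn":0},{"hand":0,"slide":[0,0,0],"turn":0}]'; python3 -m creep '[{"hand":0,"slide":[0,0.004,0],"turn":0},{"hand":0,"slide":[0,0,0],"turn":0}]'
```

```text
clock: 25.1
tool_pos: [0.5948, -0.0963, 0.0994]
eef_rot: [0.995, -0.098, 0.0, 0.0]
contact_force: [-0.6, 0.7, -0.2]
opening: 0.006
clock: 25.35
tool_pos: [0.5937, -0.1003, 0.0991]
eef_rot: [0.995, -0.097, -0.0, 0.0]
contact_force: [0.4, 0.2, 0.6]
opening: 0.007
clock: 25.6
tool_pos: [0.5931, -0.1032, 0.099]
eef_rot: [0.995, -0.097, -0.0, -0.001]
contact_force: [0.3, 3.6, 0.5]
opening: 0.005
```

```bash
python3 -c "
from ov import *
s=st(); p=snapshot('side')
L=[]
overlay(p,(270,150,350,230),8,L,'sw9')
"
```

```text
t 25.6 pos [ 0.5931 -0.1032  0.099 ] x [ 0.981 -0.193 -0.001] z [-0.     0.001 -1.   ] F [0.3 3.6 0.5] op 0.005
```

View pics/sw9.png

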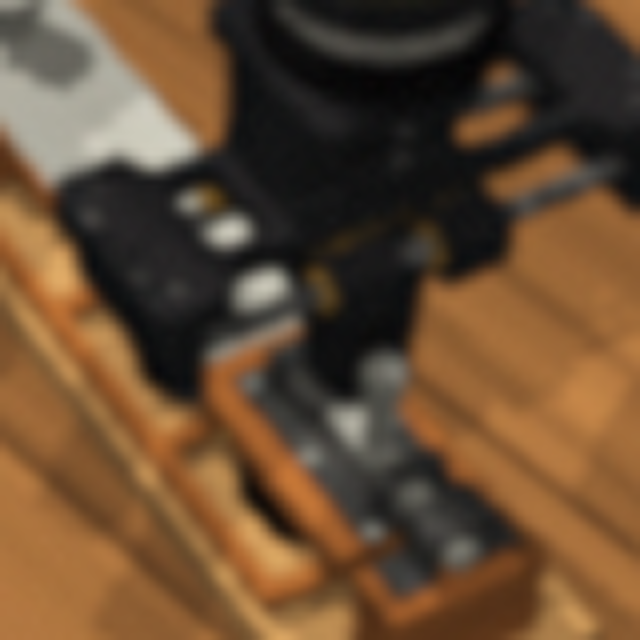

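```bash
python3 -m creep '[{"hand":0,"slide":[0,0.003,0],"turn":0},{"hand":0,"slide":[0,0,0],"turn":0}]'; python3 -m creep '[{"hand":0,"slide":[0,0.003,0],"turn":0},{"hand":0,"slide":[0,0,0],"turn":0}]';python3 -m creep '[{"hand":0,"slide":[0,0.003,0],"turn":0},{"hand":0,"slide":[0,0,0],"turn":0}]'
```

```text
clock: 25.9
tool_pos: [0.593, -0.1034, 0.0991]
eef_rot: [0.995, -0.096, -0.0, -0.002]
contact_force: [0.7, 8.7, 2.1]
opening: 0.003
clock: 26.15
tool_pos: [0.593, -0.1035, 0.0991]
eef_rot: [0.995, -0.095, -0.0, -0.004]
contact_force: [1.8, 13.1, 1.7]
opening: 0.002
clock: 26.4
tool_pos: [0.5931, -0.1036, 0.0991]
eef_rot: [0.996, -0.094, 0.0, -0.005]
contact_force: [2.4, 17.4, 1.4]
opening: 0.006
```

```bash
python3 -m creep '[{"hand":0,"slide":[0,-0.015,0],"turn":0},{"hand":0.02,"slide":[0,0,-0.05],"turn":0},{"hand":0.02,"slide":[0,0,-0.05],"turn":0},{"hand":0.02,"slide":[-0.025,0.05,0],"turn":0},{"hand":0.02,"slide":[-0.025,0.05,0],"turn":0}]';python3 -m creep '[{"hand":0.02,"slide":[-0.025,0.05,0],"turn":0},{"hand":0.02,"slide":[-0.025,0.05,0],"turn":0},{"hand":0.02,"slide":[-0.025,0.05,0],"turn":0},{"hand":0.02,"slide":[0,0,0],"turn":0}]'
python3 - <<'E'
from ov import *
s=st(); p=snapshot('side'); q=snapshot('top')
def crop(P,b,sc,n):
    a=cv2.resize(P['frame'][b[1]:b[3],b[0]:b[2]],None,fx=sc,fy=sc,interpolation=cv2.INTER_CUBIC).copy()
    for i in range(0,b[2]-b[0],10):
        cv2.putText(a,str(b[0]+i),(i*sc,10),0,.35,(255,0,255));cv2.line(a,(i*sc+sc//2,12),(i*sc+sc//2,18),(255,0,255))
    for i in range(0,b[3]-b[1],10):
        cv2.putText(a,str(b[1]+i),(0,i*sc+sc//2),0,.35,(255,0,255));cv2.line(a,(24,i*sc+sc//2),(32,i*sc+sc//2),(255,0,255))
    cv2.imwrite('pics/'+n+'.png',a[:,:,::-1])
crop(q,(255,215,305,255),14,'cl_t'); crop(p,(240,220,290,265),14,'cl_s')
crop(q,(120,180,180,260),7,'fk_t'); crop(p,(150,125,235,185),9,'fk_s')
L=scene((.6375,.132),-.195,0,[])
overlay(p,(250,130,350,240),5,L,'bt_s');overlay(q,(190,140,320,220),6,L,'bt_t')
E
```

```text
clock: 27.02
tool_pos: [0.5251, -0.1888, 0.1999]
eef_rot: [0.995, -0.097, 0.001, 0.001]
contact_force: [-0.3, -1.6, -0.9]
opening: 0.226
clock: 27.52
tool_pos: [0.4179, -0.3252, 0.1993]
eef_rot: [0.995, -0.103, -0.002, 0.002]
contact_force: [0.4, 0.9, 0.4]
opening: 0.224
t 27.52 pos [ 0.4179 -0.3252  0.1993] x [ 0.979 -0.205 -0.003] z [-0.004 -0.004 -1.   ] F [0.4 0.9 0.4] op 0.224
```

View pics/cl_t.png

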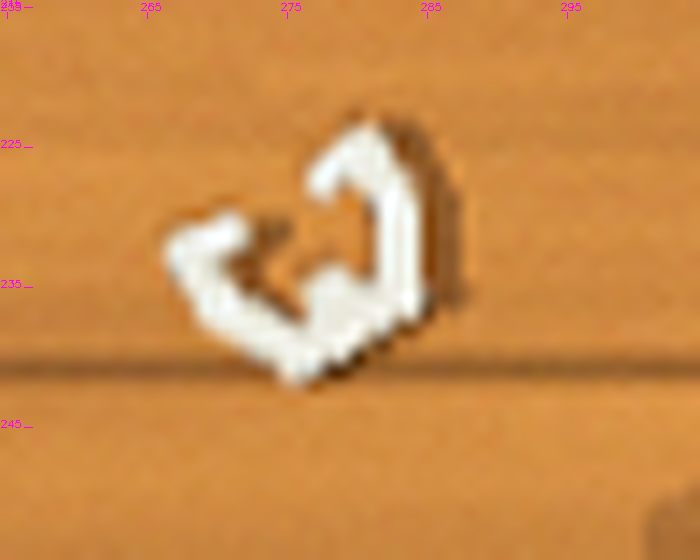

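View pics/cl_s.png

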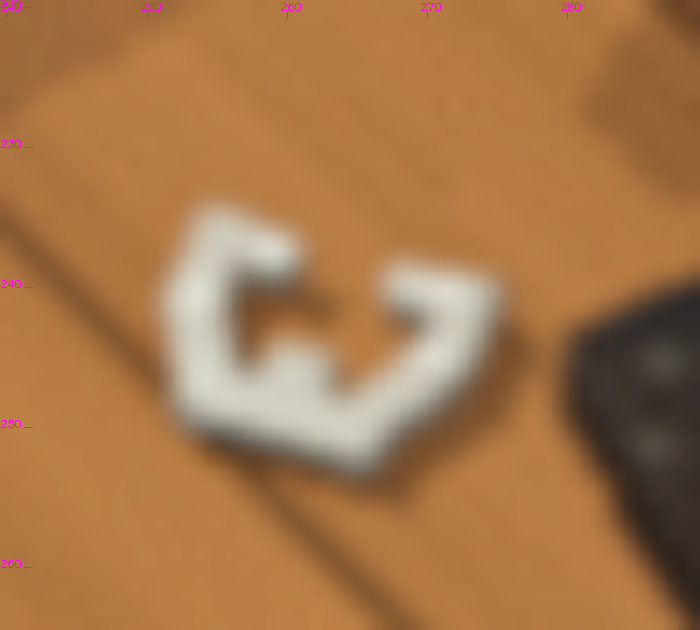

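View pics/fk_t.png

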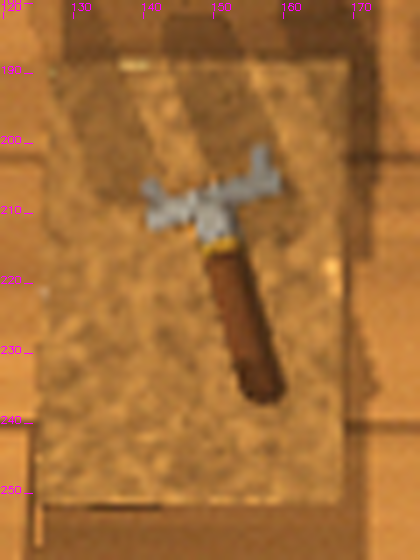

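View pics/bt_t.png

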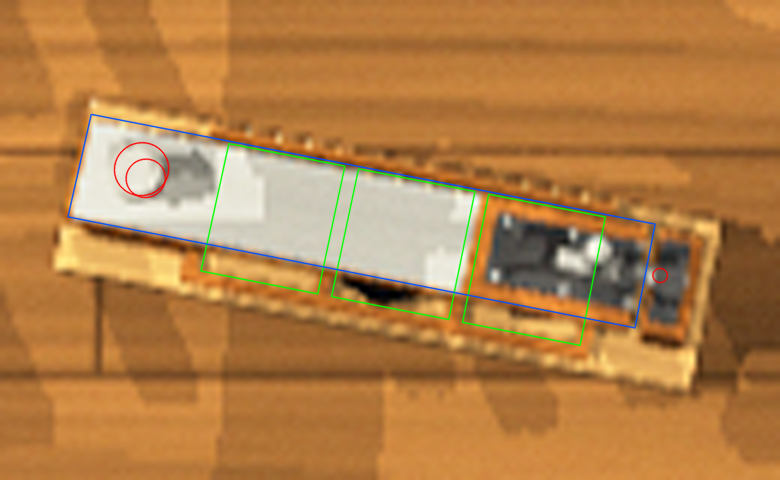

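View pics/fk_s.png

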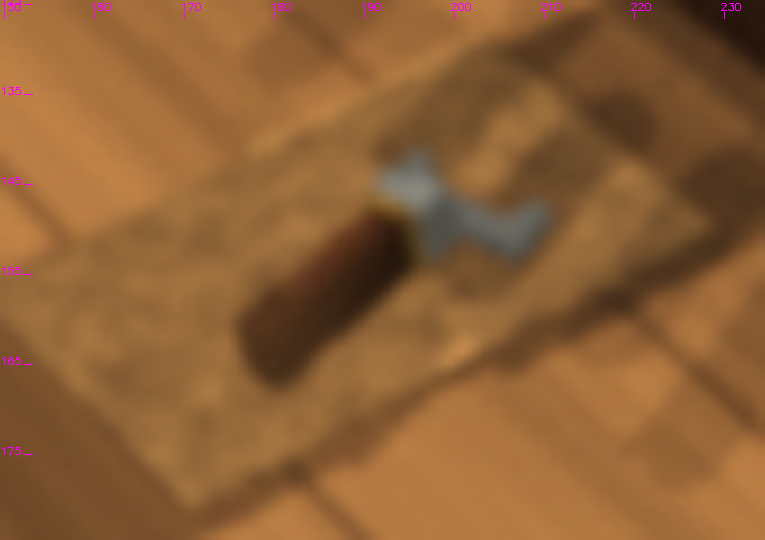

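View pics/bt_s.png

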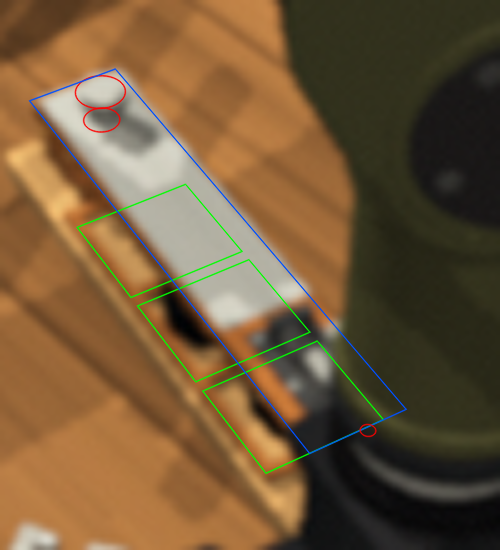

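Run:
```python
from h import *
s=st(); totool((.596,.139,.16),-11.2)
```

```text
t 27.62 pos [ 0.4223 -0.3203  0.1991] x [ 0.98  -0.197 -0.001] z [-0.001 -0.001 -1.   ] F [ 0.6 -0.8  0.3] op 0.226
slide [ 0.08   -0.4845  0.0386]
cur yaw -11.3 turn -0.1 q7 0.45
```

```bash
python3 -m creep '[{"hand":0,"slide":[0.009,-0.054,0],"turn":0},{"hand":0,"slide":[0.009,-0.054,0],"turn":0},{"hand":0,"slide":[0.009,-0.054,0],"turn":0},{"hand":0,"slide":[0.009,-0.054,0],"turn":0},{"hand":0,"slide":[0.009,-0.054,0],"turn":0}]';python3 -m creep '[{"hand":0,"slide":[0.009,-0.054,0],"turn":0},{"hand":0,"slide":[0.009,-0.054,0],"turn":0},{"hand":0,"slide":[0.009,-0.054,0],"turn":0},{"hand":0,"slide":[0.008,-0.052,0],"turn":0},{"hand":0,"slide":[0,0,0],"turn":0}]'
python3 - <<'E'
from ov import *
s=st(); totool((.596,.139,.081),-11.2)
E
```

```text
clock: 28.25
tool_pos: [0.5207, -0.0594, 0.1992]
eef_rot: [0.995, -0.096, 0.0, -0.0]
contact_force: [0.5, -1.2, -0.8]
opening: 0.002
clock: 28.88
tool_pos: [0.5956, 0.1489, 0.1985]
eef_rot: [0.996, -0.092, 0.0, -0.002]
contact_force: [-0.2, -0.5, -0.4]
opening: 0.003
t 28.88 pos [0.5956 0.1489 0.1985] x [ 0.983 -0.182 -0.   ] z [ 0.001  0.004 -1.   ] F [-0.2 -0.5 -0.4] op 0.003
slide [0.0022 0.0101 0.1175]
cur yaw -10.5 turn 0.7 q7 -0.32
```

```bash
python3 -m creep '[{"hand":0,"slide":[0,0.01,0.055],"turn":0.7},{"hand":0,"slide":[0,0,0.05],"turn":0},{"hand":0,"slide":[0,0,0],"turn":0},{"hand":0,"slide":[0,0,0],"turn":0}]'
python3 - <<'E'
from ov import *
s=st(); totool((.596,.139,.081),-11.2)
p=snapshot('side'); overlay(p,(220,110,320,200),7,[],'pr1')
E
```

```text
clock: 29.38
tool_pos: [0.5945, 0.1307, 0.0957]
eef_rot: [0.995, -0.103, 0.001, -0.0]
contact_force: [0.4, -0.3, 0.4]
opening: 0.004
t 29.38 pos [0.5945 0.1307 0.0957] x [ 0.979 -0.205  0.002] z [ 0.002  0.    -1.   ] F [ 0.4 -0.3  0.4] op 0.004
slide [-0.0003 -0.0085  0.0147]
cur yaw -11.8 turn -0.6 q7 -0.29
```

View pics/pr1.png

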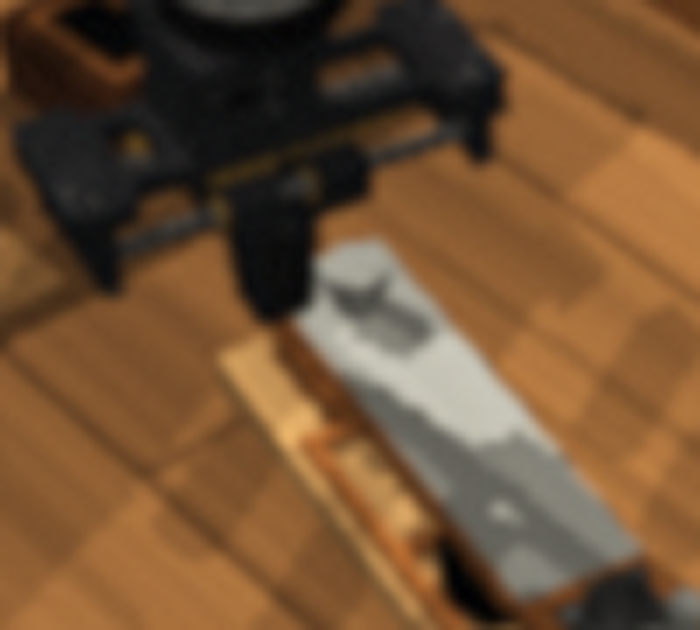

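```bash
python3 -m creep '[{"hand":0,"slide":[0,-0.0085,0.0145],"turn":-0.6},{"hand":0,"slide":[0,0,0],"turn":0},{"hand":0,"slide":[0.004,0,0],"turn":0},{"hand":0,"slide":[0,0,0],"turn":0},{"hand":0,"slide":[0,0,0],"turn":0}]'
python3 -c "
from h import *
st()"; python3 -m creep '[{"hand":0,"slide":[0.004,0,0],"turn":0},{"hand":0,"slide":[0,0,0],"turn":0},{"hand":0,"slide":[0.003,0,0],"turn":0},{"hand":0,"slide":[0,0,0],"turn":0}]';python3 -c "
from h import *
st()"
```

```text
clock: 30.05
tool_pos: [0.5994, 0.1378, 0.0799]
eef_rot: [0.995, -0.098, 0.0, -0.0]
contact_force: [0.0, 0.6, 0.0]
opening: 0.002
t 30.05 pos [0.5994 0.1378 0.0799] x [ 0.981 -0.196  0.   ] z [ 0. -0. -1.] F [0.  0.6 0. ] op 0.002
clock: 30.55
tool_pos: [0.6065, 0.1366, 0.0797]
eef_rot: [0.995, -0.098, 0.0, -0.0]
contact_force: [0.2, -0.5, -0.0]
opening: 0.004
t 30.55 pos [0.6065 0.1366 0.0797] x [ 0.981 -0.195  0.   ] z [ 0. -0. -1.] F [ 0.2 -0.5 -0. ] op 0.004
```

```bash
for i in 1 2 3; do echo; done; python3 -m creep '[{"hand":0,"slide":[0.002,0,0],"turn":0},{"hand":0,"slide":[0,0,0],"turn":0}]'; python3 -m creep '[{"hand":0,"slide":[0.002,0,0],"turn":0},{"hand":0,"slide":[0,0,0],"turn":0}]';python3 -m creep '[{"hand":0,"slide":[0.002,0,0],"turn":0},{"hand":0,"slide":[0,0,0],"turn":0}]'
```

```text
clock: 30.8
tool_pos: [0.6083, 0.1362, 0.0797]
eef_rot: [0.995, -0.098, 0.0, -0.0]
contact_force: [0.5, -0.1, -0.6]
opening: 0.008
clock: 31.05
tool_pos: [0.61, 0.136, 0.0797]
eef_rot: [0.995, -0.098, -0.0, -0.0]
contact_force: [0.1, 0.7, 0.8]
opening: 0.002
clock: 31.3
tool_pos: [0.6104, 0.1359, 0.0796]
eef_rot: [0.995, -0.098, -0.002, -0.0]
contact_force: [-4.6, 0.6, 3.1]
opening: 0.003
```

```bash
python3 -m creep '[{"hand":0,"slide":[-0.006,0,0],"turn":0},{"hand":0,"slide":[0,0,-0.035],"turn":0},{"hand":0,"slide":[0.05,0,0],"turn":0},{"hand":0,"slide":[0.034,0,0],"turn":0},{"hand":0,"slide":[0,0,0],"turn":0}]'; python3 -m creep '[{"hand":0,"slide":[0,0,0],"turn":0},{"hand":0,"slide":[0,0,0],"turn":0}]';python3 -c "
from h import *
s=st(); totool((.674,.123,.0805),-11.2)"
```

```text
clock: 31.92
tool_pos: [0.6916, 0.1184, 0.1149]
eef_rot: [0.995, -0.099, 0.003, 0.0]
contact_force: [-0.5, -0.6, -0.8]
opening: 0.002
clock: 32.17
tool_pos: [0.6875, 0.1209, 0.1146]
eef_rot: [0.995, -0.098, -0.001, -0.0]
contact_force: [-1.4, 0.8, 0.5]
opening: 0.002
t 32.17 pos [0.6875 0.1209 0.1146] x [ 0.981 -0.195 -0.001] z [-0.001  0.    -1.   ] F [-1.4  0.8  0.5] op 0.002
slide [-0.0136  0.0006  0.0341]
cur yaw -11.2 turn -0.0 q7 -0.27
```

```bash
python3 -m creep '[{"hand":0,"slide":[0,0,0.034],"turn":0},{"hand":0,"slide":[0,0,0],"turn":0},{"hand":0,"slide":[-0.006,0,0],"turn":0},{"hand":0,"slide":[0,0,0],"turn":0},{"hand":0,"slide":[0,0,0],"turn":0}]'; python3 -m creep '[{"hand":0,"slide":[-0.004,0,0],"turn":0},{"hand":0,"slide":[0,0,0],"turn":0}]'; python3 -m creep '[{"hand":0,"slide":[-0.002,0,0],"turn":0},{"hand":0,"slide":[0,0,0],"turn":0}]'; python3 -m creep '[{"hand":0,"slide":[-0.002,0,0],"turn":0},{"hand":0,"slide":[0,0,0],"turn":0}]'
```

```text
clock: 32.8
tool_pos: [0.6832, 0.1216, 0.0818]
eef_rot: [0.995, -0.098, 0.001, -0.0]
contact_force: [0.5, -1.0, -0.0]
opening: 0.007
clock: 33.05
tool_pos: [0.6784, 0.1224, 0.0808]
eef_rot: [0.995, -0.098, -0.0, -0.0]
contact_force: [0.3, 0.5, -0.6]
opening: 0.009
clock: 33.3
tool_pos: [0.6766, 0.1227, 0.0806]
eef_rot: [0.995, -0.098, -0.0, -0.0]
contact_force: [-0.4, -0.6, 0.3]
opening: 0.011
clock: 33.55
tool_pos: [0.6746, 0.1231, 0.0807]
eef_rot: [0.995, -0.098, -0.0, -0.0]
contact_force: [0.0, 0.4, 0.3]
opening: 0.006
```

```bash
python3 -m creep '[{"hand":0,"slide":[-0.002,0,0],"turn":0},{"hand":0,"slide":[0,0,0],"turn":0}]'; python3 -m creep '[{"hand":0,"slide":[-0.002,0,0],"turn":0},{"hand":0,"slide":[0,0,0],"turn":0}]'; python3 -m creep '[{"hand":0,"slide":[-0.002,0,0],"turn":0},{"hand":0,"slide":[0,0,0],"turn":0}]'
```

```text
clock: 33.8
tool_pos: [0.6727, 0.1235, 0.0807]
eef_rot: [0.995, -0.098, -0.0, -0.0]
contact_force: [0.4, 0.2, -1.1]
opening: 0.006
clock: 34.05
tool_pos: [0.6707, 0.1239, 0.0807]
eef_rot: [0.995, -0.098, -0.0, -0.0]
contact_force: [-0.2, -0.6, 0.1]
opening: 0.005
clock: 34.3
tool_pos: [0.6687, 0.1243, 0.0807]
eef_rot: [0.995, -0.098, -0.0, -0.0]
contact_force: [-0.0, 0.3, -0.1]
opening: 0.003
```

```bash
python3 -m creep '[{"hand":0,"slide":[-0.002,0,0],"turn":0},{"hand":0,"slide":[0,0,0],"turn":0}]'; python3 -m creep '[{"hand":0,"slide":[-0.0015,0,0],"turn":0},{"hand":0,"slide":[0,0,0],"turn":0}]'
```

```text
clock: 34.55
tool_pos: [0.6676, 0.1244, 0.0809]
eef_rot: [0.995, -0.098, 0.001, -0.0]
contact_force: [0.7, -0.7, -1.4]
opening: 0.008
clock: 34.8
tool_pos: [0.6674, 0.1244, 0.081]
eef_rot: [0.995, -0.098, 0.002, -0.0]
contact_force: [4.8, -0.8, -3.6]
opening: 0.014
```

```bash
python3 -m creep '[{"hand":0,"slide":[0.01,0,-0.05],"turn":0},{"hand":0,"slide":[0,0,-0.06],"turn":0},{"hand":0.088,"slide":[-0.03,0.05,0],"turn":0},{"hand":0.088,"slide":[-0.03,0.05,0],"turn":0},{"hand":0.088,"slide":[-0.03,0.05,0],"turn":0}]';python3 -m creep '[{"hand":0.088,"slide":[-0.03,0.05,0],"turn":0},{"hand":0.088,"slide":[-0.03,0.05,0],"turn":0},{"hand":0.088,"slide":[-0.03,0.05,0],"turn":0},{"hand":0.088,"slide":[-0.03,0.05,0],"turn":0},{"hand":0.088,"slide":[0,0.05,0],"turn":0}]'
cat > clip.py <<'E'
from ov import *
from scipy.optimize import minimize
def clipfit(P,roi,x0,z0=0.0,S=8,show=None):
    u0,v0,u1,v1=roi
    im=cv2.resize(P['frame'][v0:v1,u0:u1],None,fx=S,fy=S,interpolation=cv2.INTER_CUBIC)
    hsv=cv2.cvtColor(im,cv2.COLOR_RGB2HSV); m=((hsv[...,1]<80)&(hsv[...,2]>120)).astype(np.uint8)
    N,l,st_,c=cv2.connectedComponentsWithStats(m); i=1+np.argmax(st_[1:,4]); m=(l==i).astype(np.uint8)
    ys,xs=np.nonzero(m); hull=cv2.convexHull(np.stack([xs,ys],1).astype(np.int32)); H=np.zeros_like(m); cv2.fillConvexPoly(H,hull,1)
    def poly(t):
        C,Sn=np.cos(t[2]),np.sin(t[2]); L=[(-.031,-.02),(-.007,-.03),(.014,-.03),(t[3],-t[4]),(t[3],t[4]),(.014,.03),(-.007,.03),(-.031,.02)]
        pts=[[t[0]+C*a-Sn*b,t[1]+Sn*a+C*b,z] for a,b in L for z in(z0,z0+.008)]
        q=np.array([(proj(P,x)-[u0,v0]+.5)*S for x in pts],np.float32); return cv2.convexHull(q)
    def cost(t):
        if not(.014<t[3]<.035 and 0<t[4]<.03): return 1e6
        A=np.zeros_like(m); cv2.fillConvexPoly(A,np.round(poly(t)*16).astype(np.int32),1,shift=4)
        return float((A!=H).sum())
    best=None
    for dy in (-.15,0,.15):
        x=np.array([x0[0],x0[1],x0[2]+dy,.022,.018])
        for _ in range(3):
            r=minimize(cost,x,method='Nelder-Mead',options=dict(initial_simplex=x+np.vstack([np.zeros(5),np.diag([.005,.005,.12,.004,.004])]),maxiter=600)); x=r.x
        if best is None or r.fun<best.fun: best=r
    if show:
        a=im.copy(); cv2.polylines(a,[np.round(poly(best.x)*16).astype(np.int32)],True,(255,0,0),1,cv2.LINE_AA,4); cv2.drawContours(a,[hull],-1,(0,0,255),1); cv2.imwrite('pics/'+show+'.png',a[:,:,::-1])
    return best.x,best.fun,H.sum()
E
python3 - <<'E'
from clip import *
s=st(); p=snapshot('side'); q=snapshot('top')
save(q,'r_t'); save(p,'r_s')
for n,P,roi in(('top',q,(255,215,305,255)),('side',p,(235,220,285,262))):
    x,f,A=clipfit(P,roi,(.434,-.08,.56),show='cf_'+n); print(n,np.round(x,4),f,A)
E
```

```text
clock: 35.42
tool_pos: [0.5557, -0.0076, 0.191]
eef_rot: [0.995, -0.098, -0.0, -0.0]
contact_force: [-0.1, -0.7, 0.3]
opening: 0.326
clock: 36.05
tool_pos: [0.3876, -0.2283, 0.1908]
eef_rot: [0.995, -0.098, -0.002, -0.001]
contact_force: [0.4, 0.8, -0.4]
opening: 0.887
t 36.05 pos [ 0.3876 -0.2283  0.1908] x [ 0.981 -0.195 -0.004] z [-0.004  0.002 -1.   ] F [ 0.4  0.8 -0.4] op 0.887
top [ 0.4346 -0.0764  0.5322  0.0152  0.0237] 488.0 14196
side [ 0.5268 -0.1084  1.9953  0.015   0.0064] 868.0 868
```

View pics/cf_top.png

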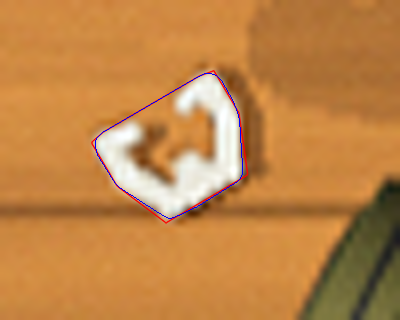

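View pics/cf_side.png

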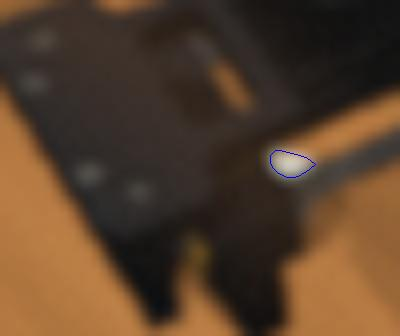

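View pics/r_s.png

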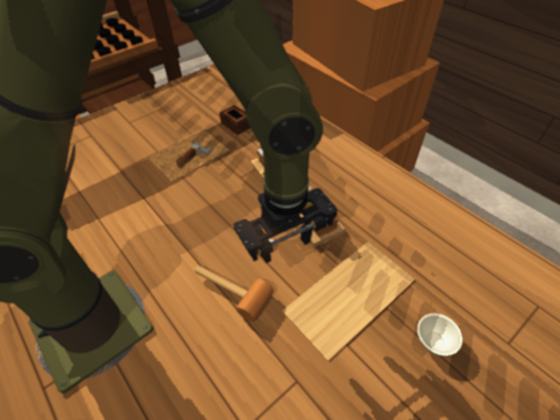

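Run:
```python
from clip import *
p=snapshot('side'); p['frame']=cv2.imread('pics/side0.png')[:,:,::-1].copy()
x,f,A=clipfit(p,(240,222,288,265),(.434,-.08,.56),show='cf_side'); print(np.round(x,4),f,A)
totool((.4385,-.0765,.12),30.5-90)
```

```text
[ 0.4395 -0.0771  0.5438  0.014   0.0212] 1058.0 20346
slide [ 0.0166 -0.1609  0.0708]
cur yaw -11.6 turn 47.9 q7 0.33
```

View pics/cf_side.png

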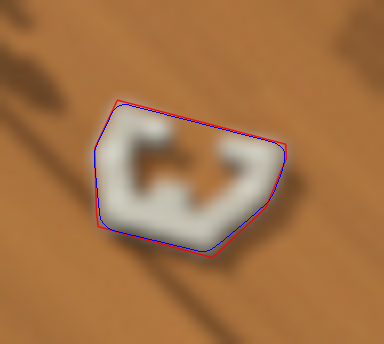

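```bash
python3 -m creep '[{"hand":0.088,"slide":[0,0,0],"turn":10},{"hand":0.088,"slide":[0,0,0],"turn":10},{"hand":0.088,"slide":[0,0,0],"turn":10},{"hand":0.088,"slide":[0,0,0],"turn":10},{"hand":0.088,"slide":[0,0,0],"turn":8}]';python3 -c "
from h import *
st();totool((.4414,-.074,.10),-59.2)"
```

```text
clock: 36.83
tool_pos: [0.3918, -0.2261, 0.1906]
eef_rot: [0.869, -0.495, -0.001, -0.001]
contact_force: [0.1, 0.8, 0.4]
opening: 1.002
t 36.83 pos [ 0.3918 -0.2261  0.1906] x [ 0.51  -0.86  -0.002] z [-0.     0.002 -1.   ] F [0.1 0.8 0.4] op 1.002
slide [-0.1054 -0.1202  0.0909]
cur yaw -59.4 turn -0.2 q7 -0.19
```

```bash
python3 -m creep '[{"hand":0.088,"slide":[-0.035,-0.04,0],"turn":0},{"hand":0.088,"slide":[-0.035,-0.04,0.02],"turn":0},{"hand":0.088,"slide":[-0.035,-0.04,0.04],"turn":0},{"hand":0.088,"slide":[0,0,0.03],"turn":0},{"hand":0.088,"slide":[0,0,0],"turn":0}]';python3 -m creep '[{"hand":0.088,"slide":[0,0,0],"turn":0},{"hand":0.088,"slide":[0,0,0],"turn":0}]';python3 - <<'E'
from clip import *
s=st();totool((.4414,-.074,.05),-59.2)
c=np.array([.4388,-.0755]);p=snapshot('side'); C,S=np.cos(.538),np.sin(.538)
pts=[[c[0]+C*a-S*b,c[1]+S*a+C*b,.008] for a,b in [(-.031,-.02),(-.007,-.03),(.014,-.03),(.014,.03),(-.007,.03),(-.031,.02)]]
r=R.from_quat(s['eef_rot']).as_matrix(); L=[(pts,(255,0,0),True)]
for sg in(1,-1):
    t=np.array(s['tool_pos'])+r[:,0]*sg*.044+r[:,2]*.008
    L.append(([t+r[:,1]*.009,t-r[:,1]*.009],(255,0,255),False))
overlay(p,(220,190,310,280),7,L,'cg')
E
```

```text
clock: 37.45
tool_pos: [0.4385, -0.0774, 0.1018]
eef_rot: [0.87, -0.493, -0.002, 0.0]
contact_force: [-0.2, -0.1, 1.2]
opening: 1.0
clock: 37.7
tool_pos: [0.4402, -0.0804, 0.1042]
eef_rot: [0.869, -0.495, 0.001, -0.0]
contact_force: [-0.4, 0.3, -0.5]
opening: 0.997
t 37.7 pos [ 0.4402 -0.0804  0.1042] x [ 0.51  -0.86   0.001] z [ 0.002 -0.    -1.   ] F [-0.4  0.3 -0.5] op 0.997
slide [-0.0049 -0.0042  0.0542]
cur yaw -59.3 turn -0.1 q7 -0.37
```

View pics/cg.png

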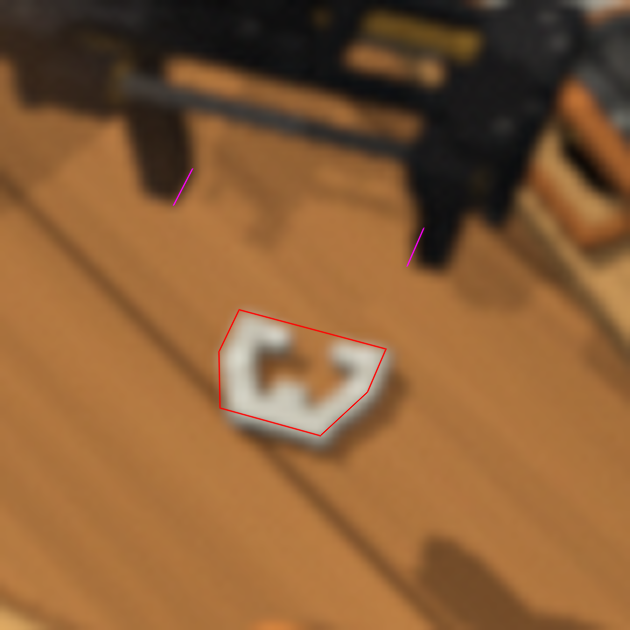

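```bash
python3 -m creep '[{"hand":0.088,"slide":[-0.005,-0.004,0.03],"turn":0},{"hand":0.088,"slide":[0,0,0.03],"turn":0},{"hand":0.088,"slide":[0,0,0.02],"turn":0},{"hand":0.088,"slide":[0,0,0],"turn":0},{"hand":0.088,"slide":[0,0,0],"turn":0}]';python3 -c "
from h import *
st();totool((.4414,-.074,.0105),-59.2)"
```

```text
clock: 38.38
tool_pos: [0.4454, -0.0745, 0.0297]
eef_rot: [0.869, -0.494, -0.004, 0.001]
contact_force: [0.3, -0.4, -0.4]
opening: 0.999
t 38.38 pos [ 0.4454 -0.0745  0.0297] x [ 0.511 -0.86  -0.005] z [-0.008  0.001 -1.   ] F [ 0.3 -0.4 -0.4] op 0.999
slide [-0.0024  0.0031  0.0192]
cur yaw -59.3 turn -0.1 q7 -0.01
```

```bash
python3 -m creep '[{"hand":0.088,"slide":[-0.002,0.003,0.012],"turn":0},{"hand":0.088,"slide":[0,0,0],"turn":0},{"hand":0.088,"slide":[0,0,0],"turn":0},{"hand":0.088,"slide":[0,0,0],"turn":0}]';python3 -c "
from h import *
st();totool((.4414,-.074,.0105),-59.2)"
```

```text
clock: 38.88
tool_pos: [0.4459, -0.0748, 0.0204]
eef_rot: [0.869, -0.494, -0.008, 0.003]
contact_force: [-0.8, 0.5, 0.2]
opening: 0.999
t 38.88 pos [ 0.4459 -0.0748  0.0204] x [ 0.511 -0.86  -0.011] z [-0.017  0.003 -1.   ] F [-0.8  0.5  0.2] op 0.999
slide [-0.0028  0.0033  0.0099]
cur yaw -59.3 turn -0.1 q7 0.03
```

```bash
python3 -m creep '[{"hand":0.088,"slide":[-0.002,0.003,0.006],"turn":0},{"hand":0.088,"slide":[0,0,0],"turn":0},{"hand":0.088,"slide":[0,0,0],"turn":0}]';python3 -c "
from h import *
s=st();totool((.4414,-.074,.0105),-59.2);print(np.round(s['q'],2))"
```

```text
clock: 39.25
tool_pos: [0.445, -0.075, 0.0164]
eef_rot: [0.869, -0.494, -0.011, 0.004]
contact_force: [-0.3, -0.0, -0.3]
opening: 1.002
t 39.25 pos [ 0.445  -0.075   0.0164] x [ 0.511 -0.86  -0.015] z [-0.022  0.004 -1.   ] F [-0.3 -0.  -0.3] op 1.002
slide [-0.0026  0.0025  0.006 ]
cur yaw -59.3 turn -0.1 q7 0.03
[ 0.04  0.94  0.04  2.2  -1.    0.04  0.03]
```

```bash
python3 -m creep '[{"hand":0.088,"slide":[-0.002,0.003,0.006],"turn":0},{"hand":0.088,"slide":[0,0,0],"turn":0},{"hand":0.088,"slide":[0,0,0],"turn":0}]';python3 -c "
from h import *
s=st();totool((.4414,-.074,.0105),-59.2);print(np.round(s['q'],2))"
```

```text
clock: 39.62
tool_pos: [0.4442, -0.0753, 0.0126]
eef_rot: [0.869, -0.494, -0.013, 0.005]
contact_force: [0.3, -0.5, -0.7]
opening: 1.002
t 39.62 pos [ 0.4442 -0.0753  0.0126] x [ 0.511 -0.86  -0.018] z [-0.027  0.005 -1.   ] F [ 0.3 -0.5 -0.7] op 1.002
slide [-0.0026  0.0017  0.0022]
cur yaw -59.3 turn -0.1 q7 0.03
[ 0.04  0.95  0.04  2.2  -1.    0.04  0.03]
```

```bash
python3 -m creep '[{"hand":0.088,"slide":[-0.002,0.002,0.004],"turn":0},{"hand":0.088,"slide":[0,0,0],"turn":0},{"hand":0.08,"slide":[0,0,0],"turn":0}]';python3 -c "
from h import *
s=st()"
python3 -m creep '[{"hand":0.05,"slide":[0,0,0],"turn":0},{"hand":0.05,"slide":[0,0,0],"turn":0},{"hand":0.05,"slide":[0,0,0],"turn":0},{"hand":0.05,"slide":[0,0,0],"turn":0},{"hand":0.05,"slide":[0,0,0],"turn":0}]' 10;python3 -c "
from h import *
s=st();print(s['opening']*.0881);p=snapshot('side');save(p,'cg2f');from ov import *;overlay(p,(220,190,310,280),7,[],'cg2')"
```

```text
clock: 40.0
tool_pos: [0.4435, -0.075, 0.0103]
eef_rot: [0.869, -0.494, -0.015, 0.005]
contact_force: [-0.2, 0.5, -0.2]
opening: 0.917
t 40.0 pos [ 0.4435 -0.075   0.0103] x [ 0.511 -0.859 -0.021] z [-0.031  0.005 -0.999] F [-0.2  0.5 -0.2] op 0.917
clock: 40.62
tool_pos: [0.4435, -0.0749, 0.0103]
eef_rot: [0.869, -0.494, -0.015, 0.005]
contact_force: [0.1, 0.9, 0.4]
opening: 0.676
t 40.62 pos [ 0.4435 -0.0749  0.0103] x [ 0.511 -0.859 -0.021] z [-0.031  0.006 -0.999] F [0.1 0.9 0.4] op 0.676
0.059585824566416604
```

View pics/cg2.png

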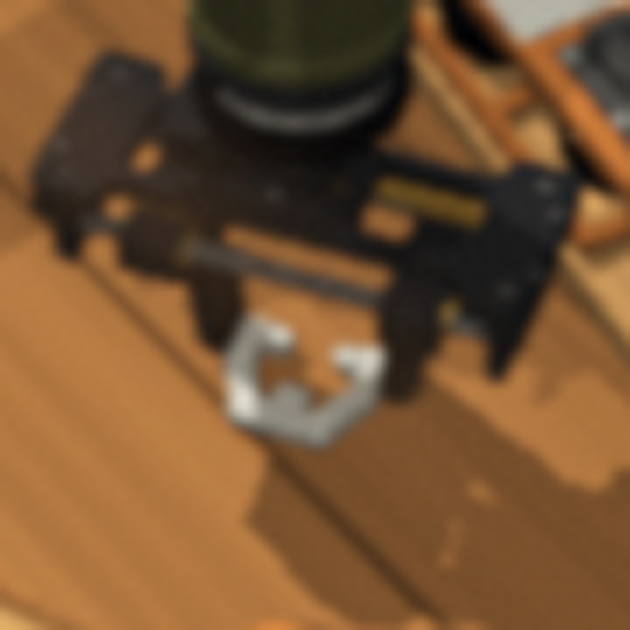

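```bash
python3 -m creep '[{"hand":0.05,"slide":[0,0,-0.02],"turn":0},{"hand":0.05,"slide":[0,0,-0.03],"turn":0},{"hand":0.05,"slide":[0,0,-0.04],"turn":0},{"hand":0.05,"slide":[0,0,-0.04],"turn":0},{"hand":0.05,"slide":[0,0,0],"turn":0}]' 15;python3 -c "
from h import *
s=st();print(s['opening']*.0881,np.round(s['q'],2));p=snapshot('side');from ov import *;overlay(p,(220,140,330,260),6,[],'cg3')"
```

```text
clock: 41.3
tool_pos: [0.4489, -0.076, 0.1421]
eef_rot: [0.869, -0.494, -0.012, 0.005]
contact_force: [0.5, -0.3, -2.0]
opening: 0.671
t 41.3 pos [ 0.4489 -0.076   0.1421] x [ 0.511 -0.859 -0.017] z [-0.027  0.004 -1.   ] F [ 0.5 -0.3 -2. ] op 0.671
0.059141842124442984 [-0.24  0.74  0.51  2.16 -0.82  0.47 -0.11]
```

View pics/cg3.png

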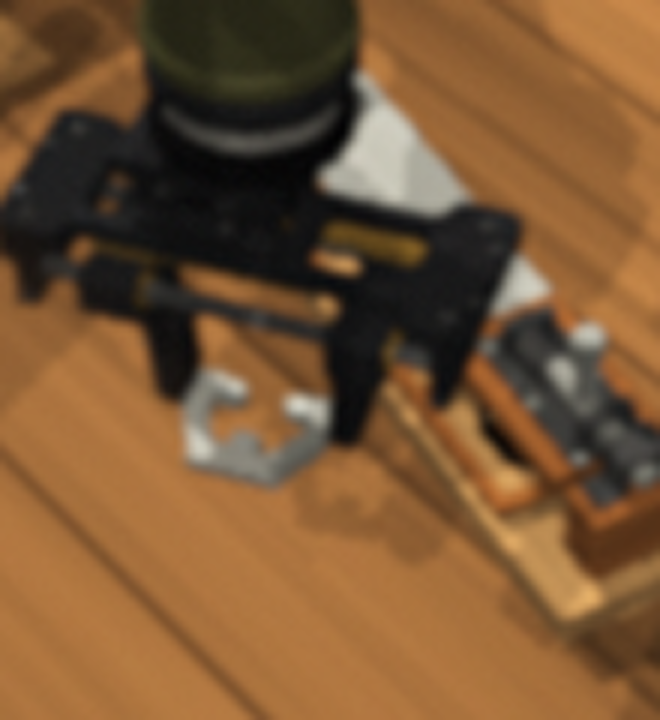

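```bash
python3 -m creep '[{"hand":0.05,"slide":[0,0,0],"turn":-10},{"hand":0.05,"slide":[0,0,0],"turn":-10},{"hand":0.05,"slide":[0,0,0],"turn":-10},{"hand":0.05,"slide":[0,0,0],"turn":-10},{"hand":0.05,"slide":[0,0,0],"turn":-8}]';python3 -c "
from h import *
s=st();totool((.6295,.082,.14),-11.2)"
```

```text
clock: 41.98
tool_pos: [0.4468, -0.0753, 0.1389]
eef_rot: [0.995, -0.096, -0.017, -0.002]
contact_force: [-0.4, -0.4, -0.9]
opening: 0.677
t 41.98 pos [ 0.4468 -0.0753  0.1389] x [ 0.981 -0.19  -0.034] z [-0.033  0.007 -0.999] F [-0.4 -0.4 -0.9] op 0.677
slide [ 0.1493 -0.1892 -0.0061]
cur yaw -11.0 turn 0.2 q7 0.41
```

```bash
python3 -m creep '[{"hand":0.05,"slide":[0.03,-0.038,-0.001],"turn":0},{"hand":0.05,"slide":[0.03,-0.038,-0.001],"turn":0},{"hand":0.05,"slide":[0.03,-0.038,-0.001],"turn":0},{"hand":0.05,"slide":[0.03,-0.038,-0.001],"turn":0},{"hand":0.05,"slide":[0.029,-0.037,-0.001],"turn":0}]';python3 -m creep '[{"hand":0.05,"slide":[0,0,0],"turn":0},{"hand":0.05,"slide":[0,0,0],"turn":0},{"hand":0.05,"slide":[0,0,0],"turn":0}]';python3 -c "
from h import *
s=st();totool((.6295,.082,.09),-11.2)"
```

```text
clock: 42.6
tool_pos: [0.6307, 0.082, 0.1382]
eef_rot: [0.995, -0.098, -0.017, -0.002]
contact_force: [0.7, -0.1, -1.2]
opening: 0.667
clock: 42.98
tool_pos: [0.6294, 0.079, 0.1397]
eef_rot: [0.995, -0.099, -0.017, -0.001]
contact_force: [1.2, -0.6, -0.9]
opening: 0.674
t 42.98 pos [0.6294 0.079  0.1397] x [ 0.98  -0.198 -0.034] z [-0.033  0.005 -0.999] F [ 1.2 -0.6 -0.9] op 0.674
slide [ 0.0012 -0.003   0.0497]
cur yaw -11.4 turn -0.2 q7 0.05
```

```bash
python3 -m creep '[{"hand":0.05,"slide":[0.0012,-0.003,0.03],"turn":-0.2},{"hand":0.05,"slide":[0,0,0.02],"turn":0},{"hand":0.05,"slide":[0,0,0],"turn":0},{"hand":0.05,"slide":[0,0,0],"turn":0}]';python3 -c "
from h import *
s=st();totool((.6295,.082,.0735),-11.2);p=snapshot('side');from ov import *;overlay(p,(240,120,340,220),6,scene((.6394,.132),-.196,0,[]),'cp1')"
```

```text
clock: 43.48
tool_pos: [0.6312, 0.083, 0.091]
eef_rot: [0.995, -0.097, -0.015, -0.001]
contact_force: [0.0, -0.2, -0.9]
opening: 0.666
t 43.48 pos [0.6312 0.083  0.091 ] x [ 0.981 -0.192 -0.031] z [-0.03   0.005 -1.   ] F [ 0.  -0.2 -0.9] op 0.666
slide [-0.001   0.0013  0.0175]
cur yaw -11.1 turn 0.1 q7 0.08
```

View pics/cp1.png

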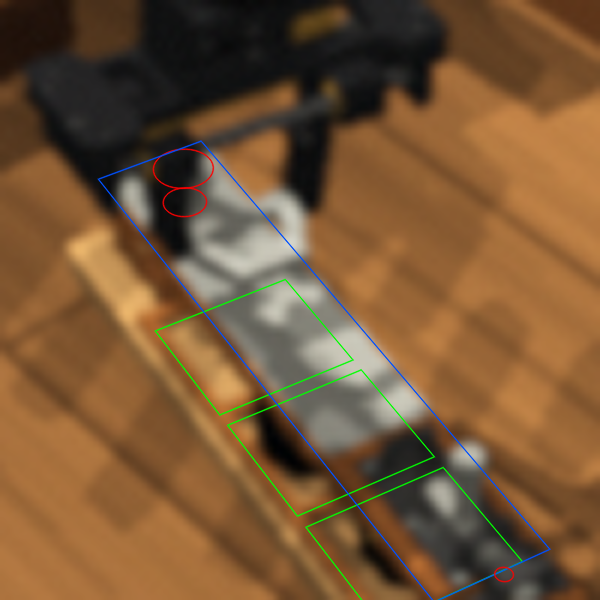

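```bash
python3 -m creep '[{"hand":0.05,"slide":[-0.001,0.0013,0.01],"turn":0.1},{"hand":0.05,"slide":[0,0,0.006],"turn":0},{"hand":0.05,"slide":[0,0,0],"turn":0},{"hand":0.05,"slide":[0,0,0],"turn":0}]';python3 -c "
from h import *
s=st();totool((.6295,.082,.0725),-11.2)"
```

```text
clock: 44.02
tool_pos: [0.6292, 0.0826, 0.0744]
eef_rot: [0.995, -0.097, -0.016, -0.001]
contact_force: [0.1, -0.2, -2.1]
opening: 0.674
t 44.02 pos [0.6292 0.0826 0.0744] x [ 0.981 -0.194 -0.032] z [-0.031  0.005 -1.   ] F [ 0.1 -0.2 -2.1] op 0.674
slide [0.0005 0.0005 0.0019]
cur yaw -11.2 turn 0.0 q7 0.09
```

```bash
python3 -m creep '[{"hand":0.05,"slide":[0.0004,0,0.0012],"turn":0},{"hand":0.05,"slide":[0,0,0],"turn":0},{"hand":0.05,"slide":[0,0,0],"turn":0}]';python3 -c "
from h import *
s=st();totool((.6295,.082,.0725),-11.2)"; python3 -m creep '[{"hand":0.07,"slide":[0,0,0],"turn":0},{"hand":0.08,"slide":[0,0,0],"turn":0},{"hand":0.08,"slide":[0,0,0],"turn":0}]';python3 -c "
from h import *
st()"; python3 -m creep '[{"hand":0.088,"slide":[0,0,-0.03],"turn":0},{"hand":0.088,"slide":[0,0,-0.05],"turn":0},{"hand":0.088,"slide":[0,-0.06,0],"turn":0},{"hand":0.088,"slide":[0,-0.06,0],"turn":0},{"hand":0.088,"slide":[0,-0.06,0],"turn":0}]'
python3 - <<'E'
from clip import *
s=st();p=snapshot('side');q=snapshot('top')
L=scene((.6394,.132),-.196,0,[]); 
overlay(p,(240,120,340,220),6,L,'cp2');overlay(q,(190,145,300,215),7,scene((.6355,.132),-.196,0,[]),'cp3')
E
```

```text
clock: 44.4
tool_pos: [0.6296, 0.0826, 0.0733]
eef_rot: [0.995, -0.097, -0.016, -0.001]
contact_force: [-0.1, 1.0, 0.1]
opening: 0.671
t 44.4 pos [0.6296 0.0826 0.0733] x [ 0.981 -0.193 -0.031] z [-0.031  0.005 -1.   ] F [-0.1  1.   0.1] op 0.671
slide [0.     0.0006 0.0008]
cur yaw -11.2 turn 0.0 q7 0.09
clock: 44.78
tool_pos: [0.6295, 0.0825, 0.0732]
eef_rot: [0.995, -0.097, -0.016, -0.001]
contact_force: [0.4, -0.6, 0.1]
opening: 0.911
t 44.77 pos [0.6295 0.0825 0.0732] x [ 0.981 -0.193 -0.032] z [-0.031  0.005 -0.999] F [ 0.4 -0.6  0.1] op 0.911
clock: 45.4
tool_pos: [0.667, 0.2606, 0.1534]
eef_rot: [0.995, -0.097, -0.016, -0.001]
contact_force: [1.2, -0.5, -0.8]
opening: 0.998
t 45.4 pos [0.667  0.2606 0.1534] x [ 0.981 -0.194 -0.031] z [-0.031  0.006 -1.   ] F [ 1.2 -0.5 -0.8] op 0.998
```

View pics/cp2.png

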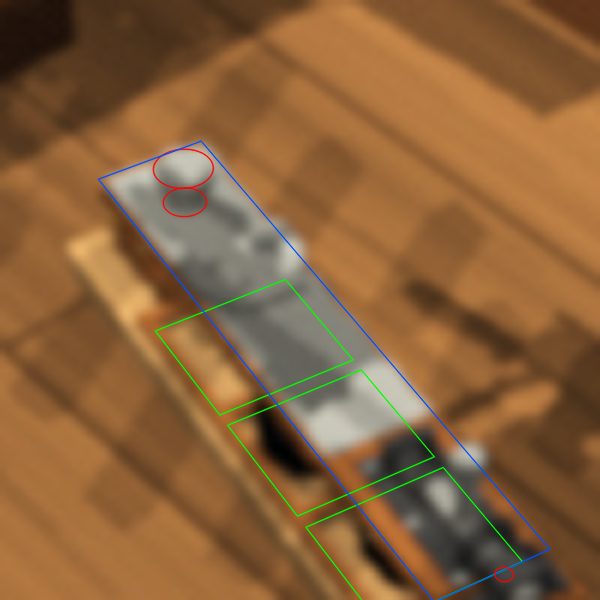

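View pics/cp3.png

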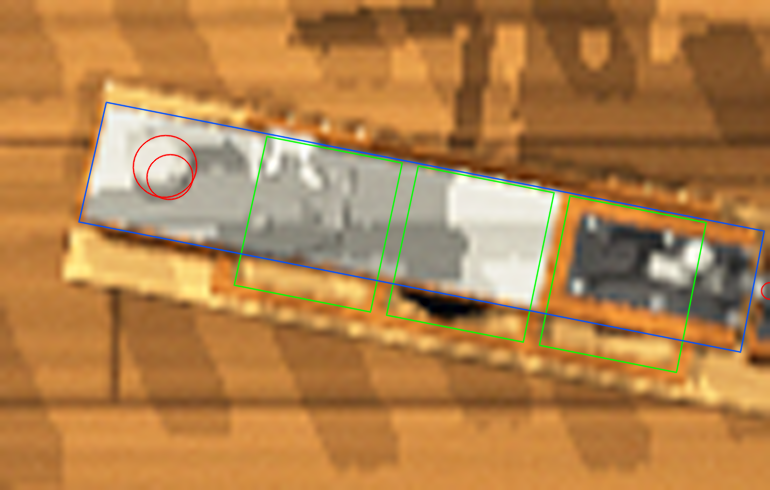

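```bash
python3 -m creep '[{"hand":0.088,"slide":[-0.06,0.0,-0.02],"turn":0},{"hand":0.088,"slide":[-0.06,0.01,0],"turn":0},{"hand":0.088,"slide":[-0.06,0.03,0],"turn":0},{"hand":0.088,"slide":[-0.05,0.03,0],"turn":0},{"hand":0.088,"slide":[0,0.03,0],"turn":0}]';python3 - <<'E'
from clip import *
s=st();p=snapshot('side');q=snapshot('top'); save(q,'f_t');save(p,'f_s')
for n,P in(('side',p),('top',q)):
  for t,z in (('fork',.004),('fork_grip',.029),('tool_mat',.0),('clip',.066)):
    for d in pinpoint(t,P)[:2]: print(n,t,round(d['conf'],2),np.round(d['uv'],1),np.round(atz(P,d['uv'],z),4))
E
```

```text
clock: 46.12
tool_pos: [0.4226, 0.2062, 0.1801]
eef_rot: [0.995, -0.095, -0.018, -0.001]
contact_force: [1.5, 0.3, -0.1]
opening: 0.999
t 46.12 pos [0.4226 0.2062 0.1801] x [ 0.981 -0.189 -0.037] z [-0.036  0.006 -0.999] F [ 1.5  0.3 -0.1] op 0.999
side fork 0.62 [201.8 148. ] [0.5255 0.3552 0.004 ]
side fork_grip 0.75 [189.1 149.5] [0.4778 0.348  0.029 ]
side tool_mat 0.88 [189.1 153.1] [ 0.482   0.3655 -0.    ]
side tool_mat 0.55 [280.5 177.1] [0.6357 0.081  0.    ]
side clip 0.65 [281.  165.1] [0.6266 0.0664 0.066 ]
top fork 0.16 [312.5 266.5] [ 0.3154 -0.2008  0.004 ]
top fork_grip 0.39 [288.8 179.7] [ 0.6088 -0.1209  0.029 ]
top tool_mat 0.94 [148.5 222.3] [0.4652 0.3603 0.    ]
top tool_mat 0.37 [256.6 179.6] [ 0.6151 -0.0105  0.    ]
top clip 0.68 [234.3 176. ] [0.6131 0.0623 0.066 ]
```

View pics/f_t.png

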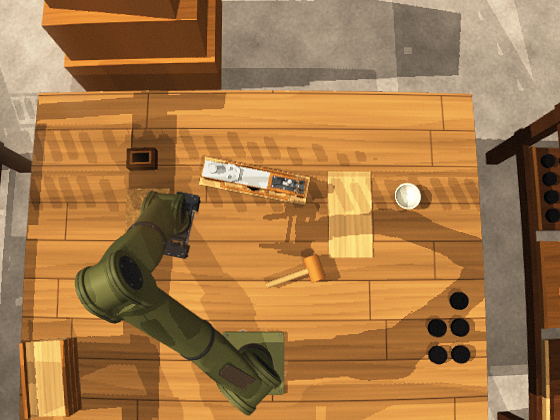

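View pics/f_s.png

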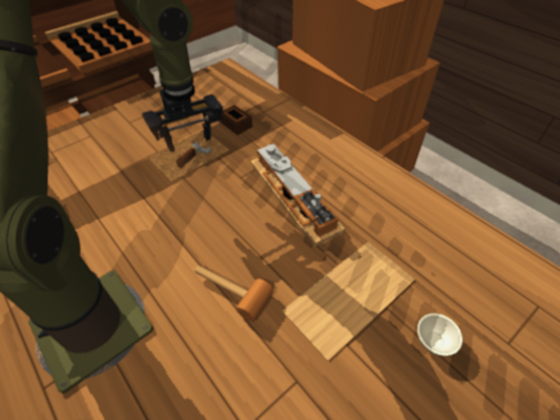

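Run:
```python
from clip import *
p=snapshot('side');q=snapshot('top')
def enh(P,b,s,n,polys=[]):
    P=dict(P); a=P['frame'][b[1]:b[3],b[0]:b[2]].astype(float); P['frame']=P['frame'].copy()
    P['frame'][b[1]:b[3],b[0]:b[2]]=np.clip((a-90)*1.6,0,255).astype(np.uint8); overlay(P,b,s,polys,n)
def clipp(d,z,pin):
    o=np.array(pin)+d*np.array([-.195,-.981]); C,S=.195,.981
    return [[o[0]+C*a-S*b,o[1]+S*a+C*b,z] for a,b in [(-.031,-.02),(-.007,-.03),(.014,-.03),(.014,.03),(-.007,.03),(-.031,.02)]]
enh(q,(195,148,275,208),9,'ce_t',[(clipp(.054,.07,(.6355,.132)),(255,0,0),True)])
enh(p,(245,135,325,205),9,'ce_s',[(clipp(.054,.07,(.6394,.132)),(255,0,0),True)])
# fork crops
r=cv2.imread('pics/r_t.png')[180:260,115:185]; cv2.imwrite('pics/fk1.png',cv2.resize(r,None,fx=7,fy=7,interpolation=cv2.INTER_CUBIC))
r=p['frame'][125:185,150:235]; cv2.imwrite('pics/fk2.png',cv2.resize(r,None,fx=9,fy=9,interpolation=cv2.INTER_CUBIC)[:,:,::-1])
```

```text
(no output)
```

View pics/ce_t.png

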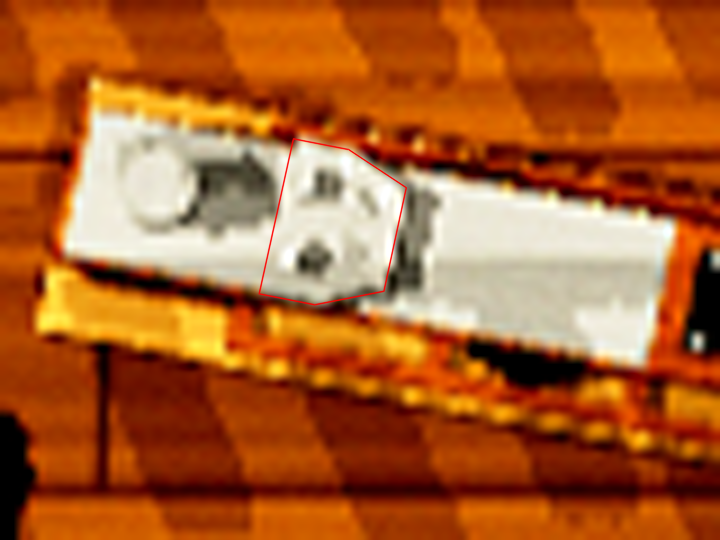

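View pics/ce_s.png

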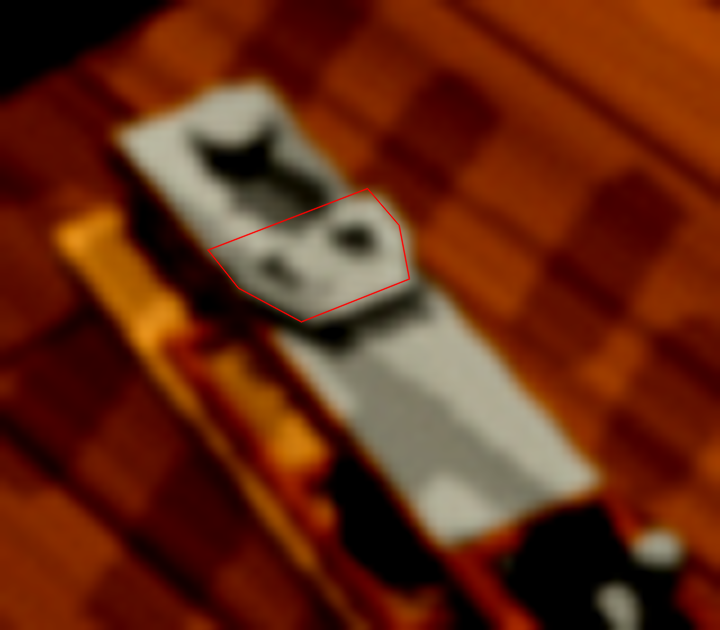

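View pics/fk1.png

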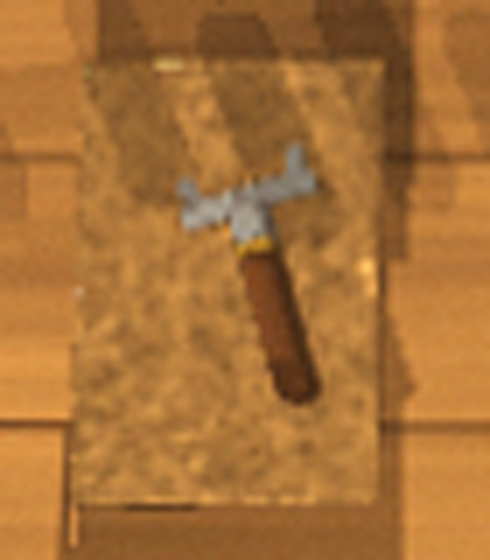

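View pics/fk2.png

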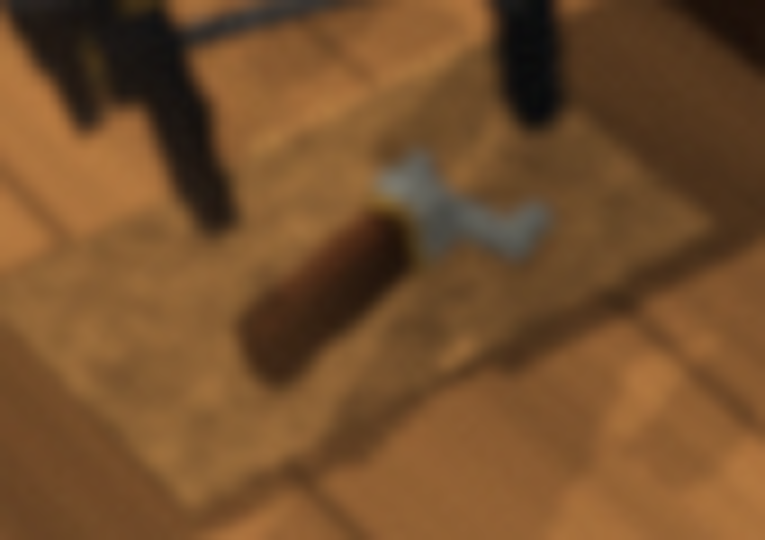

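```bash
cat > fk.py <<'E'
from ov import *
def forkpolys(o,yaw,z=.004):
    C,S=np.cos(yaw),np.sin(yaw); T=lambda a,b,h:[o[0]+C*a-S*b,o[1]+S*a+C*b,z+h]
    return [([T(-.112,-.009,.03),T(-.012,-.009,.03),T(-.012,.009,.03),T(-.112,.009,.03)],(0,255,0),True),
     ([T(-.112,-.009,0),T(-.012,-.009,0),T(-.012,.009,0),T(-.112,.009,0)],(0,120,0),True),
     ([T(-.012,-.034,.008),T(0,-.034,.008),T(.012,-.034,.008),T(.012,-.024,.008),T(0,-.0215,.008),T(0,.0215,.008),T(.012,.024,.008),T(.012,.034,.008),T(0,.034,.008),T(-.012,.034,.008)],(255,0,0),True)]
E
python3 - <<'E'
from fk import *
p=snapshot('side');q=snapshot('top'); q['frame']=cv2.imread('pics/r_t.png')[:,:,::-1].copy()
yaw=np.radians(15.5)
g=(.5245,.353)
overlay(q,(115,180,185,260),8,forkpolys((g[0]-.004,g[1]),yaw),'fo_t'); overlay(p,(150,125,235,185),9,forkpolys((g[0],g[1]-.004),yaw),'fo_s')
E
```

```text
(no output)
```

View pics/fo_t.png

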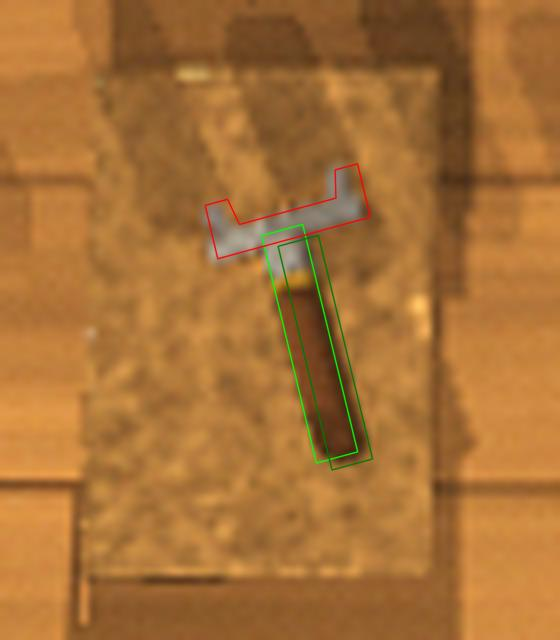

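View pics/fo_s.png

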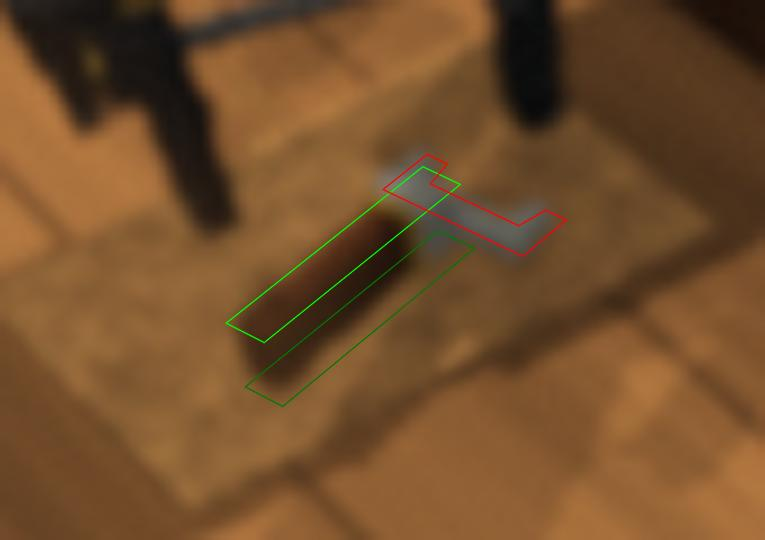

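```bash
python3 -m creep '[{"hand":0.088,"slide":[0,0,0],"turn":0},{"hand":0.088,"slide":[0,0,0],"turn":0}]'; python3 -c "
from h import *
s=st();totool((.6298,.082,.12),-11.2)"
```

```text
clock: 47.08
tool_pos: [0.4276, 0.206, 0.18]
eef_rot: [0.995, -0.097, -0.016, -0.001]
contact_force: [0.1, -0.8, -0.0]
opening: 0.998
t 47.08 pos [0.4276 0.206  0.18  ] x [ 0.981 -0.194 -0.032] z [-0.031  0.005 -0.999] F [ 0.1 -0.8 -0. ] op 0.998
slide [0.2241 0.0825 0.0529]
cur yaw -11.2 turn 0.0 q7 -0.12
```

```bash
python3 -m creep '[{"hand":0.088,"slide":[0.056,0.0206,0],"turn":0},{"hand":0.088,"slide":[0.056,0.0206,0],"turn":0},{"hand":0.088,"slide":[0.056,0.0206,0.01],"turn":0},{"hand":0.088,"slide":[0.056,0.0206,0.02],"turn":0},{"hand":0.088,"slide":[0,0,0.02],"turn":0}]'; python3 -m creep '[{"hand":0.088,"slide":[0,0,0],"turn":0},{"hand":0.088,"slide":[0,0,0],"turn":0},{"hand":0.088,"slide":[0,0,0],"turn":0}]'; python3 -c "
from h import *
s=st();totool((.6298,.082,.0733),-11.2)"
```

```text
clock: 47.7
tool_pos: [0.6334, 0.0772, 0.1227]
eef_rot: [0.995, -0.1, -0.013, 0.0]
contact_force: [-0.8, -0.1, 0.1]
opening: 0.999
clock: 48.08
tool_pos: [0.6296, 0.0831, 0.1242]
eef_rot: [0.995, -0.097, -0.015, -0.001]
contact_force: [0.2, 0.1, -0.5]
opening: 1.0
t 48.08 pos [0.6296 0.0831 0.1242] x [ 0.981 -0.192 -0.03 ] z [-0.03   0.006 -1.   ] F [ 0.2  0.1 -0.5] op 1.0
slide [0.002  0.0011 0.0509]
cur yaw -11.1 turn 0.1 q7 0.06
```

```bash
python3 -m creep '[{"hand":0.088,"slide":[0.002,0.001,0.025],"turn":0.1},{"hand":0.088,"slide":[0,0,0.025],"turn":0},{"hand":0.088,"slide":[0,0,0],"turn":0},{"hand":0.088,"slide":[0,0,0],"turn":0}]'; python3 -c "
from h import *
s=st();totool((.6298,.082,.0733),-11.2)"
```

```text
clock: 48.58
tool_pos: [0.6304, 0.0814, 0.0743]
eef_rot: [0.995, -0.098, -0.015, -0.001]
contact_force: [-0.2, -0.4, -0.2]
opening: 0.995
t 48.58 pos [0.6304 0.0814 0.0743] x [ 0.98  -0.195 -0.03 ] z [-0.029  0.005 -1.   ] F [-0.2 -0.4 -0.2] op 0.995
slide [-0.0007 -0.0004  0.0011]
cur yaw -11.2 turn -0.0 q7 0.09
```

```bash
python3 -m creep '[{"hand":0.088,"slide":[-0.0007,0,0.0011],"turn":0},{"hand":0.05,"slide":[0,0,0],"turn":0},{"hand":0.05,"slide":[0,0,0],"turn":0},{"hand":0.05,"slide":[0,0,0],"turn":0},{"hand":0.05,"slide":[0,0,0],"turn":0}]' 10; python3 -m creep '[{"hand":0.05,"slide":[0,0,-0.003],"turn":0},{"hand":0.05,"slide":[0,0,0],"turn":0},{"hand":0.05,"slide":[0,-0.009,0],"turn":0},{"hand":0.05,"slide":[0,-0.009,0],"turn":0},{"hand":0.05,"slide":[0,0,0],"turn":0}]'; python3 -c "
from h import *
s=st();totool((.6331,.0985,.0733),-11.2)"
```

```text
clock: 49.2
tool_pos: [0.629, 0.0814, 0.0721]
eef_rot: [0.995, -0.098, -0.016, -0.001]
contact_force: [-0.8, -0.5, 1.0]
opening: 0.679
clock: 49.82
tool_pos: [0.6326, 0.1011, 0.0747]
eef_rot: [0.995, -0.097, -0.016, -0.002]
contact_force: [0.1, -0.5, -0.4]
opening: 0.675
t 49.83 pos [0.6326 0.1011 0.0747] x [ 0.981 -0.193 -0.032] z [-0.031  0.007 -0.999] F [ 0.1 -0.5 -0.4] op 0.675
slide [0.001  0.0024 0.0014]
cur yaw -11.1 turn 0.1 q7 0.06
```

```bash
python3 -m creep '[{"hand":0.05,"slide":[0.0006,0.002,0.0015],"turn":0.1},{"hand":0.05,"slide":[0,0,0],"turn":0},{"hand":0.05,"slide":[0,0,0],"turn":0},{"hand":0.05,"slide":[0,0,0],"turn":0}]'; python3 -c "
from h import *
s=st()"; python3 -m creep '[{"hand":0.07,"slide":[0,0,0],"turn":0},{"hand":0.08,"slide":[0,0,0],"turn":0},{"hand":0.088,"slide":[0,0,-0.03],"turn":0},{"hand":0.088,"slide":[0,0,-0.04],"turn":0},{"hand":0.088,"slide":[0,-0.02,-0.04],"turn":0}]';python3 -m creep '[{"hand":0.088,"slide":[-0.02,-0.05,0],"turn":10},{"hand":0.088,"slide":[-0.02,-0.05,0],"turn":10},{"hand":0.05,"slide":[0,-0.04,0],"turn":10},{"hand":0.05,"slide":[0,0,0],"turn":10},{"hand":0.05,"slide":[0,0,0],"turn":10}]';python3 - <<'E'
from fk import *
s=st();totool((.480,.342,.1),-74.8); 
p=snapshot('side');q=snapshot('top');save(p,'h_s');save(q,'h_t')
E
```

```text
clock: 50.32
tool_pos: [0.6327, 0.0968, 0.0735]
eef_rot: [0.995, -0.099, -0.016, -0.001]
contact_force: [0.4, -0.8, -0.6]
opening: 0.676
t 50.33 pos [0.6327 0.0968 0.0735] x [ 0.98  -0.197 -0.032] z [-0.031  0.005 -0.999] F [ 0.4 -0.8 -0.6] op 0.676
clock: 50.95
tool_pos: [0.64, 0.1137, 0.1848]
eef_rot: [0.995, -0.101, -0.016, -0.0]
contact_force: [0.7, 0.8, 0.2]
opening: 0.998
clock: 51.58
tool_pos: [0.6506, 0.2577, 0.1836]
eef_rot: [0.859, -0.512, -0.015, 0.006]
contact_force: [-0.2, 0.1, 0.4]
opening: 0.685
t 51.58 pos [0.6506 0.2577 0.1836] x [ 0.475 -0.88  -0.019] z [-0.031  0.005 -1.   ] F [-0.2  0.1  0.4] op 0.685
slide [-0.1536  0.1078  0.0893]
cur yaw -61.6 turn 13.2 q7 -0.96
```

View pics/h_s.png

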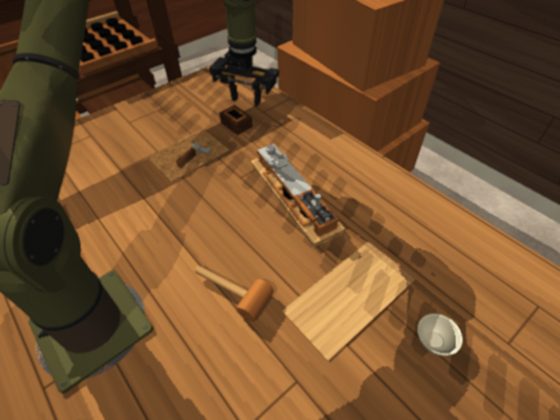

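View pics/h_t.png

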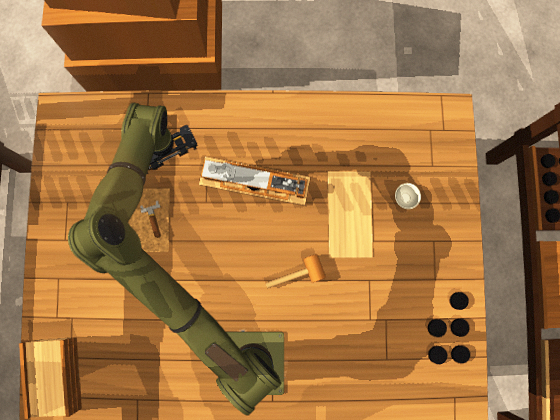

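```bash
python3 -m creep '[{"hand":0.05,"slide":[-0.038,0.027,0],"turn":6.6},{"hand":0.05,"slide":[0,0,0],"turn":6.6},{"hand":0.05,"slide":[0,0,0],"turn":0},{"hand":0.05,"slide":[0,0,0],"turn":0}]';python3 - <<'E'
from fk import *
s=st();totool((.480,.342,.1),-74.8); q=snapshot('top');p=snapshot('side')
yaw=np.radians(15);g=(.5245,.353)
overlay(q,(115,180,185,260),8,forkpolys((g[0]-.004,g[1]),yaw),'fo_t'); overlay(p,(150,125,235,185),9,forkpolys((g[0],g[1]-.004),yaw),'fo_s')
E
```

```text
clock: 52.18
tool_pos: [0.6094, 0.2768, 0.1854]
eef_rot: [0.796, -0.605, -0.014, 0.007]
contact_force: [0.1, -0.8, 0.3]
opening: 0.569
t 52.17 pos [0.6094 0.2768 0.1854] x [ 0.268 -0.963 -0.013] z [-0.031  0.005 -1.   ] F [ 0.1 -0.8  0.3] op 0.569
slide [-0.0964  0.1046  0.0897]
cur yaw -74.4 turn 0.4 q7 -1.15
```

View pics/fo_t.png

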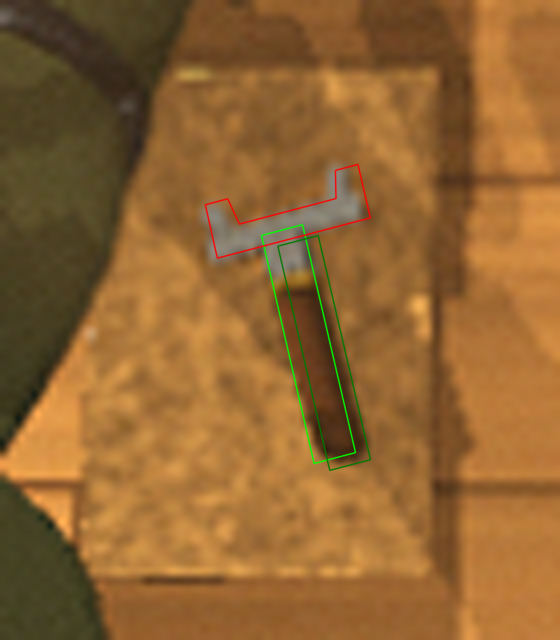

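View pics/fo_s.png

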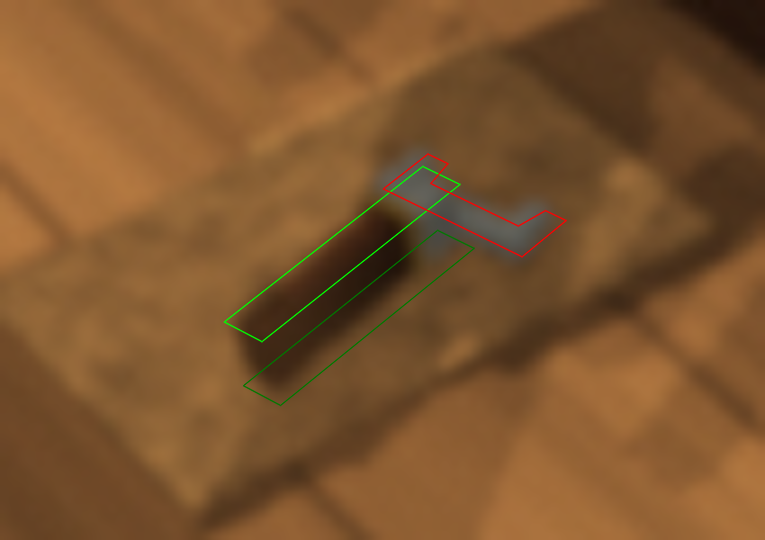

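```bash
python3 -m creep '[{"hand":0.05,"slide":[-0.032,0.035,0],"turn":0},{"hand":0.05,"slide":[-0.032,0.035,0.02],"turn":0},{"hand":0.05,"slide":[-0.032,0.035,0.03],"turn":0},{"hand":0.05,"slide":[0,0,0.03],"turn":0},{"hand":0.05,"slide":[0,0,0],"turn":0}]';python3 -m creep '[{"hand":0.05,"slide":[0,0,0],"turn":0},{"hand":0.05,"slide":[0,0,0],"turn":0}]';python3 - <<'E'
from fk import *
s=st();totool((.480,.341,.019),-74.5); p=snapshot('side')
r=R.from_quat(s['eef_rot']).as_matrix();L=forkpolys((.5245,.349),np.radians(15))
for sg in(1,-1):
    t=np.array(s['tool_pos'])+r[:,0]*sg*.025+r[:,2]*.008
    L.append(([t+r[:,1]*.009,t-r[:,1]*.009],(255,0,255),False))
overlay(p,(150,95,235,185),8,L,'fg1')
E
```

```text
clock: 52.9
tool_pos: [0.4784, 0.3421, 0.1081]
eef_rot: [0.796, -0.605, -0.015, 0.009]
contact_force: [0.4, 0.0, 0.4]
opening: 0.569
clock: 53.15
tool_pos: [0.4813, 0.3419, 0.111]
eef_rot: [0.795, -0.606, -0.013, 0.006]
contact_force: [0.1, -0.3, 0.7]
opening: 0.568
t 53.15 pos [0.4813 0.3419 0.111 ] x [ 0.265 -0.964 -0.014] z [-0.028  0.006 -1.   ] F [ 0.1 -0.3  0.7] op 0.568
slide [ 0.0017 -0.0008  0.0919]
cur yaw -74.6 turn -0.1 q7 -1.14
```

View pics/fg1.png

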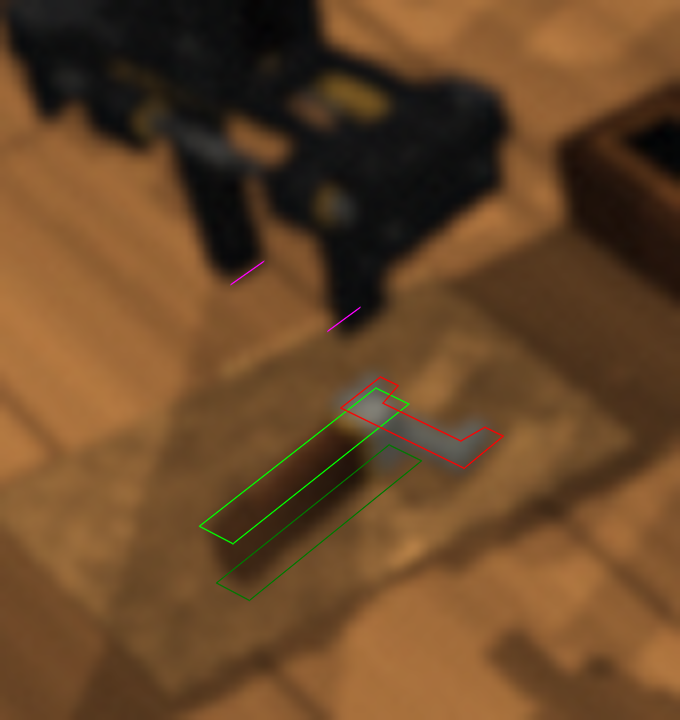

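```bash
python3 -m creep '[{"hand":0.05,"slide":[0.002,-0.001,0.04],"turn":0},{"hand":0.05,"slide":[0,0,0.03],"turn":0},{"hand":0.05,"slide":[0,0,0.018],"turn":0},{"hand":0.05,"slide":[0,0,0],"turn":0},{"hand":0.05,"slide":[0,0,0],"turn":0}]';python3 -c "
from h import *
s=st();totool((.480,.341,.019),-74.5)"
```

```text
clock: 53.82
tool_pos: [0.4794, 0.3412, 0.0226]
eef_rot: [0.795, -0.606, -0.014, 0.006]
contact_force: [-0.0, -0.3, -0.2]
opening: 0.568
t 53.83 pos [0.4794 0.3412 0.0226] x [ 0.266 -0.964 -0.014] z [-0.029  0.006 -1.   ] F [-0.  -0.3 -0.2] op 0.568
slide [ 0.0004 -0.0006  0.0036]
cur yaw -74.6 turn -0.1 q7 -1.1
```

```bash
python3 -m creep '[{"hand":0.05,"slide":[0,0,0.0035],"turn":0},{"hand":0.05,"slide":[0,0,0],"turn":0},{"hand":0.01,"slide":[0,0,0],"turn":0},{"hand":0.01,"slide":[0,0,0],"turn":0},{"hand":0.01,"slide":[0,0,0],"turn":0}]' 40;python3 -m creep '[{"hand":0.01,"slide":[0,0,0],"turn":0},{"hand":0.01,"slide":[0,0,0],"turn":0}]'; python3 -c "
from h import *
s=st();print(s['opening']*.0881)"; python3 -m creep '[{"hand":0.01,"slide":[0,0,-0.03],"turn":0},{"hand":0.01,"slide":[0,0,-0.05],"turn":0},{"hand":0.01,"slide":[0,0,-0.05],"turn":0},{"hand":0.01,"slide":[0,0,0],"turn":0},{"hand":0.01,"slide":[0,0,0],"turn":0}]';python3 - <<'E'
from fk import *
s=st();print(s['opening']*.0881);p=snapshot('side');overlay(p,(140,60,240,180),6,[],'fg2')
E
```

```text
clock: 54.45
tool_pos: [0.4783, 0.3412, 0.0181]
eef_rot: [0.796, -0.606, -0.014, 0.007]
contact_force: [0.1, 0.5, -0.2]
opening: 0.25
clock: 54.7
tool_pos: [0.4783, 0.3414, 0.0181]
eef_rot: [0.796, -0.606, -0.014, 0.007]
contact_force: [-0.1, 1.7, 0.2]
opening: 0.202
t 54.7 pos [0.4783 0.3414 0.0181] x [ 0.266 -0.964 -0.014] z [-0.031  0.006 -0.999] F [-0.1  1.7  0.2] op 0.202
0.017788179486503065
clock: 55.32
tool_pos: [0.4812, 0.3404, 0.147]
eef_rot: [0.796, -0.606, -0.015, 0.008]
contact_force: [0.3, -0.0, -2.1]
opening: 0.198
t 55.33 pos [0.4812 0.3404 0.147 ] x [ 0.266 -0.964 -0.014] z [-0.033  0.005 -0.999] F [ 0.3 -0.  -2.1] op 0.198
0.017442734136683544
```

View pics/fg2.png

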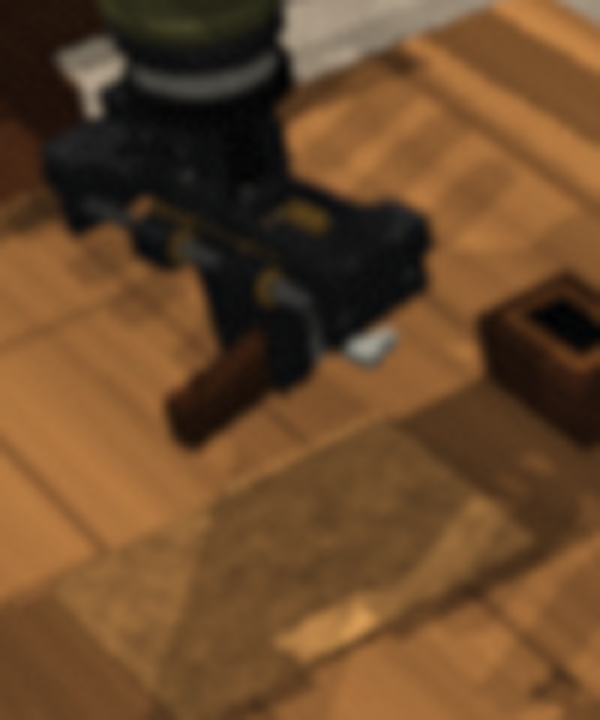

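```bash
python3 -m creep '[{"hand":0.01,"slide":[0,0,-0.01],"turn":-9},{"hand":0.01,"slide":[0,0,0],"turn":-9},{"hand":0.01,"slide":[0,0,0],"turn":-9},{"hand":0.01,"slide":[0,0,0],"turn":-9},{"hand":0.01,"slide":[0,0,0],"turn":-9}]';python3 -m creep '[{"hand":0.01,"slide":[0,0,0],"turn":-9},{"hand":0.01,"slide":[0,0,0],"turn":-9.4},{"hand":0.01,"slide":[0,0,0],"turn":0},{"hand":0.01,"slide":[0,0,0],"turn":0}]';python3 -c "
from h import *
s=st();totool((.6135,.0015,.15),-11.2)"
```

```text
clock: 56.0
tool_pos: [0.4814, 0.3399, 0.156]
eef_rot: [0.967, -0.253, -0.017, 0.003]
contact_force: [0.5, 0.8, -2.9]
opening: 0.204
clock: 56.5
tool_pos: [0.4821, 0.3401, 0.157]
eef_rot: [0.995, -0.099, -0.017, -0.001]
contact_force: [-0.4, 0.5, -2.7]
opening: 0.199
t 56.5 pos [0.4821 0.3401 0.157 ] x [ 0.98  -0.196 -0.033] z [-0.033  0.004 -0.999] F [-0.4  0.5 -2.7] op 0.199
slide [0.1954 0.3062 0.0012]
cur yaw -11.3 turn -0.1 q7 -0.43
```

```bash
python3 -m creep '[{"hand":0.01,"slide":[0.028,0.0437,0],"turn":0},{"hand":0.01,"slide":[0.028,0.0437,0],"turn":0},{"hand":0.01,"slide":[0.028,0.0437,0],"turn":0},{"hand":0.01,"slide":[0.028,0.0437,0],"turn":0},{"hand":0.01,"slide":[0.028,0.0437,0],"turn":0}]';python3 -m creep '[{"hand":0.01,"slide":[0.028,0.0437,0],"turn":0},{"hand":0.01,"slide":[0.027,0.044,0],"turn":0},{"hand":0.01,"slide":[0,0,0],"turn":0},{"hand":0.01,"slide":[0,0,0],"turn":0},{"hand":0.01,"slide":[0,0,0],"turn":0}]';python3 -c "
from h import *
s=st();totool((.6135,.0015,.11),-11.2)"
```

```text
clock: 57.12
tool_pos: [0.5779, 0.0975, 0.1533]
eef_rot: [0.995, -0.098, -0.016, -0.001]
contact_force: [0.6, 0.9, -2.6]
opening: 0.2
clock: 57.75
tool_pos: [0.6141, 0.0044, 0.1517]
eef_rot: [0.995, -0.096, -0.016, -0.002]
contact_force: [-0.3, 0.0, -2.9]
opening: 0.201
t 57.75 pos [0.6141 0.0044 0.1517] x [ 0.981 -0.192 -0.033] z [-0.032  0.007 -0.999] F [-0.3  0.  -2.9] op 0.201
slide [0.0013 0.0029 0.0416]
cur yaw -11.1 turn 0.1 q7 0.07
```

```bash
python3 -m creep '[{"hand":0.01,"slide":[0.0013,0.0029,0.02],"turn":0.1},{"hand":0.01,"slide":[0,0,0.022],"turn":0},{"hand":0.01,"slide":[0,0,0],"turn":0},{"hand":0.01,"slide":[0,0,0],"turn":0}]';python3 - <<'E'
from fk import *
s=st();totool((.6135,.0015,.08),-11.2);p=snapshot('side');overlay(p,(245,120,345,220),7,[],'fp1');save(p,'fp1f')
E
```

```text
clock: 58.25
tool_pos: [0.6144, 0.0002, 0.1107]
eef_rot: [0.995, -0.098, -0.015, -0.001]
contact_force: [0.2, -0.4, -1.5]
opening: 0.199
t 58.25 pos [6.144e-01 2.000e-04 1.107e-01] x [ 0.98  -0.194 -0.031] z [-0.03   0.006 -1.   ] F [ 0.2 -0.4 -1.5] op 0.199
slide [-0.0002 -0.0011  0.0307]
cur yaw -11.2 turn -0.0 q7 0.1
```

View pics/fp1.png

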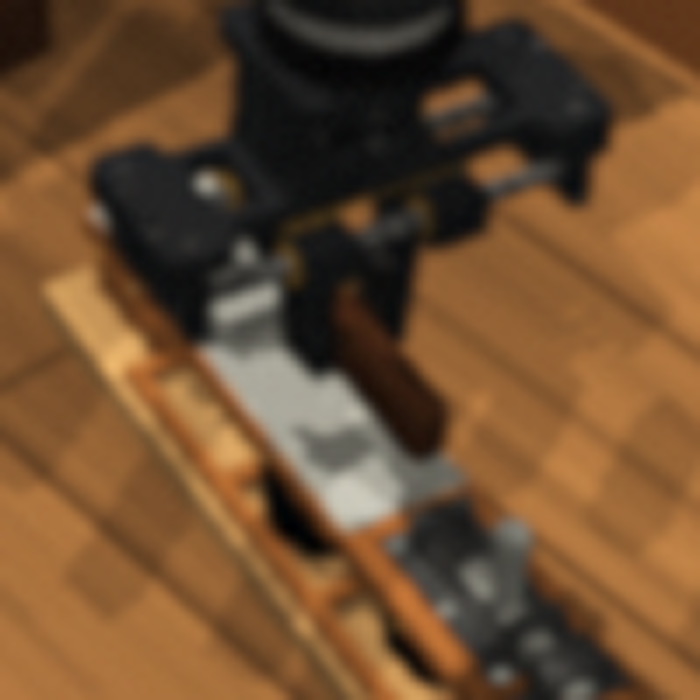

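```bash
python3 -m creep '[{"hand":0.01,"slide":[0,-0.001,0.02],"turn":0},{"hand":0.01,"slide":[0,0,0.01],"turn":0},{"hand":0.01,"slide":[0,0,0],"turn":0},{"hand":0.01,"slide":[0,0,0],"turn":0}]';python3 - <<'E'
from fk import *
s=st();totool((.6135,.0015,.0765),-11.2)
E
python3 -m creep '[{"hand":0.01,"slide":[0,0,0.002],"turn":0},{"hand":0.01,"slide":[0,0,0],"turn":0},{"hand":0.01,"slide":[0,0,0],"turn":0}]'
```

```text
clock: 58.8
tool_pos: [0.6138, 0.0004, 0.0807]
eef_rot: [0.995, -0.098, -0.015, -0.001]
contact_force: [-0.2, -0.4, -1.8]
opening: 0.197
t 58.8 pos [6.138e-01 4.000e-04 8.070e-02] x [ 0.98  -0.195 -0.03 ] z [-0.03   0.005 -1.   ] F [-0.2 -0.4 -1.8] op 0.197
slide [-0.0003 -0.001   0.0042]
cur yaw -11.3 turn -0.1 q7 0.11
clock: 59.18
tool_pos: [0.6133, 0.0006, 0.0782]
eef_rot: [0.995, -0.098, -0.016, -0.001]
contact_force: [-1.0, -0.3, -2.4]
opening: 0.202
```

```bash
python3 -m creep '[{"hand":0.01,"slide":[0.0003,0,0.0015],"turn":0},{"hand":0.01,"slide":[0,0,0],"turn":0},{"hand":0.01,"slide":[0,0,0],"turn":0}]';python3 - <<'E'
from fk import *
s=st();totool((.6135,.0015,.0765),-11.2)
E
python3 -m creep '[{"hand":0.01,"slide":[0,0,0.001],"turn":0},{"hand":0.01,"slide":[0,0,0],"turn":0},{"hand":0.01,"slide":[0,0,0],"turn":0}]'
```

```text
clock: 59.55
tool_pos: [0.6138, 0.0006, 0.077]
eef_rot: [0.995, -0.098, -0.015, -0.001]
contact_force: [-0.1, 1.0, 3.0]
opening: 0.2
t 59.55 pos [6.138e-01 6.000e-04 7.700e-02] x [ 0.98  -0.195 -0.031] z [-0.03   0.006 -1.   ] F [-0.1  1.   3. ] op 0.2
slide [-0.0005 -0.0008  0.0005]
cur yaw -11.3 turn -0.1 q7 0.11
clock: 59.92
tool_pos: [0.614, 0.0007, 0.0764]
eef_rot: [0.995, -0.098, -0.015, -0.001]
contact_force: [-2.0, 1.3, 7.1]
opening: 0.2
```

```bash
python3 -m creep '[{"hand":0.01,"slide":[-0.0007,0,-0.0008],"turn":-0.1},{"hand":0.01,"slide":[0,-0.002,0],"turn":0},{"hand":0.01,"slide":[0,-0.002,0],"turn":0},{"hand":0.01,"slide":[0,0,0],"turn":0}]';python3 -m creep '[{"hand":0.01,"slide":[0,-0.003,0],"turn":0},{"hand":0.01,"slide":[0,-0.003,0],"turn":0},{"hand":0.01,"slide":[0,0,0],"turn":0}]';python3 - <<'E'
from fk import *
s=st();p=snapshot('side');q=snapshot('top');overlay(p,(245,120,345,220),7,[],'fp2');overlay(q,(195,145,295,215),7,[],'fp3')
E
```

```text
clock: 60.42
tool_pos: [0.6136, 0.0033, 0.0765]
eef_rot: [0.995, -0.098, -0.016, -0.0]
contact_force: [1.0, -3.9, 3.7]
opening: 0.2
clock: 60.8
tool_pos: [0.6147, 0.0107, 0.0765]
eef_rot: [0.995, -0.097, -0.016, -0.001]
contact_force: [-1.1, -3.4, 5.2]
opening: 0.202
t 60.8 pos [0.6147 0.0107 0.0765] x [ 0.981 -0.193 -0.032] z [-0.031  0.005 -1.   ] F [-1.1 -3.4  5.2] op 0.202
```

View pics/fp2.png

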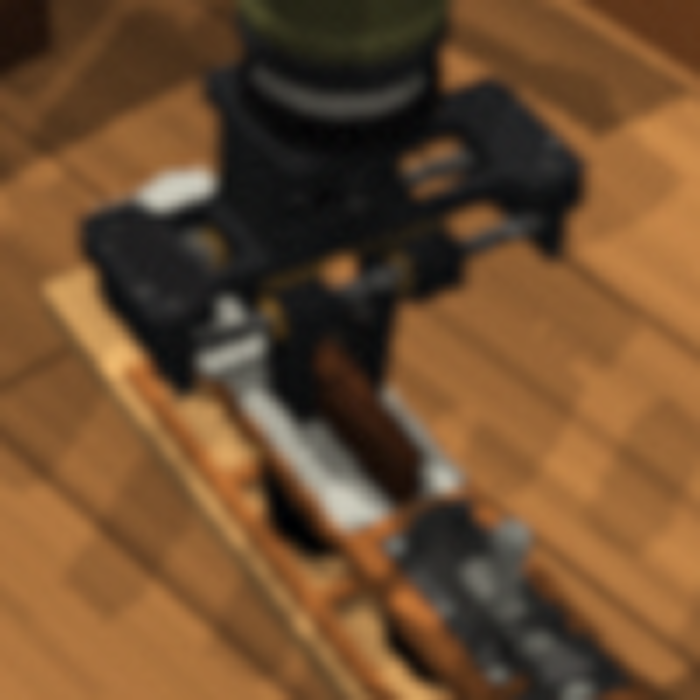

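View pics/fp3.png

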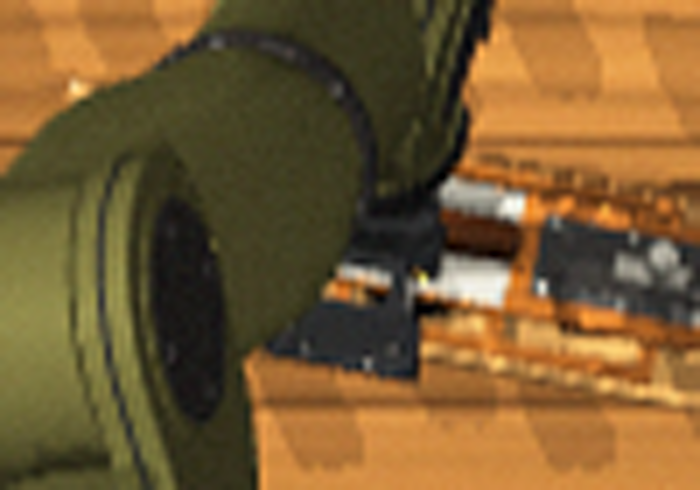

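```bash
python3 -m creep '[{"hand":0.01,"slide":[0,-0.003,-0.0004],"turn":0},{"hand":0.01,"slide":[0,-0.003,0],"turn":0},{"hand":0.01,"slide":[0,-0.003,0],"turn":0},{"hand":0.01,"slide":[0,0,0],"turn":0}]';python3 -m creep '[{"hand":0.01,"slide":[0,-0.003,0],"turn":0},{"hand":0.01,"slide":[0,-0.003,0],"turn":0},{"hand":0.01,"slide":[0,0,0],"turn":0}]'; python3 -c "
from h import *
s=st();r=R.from_quat(s['eef_rot']).as_matrix();t=np.array(s['tool_pos']);print('lat',t[0]*.981-t[1]*.195)"
```

```text
clock: 61.4
tool_pos: [0.6163, 0.0202, 0.0766]
eef_rot: [0.995, -0.097, -0.016, -0.002]
contact_force: [-0.4, -1.6, 3.3]
opening: 0.202
clock: 61.78
tool_pos: [0.6176, 0.026, 0.0766]
eef_rot: [0.995, -0.097, -0.016, -0.002]
contact_force: [-0.2, -2.4, 2.8]
opening: 0.199
t 61.77 pos [0.6176 0.026  0.0766] x [ 0.981 -0.193 -0.032] z [-0.031  0.006 -0.999] F [-0.2 -2.4  2.8] op 0.199
lat 0.6007816018913914
```

```bash
python3 -m creep '[{"hand":0.01,"slide":[0.0005,-0.003,0],"turn":0.1},{"hand":0.01,"slide":[0,-0.003,0],"turn":0},{"hand":0.01,"slide":[0,0,0],"turn":0}]';python3 -m creep '[{"hand":0.01,"slide":[0,-0.003,0],"turn":0},{"hand":0.01,"slide":[0,0,0],"turn":0}]'; python3 -m creep '[{"hand":0.01,"slide":[0,-0.003,0],"turn":0},{"hand":0.01,"slide":[0,0,0],"turn":0}]';python3 - <<'E'
from fk import *
s=st();p=snapshot('side');q=snapshot('top');overlay(p,(245,120,345,220),7,[],'fp4')
E
```

```text
clock: 62.15
tool_pos: [0.6194, 0.0317, 0.0767]
eef_rot: [0.995, -0.098, -0.016, -0.002]
contact_force: [-0.2, -1.4, 2.3]
opening: 0.198
clock: 62.4
tool_pos: [0.62, 0.0345, 0.0767]
eef_rot: [0.995, -0.098, -0.016, -0.001]
contact_force: [-0.4, -2.1, 2.4]
opening: 0.2
clock: 62.65
tool_pos: [0.6205, 0.0373, 0.0767]
eef_rot: [0.995, -0.098, -0.016, -0.001]
contact_force: [0.1, -1.9, 1.6]
opening: 0.198
t 62.65 pos [0.6205 0.0373 0.0767] x [ 0.98  -0.195 -0.032] z [-0.031  0.006 -1.   ] F [ 0.1 -1.9  1.6] op 0.198
```

View pics/fp4.png

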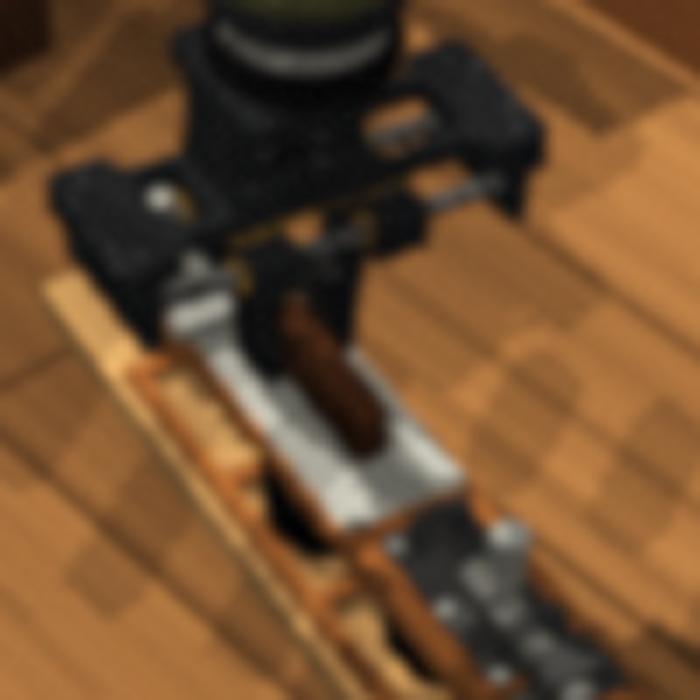

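```bash
python3 -m creep '[{"hand":0.01,"slide":[0,-0.003,0],"turn":0},{"hand":0.01,"slide":[0,0,0],"turn":0}]' 58;python3 -m creep '[{"hand":0.01,"slide":[0,-0.002,0],"turn":0},{"hand":0.01,"slide":[0,0,0],"turn":0}]'; python3 -m creep '[{"hand":0.01,"slide":[0,-0.002,0],"turn":0},{"hand":0.01,"slide":[0,0,0],"turn":0}]';python3 -m creep '[{"hand":0.01,"slide":[0,-0.002,0],"turn":0},{"hand":0.01,"slide":[0,0,0],"turn":0}]';python3 -c "
from h import *
s=st();t=s['tool_pos'];print('lat',t[0]*.981-t[1]*.195)"
```

```text
clock: 63.0
tool_pos: [0.6211, 0.0401, 0.0767]
eef_rot: [0.995, -0.098, -0.016, -0.001]
contact_force: [0.0, -1.7, 1.9]
opening: 0.198
clock: 63.25
tool_pos: [0.6213, 0.0418, 0.0767]
eef_rot: [0.995, -0.098, -0.016, -0.001]
contact_force: [-1.1, -1.8, 2.4]
opening: 0.2
clock: 63.5
tool_pos: [0.6214, 0.0421, 0.0767]
eef_rot: [0.995, -0.098, -0.016, -0.0]
contact_force: [-1.6, -5.8, 2.3]
opening: 0.198
clock: 63.75
tool_pos: [0.6214, 0.0423, 0.0767]
eef_rot: [0.995, -0.099, -0.016, 0.001]
contact_force: [-1.9, -8.4, 3.0]
opening: 0.196
t 63.75 pos [0.6214 0.0423 0.0767] x [ 0.98  -0.197 -0.032] z [-0.033  0.001 -0.999] F [-1.9 -8.4  3. ] op 0.196
lat 0.6013161181340348
```

```bash
python3 -m creep '[{"hand":0.01,"slide":[0,-0.002,0],"turn":0},{"hand":0.01,"slide":[0,0,0],"turn":0}]' 58;python3 -m creep '[{"hand":0.01,"slide":[0,-0.002,0],"turn":0},{"hand":0.01,"slide":[0,0,0],"turn":0}]'; python3 -m creep '[{"hand":0.01,"slide":[0,-0.002,0],"turn":0},{"hand":0.01,"slide":[0,0,0],"turn":0}]';python3 -c "
from h import *
s=st();t=s['tool_pos'];print('lat',t[0]*.981-t[1]*.195)"
```

```text
clock: 64.0
tool_pos: [0.6214, 0.0426, 0.0767]
eef_rot: [0.995, -0.1, -0.016, 0.002]
contact_force: [-2.5, -10.6, 3.2]
opening: 0.198
clock: 64.25
tool_pos: [0.6215, 0.0433, 0.0767]
eef_rot: [0.995, -0.1, -0.017, 0.003]
contact_force: [-3.0, -12.9, 3.9]
opening: 0.199
clock: 64.5
tool_pos: [0.6217, 0.0443, 0.0767]
eef_rot: [0.995, -0.1, -0.017, 0.003]
contact_force: [-3.5, -13.9, 2.8]
opening: 0.198
t 64.5 pos [0.6217 0.0443 0.0767] x [ 0.979 -0.2   -0.033] z [-0.034 -0.003 -0.999] F [ -3.5 -13.9   2.8] op 0.198
lat 0.6012174838939052
```

```bash
python3 -m creep '[{"hand":0.01,"slide":[0,-0.002,0],"turn":0},{"hand":0.01,"slide":[0,0,0],"turn":0}]' 58;python3 -m creep '[{"hand":0.01,"slide":[0,-0.002,0],"turn":0},{"hand":0.01,"slide":[0,0,0],"turn":0}]'; python3 -m creep '[{"hand":0.01,"slide":[0,-0.002,0],"turn":0},{"hand":0.01,"slide":[0,0,0],"turn":0}]';python3 - <<'E'
from fk import *
s=st();p=snapshot('side');overlay(p,(245,120,345,220),7,[],'fp5')
E
```

```text
clock: 64.75
tool_pos: [0.622, 0.0458, 0.0767]
eef_rot: [0.995, -0.101, -0.017, 0.004]
contact_force: [-4.0, -14.7, 3.7]
opening: 0.199
clock: 65.0
tool_pos: [0.6227, 0.0491, 0.0767]
eef_rot: [0.995, -0.1, -0.017, 0.003]
contact_force: [-2.8, -11.6, 3.2]
opening: 0.203
clock: 65.25
tool_pos: [0.6245, 0.0574, 0.0767]
eef_rot: [0.995, -0.098, -0.016, -0.001]
contact_force: [-1.1, -2.5, 1.4]
opening: 0.199
t 65.25 pos [0.6245 0.0574 0.0767] x [ 0.98  -0.196 -0.032] z [-0.031  0.006 -0.999] F [-1.1 -2.5  1.4] op 0.199
```

View pics/fp5.png

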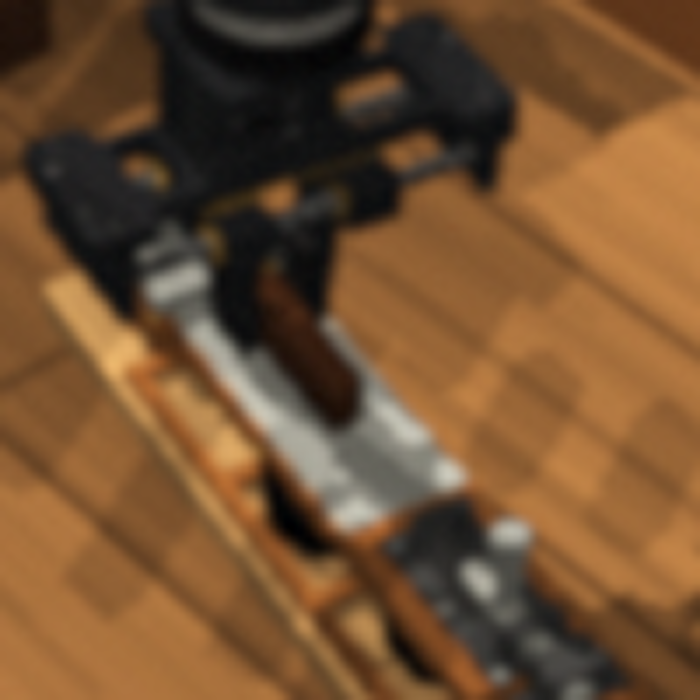

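```bash
python3 -m creep '[{"hand":0.01,"slide":[0,-0.002,0],"turn":0},{"hand":0.01,"slide":[0,0,0],"turn":0}]';python3 -m creep '[{"hand":0.01,"slide":[0,-0.002,0],"turn":0},{"hand":0.01,"slide":[0,0,0],"turn":0}]'; python3 -m creep '[{"hand":0.01,"slide":[0,-0.002,0],"turn":0},{"hand":0.01,"slide":[0,0,0],"turn":0}]'
```

```text
clock: 65.55
tool_pos: [0.6246, 0.0583, 0.0767]
eef_rot: [0.995, -0.098, -0.016, -0.0]
contact_force: [-1.7, -5.0, 1.6]
opening: 0.196
clock: 65.8
tool_pos: [0.6247, 0.0584, 0.0767]
eef_rot: [0.995, -0.099, -0.016, 0.001]
contact_force: [-1.9, -7.6, 3.1]
opening: 0.197
clock: 66.05
tool_pos: [0.6246, 0.0585, 0.0767]
eef_rot: [0.995, -0.099, -0.016, 0.002]
contact_force: [-3.2, -10.7, 3.1]
opening: 0.2
```

```bash
python3 -m creep '[{"hand":0.01,"slide":[0,0.008,0],"turn":0},{"hand":0.01,"slide":[0,0.008,0],"turn":0},{"hand":0.01,"slide":[0,0.008,0],"turn":0},{"hand":0.01,"slide":[0,0,-0.03],"turn":0},{"hand":0.01,"slide":[0,0,-0.05],"turn":0}]';python3 -m creep '[{"hand":0.01,"slide":[-0.04,-0.04,0],"turn":0},{"hand":0.01,"slide":[-0.04,-0.04,0],"turn":0},{"hand":0.01,"slide":[-0.02,-0.055,0],"turn":0},{"hand":0.01,"slide":[-0.02,-0.055,0],"turn":0},{"hand":0.01,"slide":[0,-0.055,0],"turn":0}]';python3 -m creep '[{"hand":0.01,"slide":[-0.02,-0.05,0],"turn":0},{"hand":0.01,"slide":[0,0,0],"turn":0},{"hand":0.01,"slide":[0,0,0],"turn":0}]';python3 - <<'E'
from fk import *
s=st();p=snapshot('side');q=snapshot('top');save(p,'z_s');save(q,'z_t')
def clipp(d,z,pin):
    o=np.array(pin)+d*np.array([-.195,-.981]); C,S=.195,.981
    return [[o[0]+C*a-S*b,o[1]+S*a+C*b,z] for a,b in [(-.031,-.02),(-.007,-.03),(.014,-.03),(.014,.03),(-.007,.03),(-.031,.02)]]
def enh(P,b,s,n,polys=[]):
    P=dict(P); a=P['frame'][b[1]:b[3],b[0]:b[2]].astype(float); P['frame']=P['frame'].copy()
    P['frame'][b[1]:b[3],b[0]:b[2]]=np.clip((a-80)*1.6,0,255).astype(np.uint8); overlay(P,b,s,polys,n)
enh(q,(195,148,275,208),9,'ze_t',[(clipp(0,.07,(.6355,.132)),(255,0,0),True)])
enh(p,(245,135,325,205),9,'ze_s',[(clipp(0,.07,(.6394,.130)),(255,0,0),True)])
for n,P in(('side',p),('top',q)):
  for t,z in (('clip',.066),('pin',.062)):
    for d in pinpoint(t,P)[:2]: print(n,t,round(d['conf'],2),np.round(d['uv'],1),np.round(atz(P,d['uv'],z),4))
E
```

```text
clock: 66.68
tool_pos: [0.6211, 0.0385, 0.155]
eef_rot: [0.995, -0.099, -0.019, -0.0]
contact_force: [0.4, 0.8, -2.2]
opening: 0.198
clock: 67.3
tool_pos: [0.5514, 0.3043, 0.1593]
eef_rot: [0.995, -0.098, -0.018, -0.0]
contact_force: [1.9, 0.3, -3.1]
opening: 0.198
clock: 67.68
tool_pos: [0.5435, 0.3544, 0.1599]
eef_rot: [0.995, -0.098, -0.016, 0.0]
contact_force: [0.8, -0.9, -2.5]
opening: 0.2
t 67.67 pos [0.5435 0.3544 0.1599] x [ 0.98  -0.196 -0.032] z [-0.032  0.003 -0.999] F [ 0.8 -0.9 -2.5] op 0.2
side clip 0.41 [271.1 153.7] [0.6369 0.1245 0.066 ]
side pin 0.69 [272. 156.] [0.6351 0.1183 0.062 ]
top clip 0.71 [347.6 213.5] [ 0.4874 -0.3138  0.066 ]
top clip 0.61 [210.9 172. ] [0.6267 0.1408 0.066 ]
top pin 0.88 [211.  169.3] [0.6369 0.1411 0.062 ]
top pin 0.74 [404.7 200.9] [ 0.531  -0.5089  0.062 ]
```

View pics/ze_t.png

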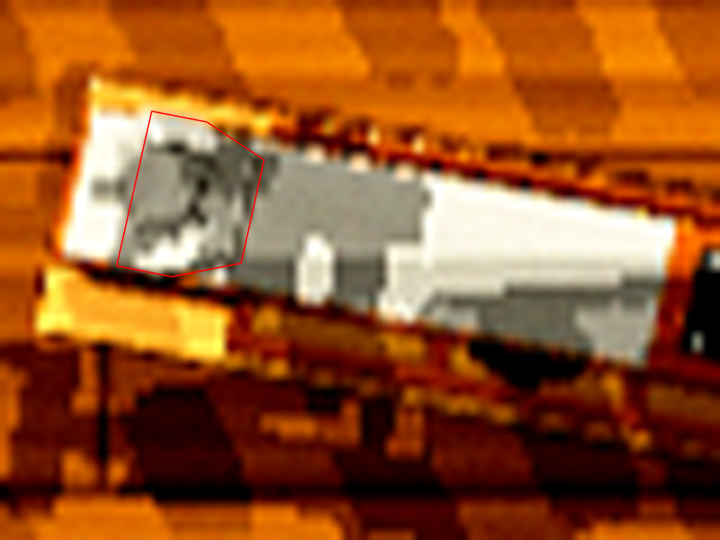

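View pics/ze_s.png

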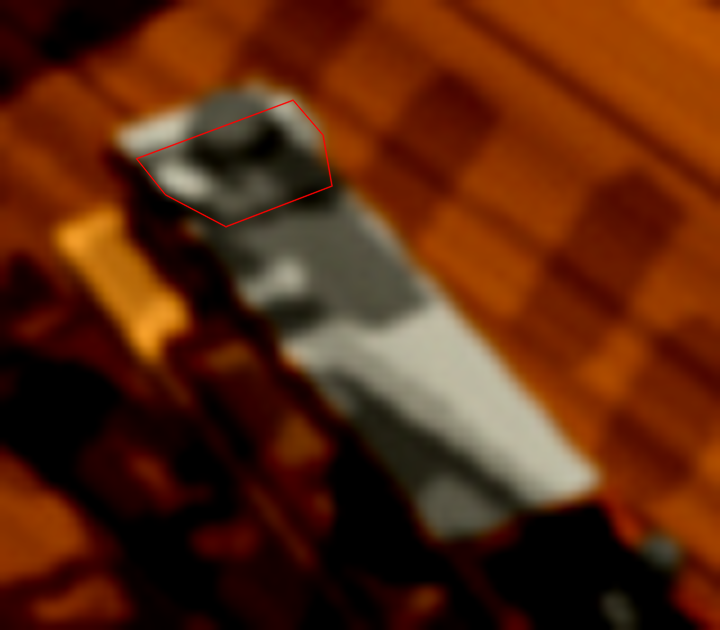

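View pics/z_s.png

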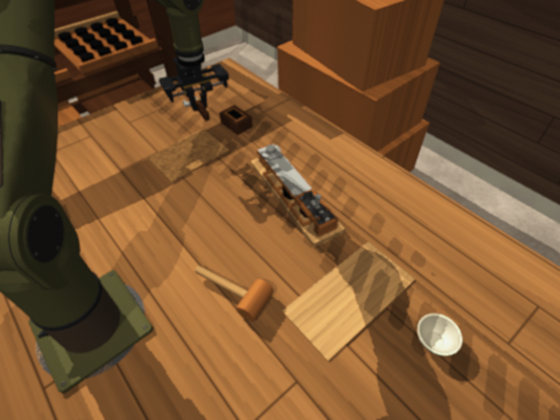

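```bash
python3 -c "
from h import *
s=st();totool((.47,.352,.06),-11.2)"
```

```text
t 67.97 pos [0.5443 0.3547 0.161 ] x [ 0.98  -0.197 -0.032] z [-0.031  0.005 -1.   ] F [-0.6  0.3 -2.3] op 0.202
slide [-0.0691  0.0172  0.1032]
cur yaw -11.4 turn -0.2 q7 -0.44
```

```bash
python3 -m creep '[{"hand":0.01,"slide":[-0.035,0.009,0],"turn":0},{"hand":0.01,"slide":[-0.034,0.008,0],"turn":0},{"hand":0.01,"slide":[0,0,0.05],"turn":0},{"hand":0.01,"slide":[0,0,0.05],"turn":0},{"hand":0.01,"slide":[0,0,0],"turn":0}]';python3 -m creep '[{"hand":0.01,"slide":[0,0,0],"turn":0},{"hand":0.01,"slide":[0,0,0],"turn":0}]';python3 -c "
from fk import *
s=st();totool((.47,.352,.019),-11.2);p=snapshot('side');overlay(p,(140,90,240,190),7,[],'y1')"
```

```text
clock: 68.6
tool_pos: [0.4674, 0.3517, 0.0604]
eef_rot: [0.995, -0.098, -0.019, 0.001]
contact_force: [0.5, 0.1, -2.0]
opening: 0.198
clock: 68.85
tool_pos: [0.4715, 0.354, 0.0653]
eef_rot: [0.995, -0.098, -0.014, -0.002]
contact_force: [0.8, 0.6, -1.9]
opening: 0.197
t 68.85 pos [0.4715 0.354  0.0653] x [ 0.98  -0.196 -0.028] z [-0.028  0.008 -1.   ] F [ 0.8  0.6 -1.9] op 0.197
slide [0.0002 0.0023 0.0464]
cur yaw -11.3 turn -0.1 q7 -0.38
```

View pics/y1.png

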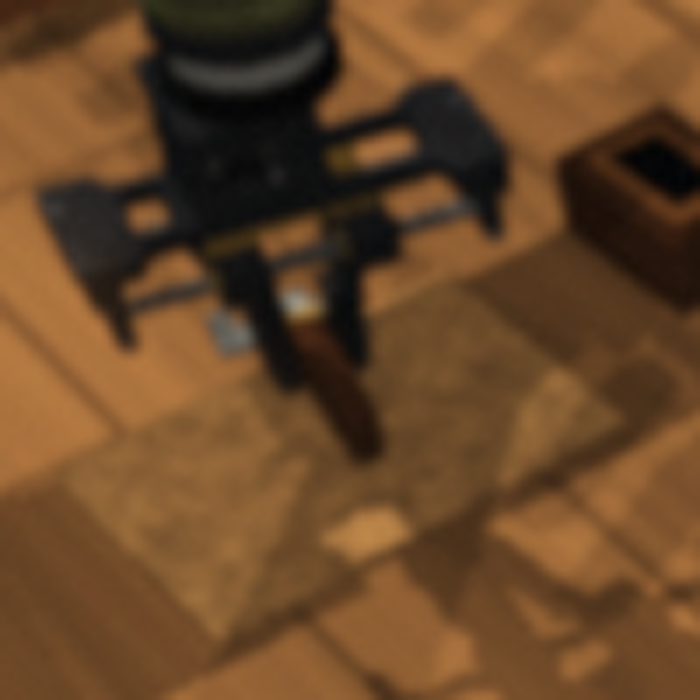

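```bash
python3 -m creep '[{"hand":0.01,"slide":[0,0.003,0.03],"turn":0},{"hand":0.01,"slide":[0,0,0.013],"turn":0},{"hand":0.01,"slide":[0,0,0],"turn":0},{"hand":0.01,"slide":[0,0,0],"turn":0}]';python3 -c "
from fk import *
s=st();totool((.47,.352,.019),-11.2)"
```

```text
clock: 69.4
tool_pos: [0.4685, 0.351, 0.021]
eef_rot: [0.995, -0.098, -0.015, -0.002]
contact_force: [-0.2, 0.5, -2.9]
opening: 0.198
t 69.4 pos [0.4685 0.351  0.021 ] x [ 0.98  -0.195 -0.031] z [-0.03   0.006 -1.   ] F [-0.2  0.5 -2.9] op 0.198
slide [ 0.0014 -0.0013  0.0019]
cur yaw -11.3 turn -0.1 q7 -0.35
```

```bash
python3 -m creep '[{"hand":0.01,"slide":[0,0,0.0018],"turn":0},{"hand":0.01,"slide":[0,0,0],"turn":0},{"hand":0.01,"slide":[0,0,0],"turn":0}]' 20;python3 -m creep '[{"hand":0.03,"slide":[0,0,0],"turn":0},{"hand":0.05,"slide":[0,0,0],"turn":0},{"hand":0.05,"slide":[0,0,0],"turn":0},{"hand":0.05,"slide":[0,0,-0.02],"turn":0},{"hand":0.05,"slide":[0,0,-0.05],"turn":0}]';python3 -m creep '[{"hand":0.05,"slide":[0,0,-0.05],"turn":0},{"hand":0.05,"slide":[-0.05,-0.02,-0.03],"turn":0},{"hand":0.05,"slide":[-0.05,-0.035,0],"turn":0},{"hand":0.05,"slide":[-0.05,-0.035,0],"turn":0},{"hand":0.05,"slide":[-0.02,-0.05,0],"turn":0}]';python3 -m creep '[{"hand":0.05,"slide":[0,-0.05,0],"turn":0},{"hand":0.05,"slide":[0,-0.02,0],"turn":0},{"hand":0.05,"slide":[0,0,0],"turn":0}]';python3 - <<'E'
from fk import *
s=st();p=snapshot('side');q=snapshot('top');save(p,'w_s');save(q,'w_t')
def crop(P,b,s,n,g=0):
    overlay(P,b,s,[],n)
crop(p,(140,90,240,190),6,'w1');crop(q,(120,145,320,265),4,'w2');crop(p,(245,130,345,230),7,'w3');crop(q,(195,148,320,208),6,'w4')
E
```

```text
clock: 69.78
tool_pos: [0.4683, 0.3511, 0.0189]
eef_rot: [0.995, -0.098, -0.015, -0.002]
contact_force: [0.7, 1.4, 1.1]
opening: 0.2
clock: 70.4
tool_pos: [0.4688, 0.3495, 0.0884]
eef_rot: [0.995, -0.098, -0.017, 0.0]
contact_force: [0.5, 0.3, 0.2]
opening: 0.569
clock: 71.03
tool_pos: [0.3295, 0.5216, 0.1751]
eef_rot: [0.995, -0.097, -0.017, -0.001]
contact_force: [1.0, 0.3, -0.0]
opening: 0.574
clock: 71.4
tool_pos: [0.3466, 0.5901, 0.1743]
eef_rot: [0.995, -0.097, -0.015, -0.002]
contact_force: [-0.1, -0.3, -1.0]
opening: 0.563
t 71.4 pos [0.3466 0.5901 0.1743] x [ 0.981 -0.193 -0.031] z [-0.03   0.007 -1.   ] F [-0.1 -0.3 -1. ] op 0.563
```

View pics/w1.png

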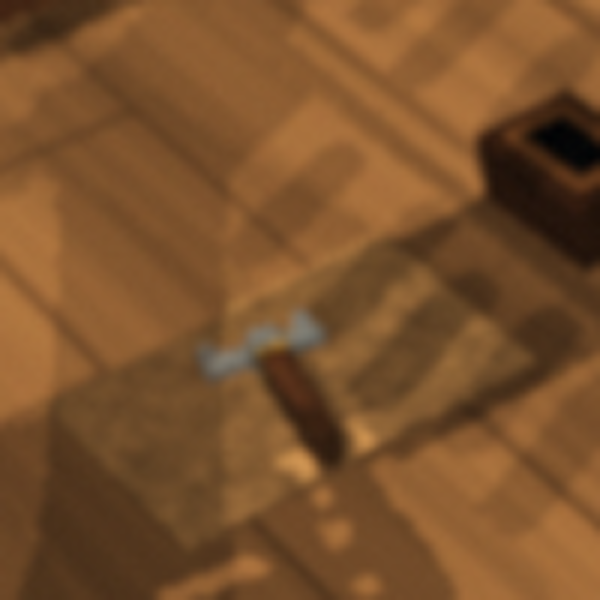

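View pics/w2.png

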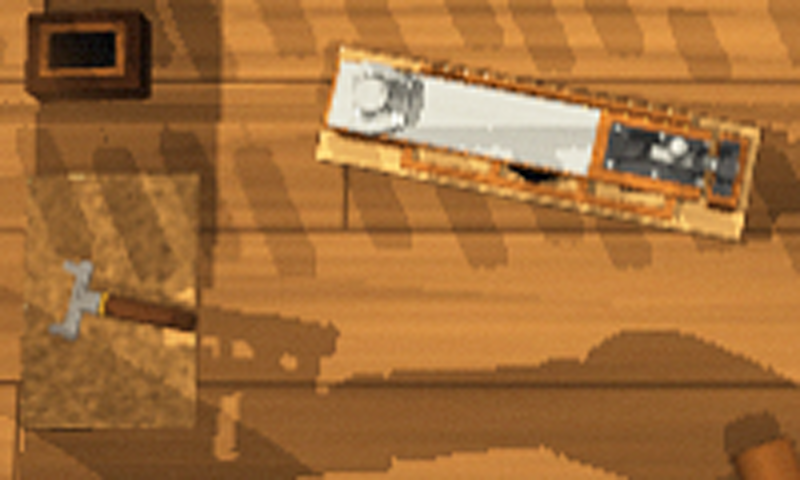

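View pics/w3.png

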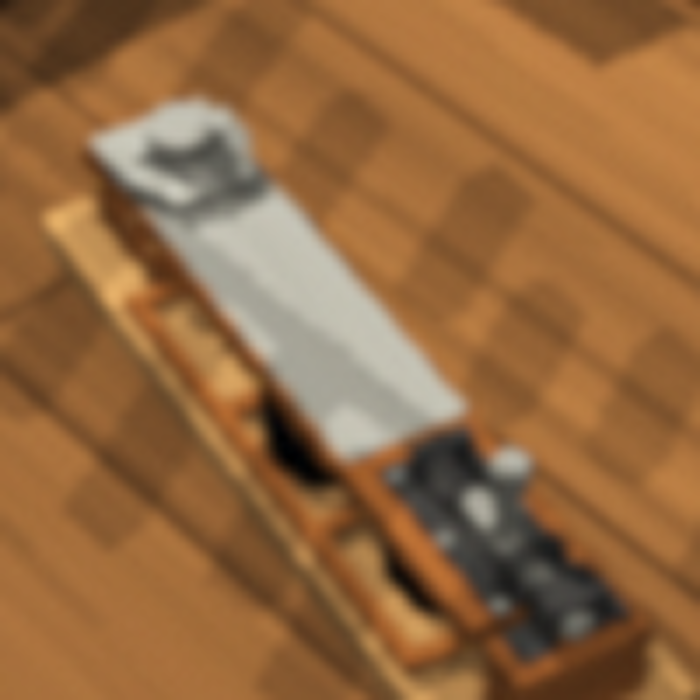

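View pics/w4.png

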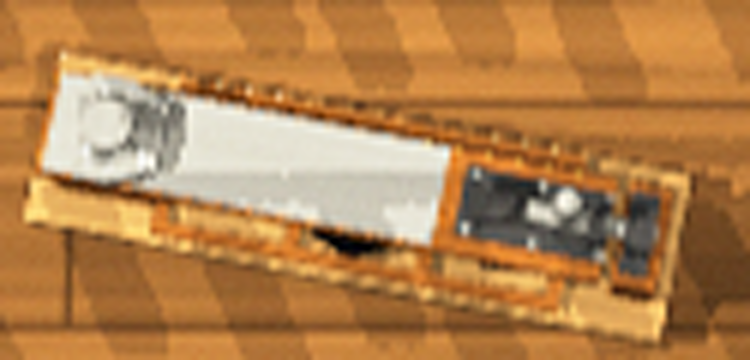

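Run:
```python
from fit import *
from ov import *
p=snapshot('side');q=snapshot('top')
xh=np.array([.981,-.195]);yh=np.array([-.195,-.981])
def L(pin,dx):
    o=[]
    for d in(.146,.222):
        c=np.array(pin)+d*yh+dx*xh
        o+=[(circ(c,.029,.042),(0,255,0),True),(circ(c,.029,.02),(0,120,255),True)]
    return o
overlay(q,(235,165,310,215),10,L((.6355,.132),-.004),'v1'); overlay(p,(275,175,340,235),11,L((.6394,.129),-.004),'v2')
X=cloud(p).reshape(-1,3);X=X[~np.isnan(X[:,0])]
pin=np.array([.6394,.130]); r=X[:,:2]-pin; d=r@yh; l=r@xh
for a,b in((.018,.027),(.045,.07),(.08,.12)):
    m=(d>a)&(d<b)&(abs(l)<.015); print('d',a,b,'z',round(float(np.median(X[m,2])),4),m.sum())
m=(d>.02)&(d<.04)&(abs(l)<.015)
fk=np.array([.4683,.3511]); r=X[:,:2]-fk; d2=r@yh;l2=r@xh
for a,b in((-.045,-.015),(0.02,.06)):
    m=(d2>a)&(d2<b)&(abs(l2)<.006); print('fork',a,np.round(np.median(X[m,2]),4),m.sum())
for t in('mallet','water_bowl','mould_block'):
    print(t,[(round(x['conf'],2),np.round(x['uv'],1)) for x in pinpoint(t,p)[:1]])
```

```text
d 0.018 0.027 z 0.0699 27
d 0.045 0.07 z 0.0624 58
d 0.08 0.12 z 0.0626 104
fork -0.045 0.0303 10
fork 0.02 0.0335 31
mallet [(0.75, array([254.9, 307.3]))]
water_bowl [(0.94, array([434.2, 340.9]))]
mould_block [(0.8, array([235.7, 124.9]))]
```

View pics/v1.png

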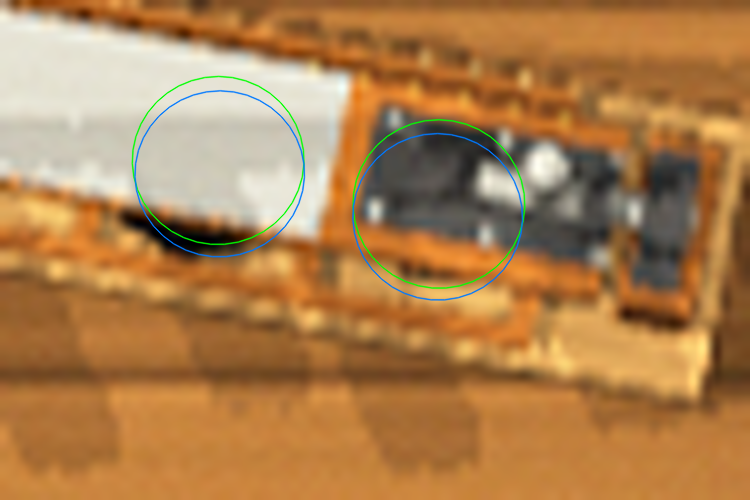

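View pics/v2.png

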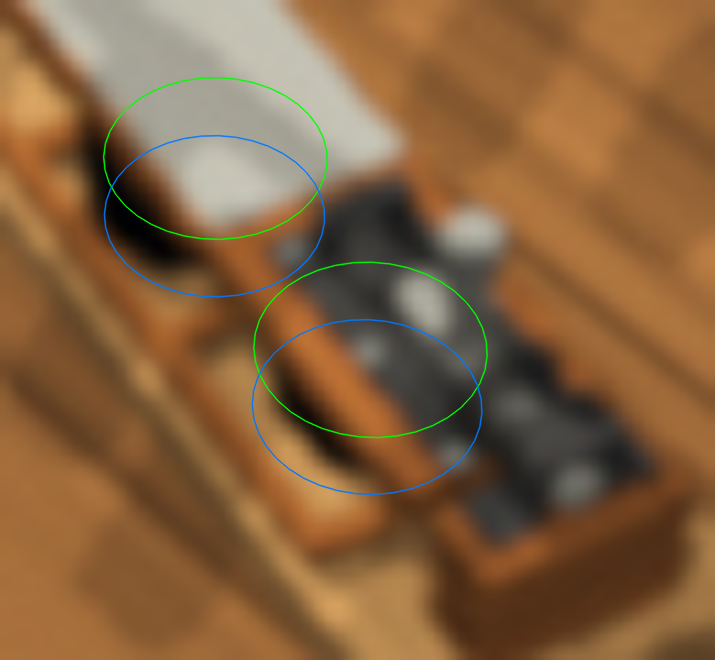

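Run:
```python
from ov import *
p=snapshot('side');q=snapshot('top')
xh=np.array([.981,-.195]);yh=np.array([-.195,-.981])
def L(pin,dx,dd):
    c=np.array(pin)+(.146+dd)*yh+dx*xh
    b=[rect(pin,-.196,-.038,.038,-.146-.034,-.146+.034,.02)]
    return [(circ(c,.029,.042),(0,255,0),True),(circ(c,.029,.02),(0,160,255),True)]+[(b[0],(255,255,0),True)]
def gam(P):
    P=dict(P);P['frame']=(255*(P['frame']/255.)**.6).astype(np.uint8);return P
overlay(gam(q),(238,170,272,200),22,L((.6355,.132),-.006,-.005),'v3'); overlay(gam(p),(272,175,307,210),17,L((.6394,.129),-.006,-.005),'v4')
```

```text
(no output)
```

View pics/v3.png

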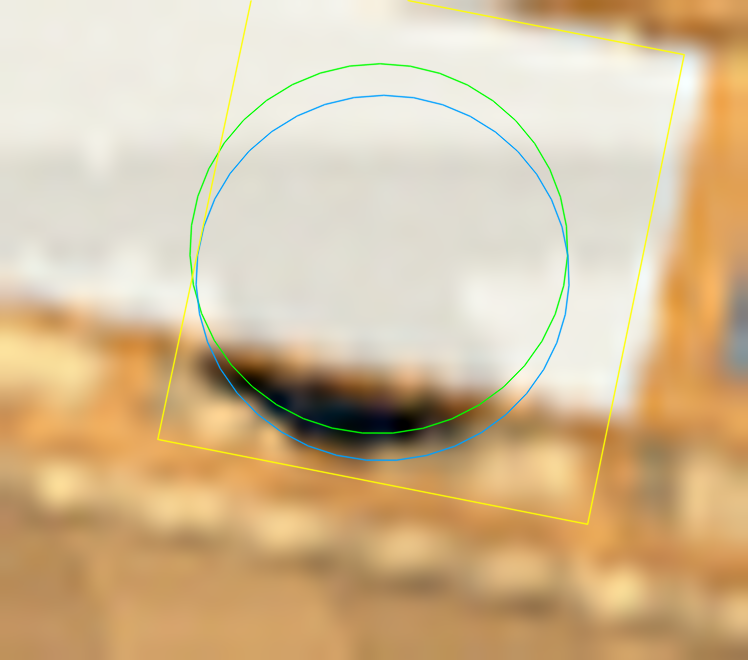

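View pics/v4.png

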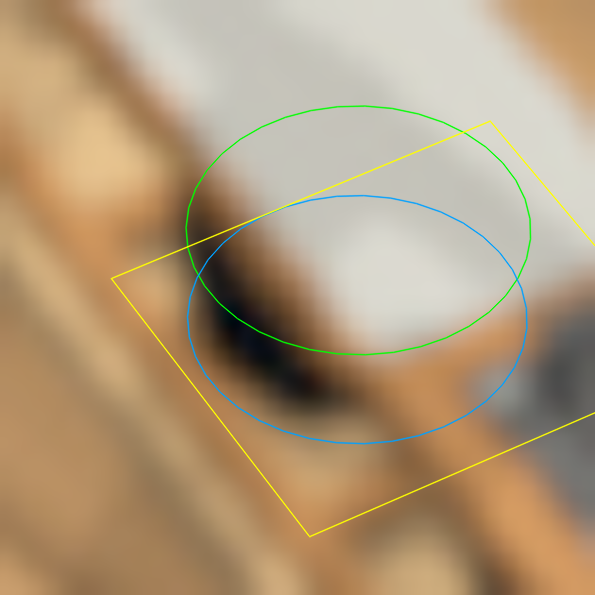

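```bash
ls pics
python3 - <<'E'
import cv2,numpy as np
L=[]
for n in ['sw1','f_s','h_s','fp1f','z_s','w_s']:
    a=cv2.imread('pics/'+n+'.png')[175:235,270:335]; a=(255*(a/255.)**.6).astype(np.uint8); a=cv2.resize(a,None,fx=4,fy=4,interpolation=cv2.INTER_CUBIC); cv2.putText(a,n,(5,15),0,.5,(255,0,255)); L.append(a)
cv2.imwrite('pics/cmp.png',np.vstack([np.hstack(L[:3]),np.hstack(L[3:])]))
L=[]
for n in ['full1','f_t','h_t','z_t','w_t']:
    a=cv2.imread('pics/'+n+'.png')[160:205,235:300]; a=(255*(a/255.)**.6).astype(np.uint8); a=cv2.resize(a,None,fx=4,fy=4,interpolation=cv2.INTER_CUBIC); cv2.putText(a,n,(5,15),0,.5,(255,0,255)); L.append(a)
L.append(L[-1]); cv2.imwrite('pics/cmp2.png',np.vstack([np.hstack(L[:3]),np.hstack(L[3:])]))
E
```

```text
bt_s.png
bt_t.png
c1.png
c2.png
ce_s.png
ce_t.png
cf_side.png
cf_top.png
cg.png
cg2.png
cg2f.png
cg3.png
cl_s.png
cl_t.png
cp1.png
cp2.png
cp3.png
f_s.png
f_t.png
fg1.png
fg2.png
fk1.png
fk2.png
fk_s.png
fk_t.png
fo_s.png
fo_t.png
fp1.png
fp1f.png
fp2.png
fp3.png
fp4.png
fp5.png
full1.png
g1.png
g10.png
g11.png
g12.png
g2.png
g3.png
g4.png
g5.png
g6.png
g7.png
g8.png
g9.png
h_s.png
h_t.png
ov_c.png
ov_s.png
ov_sc.png
ov_t.png
ov_tc.png
pr1.png
r_s.png
r_t.png
side0.png
sidecrop.png
sw1.png
sw2.png
sw3.png
sw4.png
sw5.png
sw6.png
sw7.png
sw8.png
sw9.png
top0.png
topcrop.png
v1.png
v2.png
v3.png
v4.png
w1.png
w2.png
w3.png
w4.png
w_s.png
w_t.png
y1.png
z_s.png
z_t.png
ze_s.png
ze_t.png
```

View pics/cmp.png

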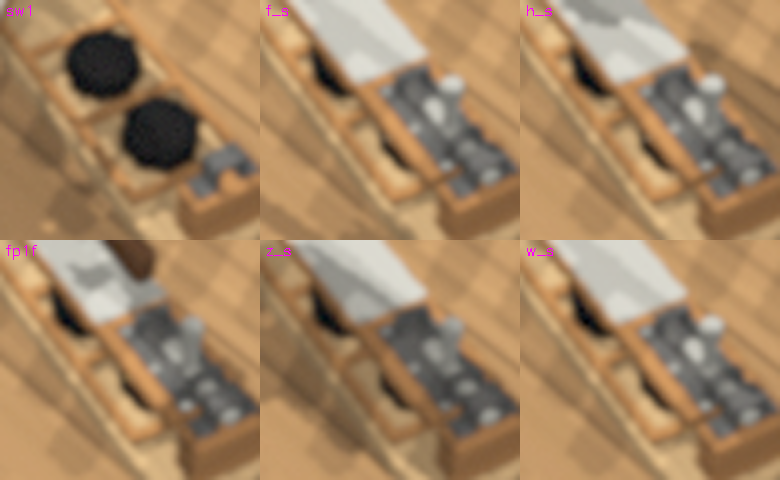

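View pics/cmp2.png

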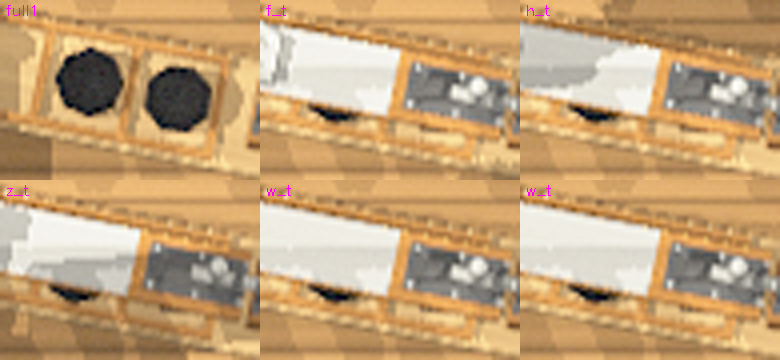

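```bash
python3 -c "
from h import *
st(); print(finish_job())"
```

```text
t 71.85 pos [0.347  0.5885 0.1737] x [ 0.98  -0.196 -0.032] z [-0.031  0.005 -0.999] F [-0.3  0.2  0.8] op 0.567
the job is handed in; nothing more can be done
None
```

The carrier is ready and I handed the job in at about 72 s; the hand-in reported no verdict.

- **Cakes:** Only two cakes were on the board. They lie in bays 2 and 3, placed while the batten was still swung clear. In the last pictures the bay 2 cake has shifted about 6 mm from where I set it, probably a knock. It still fits the bay outline, but most of it is under the batten, so I judged it flat from its outline and the 4 mm gap, not by seeing it directly.
- **Batten and bolt:** The batten went to its hard stop (11 N). The bolt then went to its end stop (17 N), and the picture shows it in the keeper.
- **Clip:** I laid it on the batten, opening towards the pin, and moved it once with the fingers about 18 mm nearer, still about 40 mm short of the pin. The fork alone drove it on. The force built to about 15 N, it snapped 16 mm past first contact, and then met a firm stop. The side camera's depth put its top at 70 mm, as expected. The networks' fix on the clip was off by several mm, so its centring rests on the travel and the stop.
- **Fork:** It lies on the mat with its grip well inside and its tail close to the mat's edge. Depth gave 33 mm on the handle behind the grip and 30 mm nearer the head, close to the 34 mm expected if it lies flat.
- **Bystanders and cameras:** The mallet, bowl and mould block are where they started. The two cameras disagreed by about 4 mm, so I fixed the pin's sideways position by touching its head from both sides.

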